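# Pack up the toolbox after the drain-hose job

## Task

Pack the toolbox: take the metal parts tray by the upright plate at its back, hold its open end over the toolbox and tip it so that the loose white hose fittings slide off into the bottom of the box, and set the empty tray back down flat on the bench. Then seat the black lift-out tray flat and square on the corner posts inside the box, with the orange brush and the beige filter lying in it, the filter flat with its tab up, shut the lid fully and snap both latches down against the front of the box. Pick up by hand any fitting that missed the box, and do not push the ceramic bowl about.

Things in the scene. Friction and masses are not known exactly. Their poses are not given: they have to be found in the camera images.
- toolbox: open grey plastic toolbox, fixed: outside 170 mm along its x, 280 mm along its y, 140 mm high, walls and floor 5 mm. Origin: centre of its underside; x, y level, its latch side looks along -x to the robot. In each inside corner a 14 x 14 mm post rises to 100 mm above the underside; the lift-out tray rests on the four, 4 mm clear of the walls all round when centred
- lid (a joint): angle (rad) of the black lid hinged on the toolbox's far (+x) rim: 0 = shut, 1.72 = fully open, leaning a little back beyond upright; a stiff hinge, it stays where it is left and 2 to 4 N at its free edge moves it. The lid is hollow, 170 x 280 mm, 22 mm thick
- lid_hinge (a point): middle of the lid's hinge line, at x = 85 mm, z = 140.5 mm of the toolbox. The shut lid clears contents up to 158 mm above the box's underside
- lid_edge (a point): middle of the lid's free edge, on its outer (upper when shut) face, 170 mm from the hinge line and 22 mm from the hinge plane
- latch_left (a joint): angle (rad) of the left snap latch, a grey flap 50 mm wide, 45 mm long, 6 mm thick on the lid's front face, at y = +75 mm of the toolbox: 0 = hanging down over the box's front (snapped), 1.5 = sticking straight out from the lid's front. With the lid shut its pivot is at x = -89 mm, z = 152 mm of the toolbox. It stays where it is put; 1 to 2 N on its end moves it
- latch_right (a joint): angle (rad) of the right snap latch, a grey flap 50 mm wide, 45 mm long, 6 mm thick on the lid's front face, at y = -75 mm of the toolbox: 0 = hanging down over the box's front (snapped), 1.5 = sticking straight out from the lid's front. With the lid shut its pivot is at x = -89 mm, z = 152 mm of the toolbox. It stays where it is put; 1 to 2 N on its end moves it
- latch_left_tip (a point): free end of the left latch flap, 45 mm from its pivot; with the lid open it is the highest point of the toolbox, up to 360 mm above the bench
- latch_right_tip (a point): free end of the right latch flap, 45 mm from its pivot; with the lid open up to 360 mm above the bench
- tray: aluminium parts tray, loose, 200 g, flat on the bench: floor 210 x 135 x 3 mm, walls 20 mm high on three sides, open at its +x end. Origin on the underside, 100 mm from the open end and 110 mm from the back; x points to the open end, z up. The fittings lie 35 mm or more from the back plate and start to slide at a slope of 18 to 26 degrees
- tray_mouth (a point): middle of the tray's open end, on the floor's upper face, at x = 100 mm of the tray
- tray_grip (a point): point on the tray's upright back plate where to grip it, 45 mm above the tray's underside, at x = -108 mm; the plate is 8 mm thick along the tray's x, 50 mm wide, and its top is at 60 mm. Tray and fittings weigh up to 0.45 kg and hang out in front of the plate: grip it firmly (about 100 N)
- insert: black plastic lift-out tray, loose, 200 g: outside 152 mm along its x, 262 mm along its y, 38 mm high, walls and floor 3 mm; a divider across the middle along its x, 33 mm high, carries a grip bar. Origin at the centre of its underside. The two halves are each 146 x 126 mm inside
- insert_bar (a point): middle of the lift-out tray's grip bar: 12 mm thick along the tray's y, 80 mm long along its x, from 33 to 52 mm above the tray's underside
- elbow_a: white plastic 90 degree drain-hose elbow, loose, 45 g: two round legs 28 mm in diameter in one flat plane, 56 x 56 mm overall. Origin at half the pipe's height and in the middle of the 56 mm square; one leg's centre line runs along its x at y = -14 mm, the other's along its y at x = -14 mm. On the parts tray at the start, or absent (None)
- elbow_b: white plastic 90 degree drain-hose elbow, loose, 45 g: two round legs 28 mm in diameter in one flat plane, 56 x 56 mm overall. Origin at half the pipe's height and in the middle of the 56 mm square; one leg's centre line runs along its x at y = -14 mm, the other's along its y at x = -14 mm. On the parts tray at the start, or absent (None)
- tee_a: white plastic drain-hose tee, loose, 45 g: run 62 mm long along its x with centre line at y = -8 mm, branch along its +y to y = +22 mm, both 28 mm in diameter in one flat plane. Origin at half the pipe's height. On the parts tray at the start, or absent (None)
- tee_b: white plastic drain-hose tee, loose, 45 g: run 62 mm long along its x with centre line at y = -8 mm, branch along its +y to y = +22 mm, both 28 mm in diameter in one flat plane. Origin at half the pipe's height. On the parts tray at the start, or absent (None)
- filter: beige exhaust filter cassette, loose, 90 g: 100 mm along its x, 70 mm along its y, 28 mm thick, with a pull tab on top, 44 mm along x, 12 mm along y and 20 mm high (top at 48 mm). Origin at the centre of its underside, z up through the tab
- brush: orange nylon brush lying on its bristles, loose, 80 g: back 110 mm along its x, 42 mm along its y, 18 mm thick with its top at 40 mm; bristle block 100 x 34 x 22 mm below. Origin at the centre of the bristle side, z up
- bowl: matt grey ceramic bowl, loose, 124 mm across and 55 mm high, empty, a bystander. Origin at the centre of its underside
There are look-alikes about, which are no part of the job. Leave any brown or yellow look-alike of the elbow_b alone.

How it is judged (in metres and radians):
On the way, in this order (a step that is already met when the one before it is completed fails the run):
1. the parts tray is tipped with its open end over the toolbox (angle between tray's own z axis and vertical above 0.3 rad and horizontal distance between tray_mouth and toolbox below 0.16 m and height (world z) of tray_mouth between 0.1 and 0.3 m and value of joint lid above 1 rad), for 0.1 s.
2. all the fittings are in the bottom of the toolbox (x of elbow_a in the frame of toolbox between -0.08 and 0.08 m and y of elbow_a in the frame of toolbox between -0.135 and 0.135 m and z of elbow_a in the frame of toolbox between 0 and 0.097 m and x of elbow_b in the frame of toolbox between -0.08 and 0.08 m and y of elbow_b in the frame of toolbox between -0.135 and 0.135 m and z of elbow_b in the frame of toolbox between 0 and 0.097 m and x of tee_a in the frame of toolbox between -0.08 and 0.08 m and y of tee_a in the frame of toolbox between -0.135 and 0.135 m and z of tee_a in the frame of toolbox between 0 and 0.097 m and x of tee_b in the frame of toolbox between -0.08 and 0.08 m and y of tee_b in the frame of toolbox between -0.135 and 0.135 m and z of tee_b in the frame of toolbox between 0 and 0.097 m), for 0.2 s.
3. the lift-out tray is seated flat on the corner posts with the brush and the filter in it (x of insert in the frame of toolbox between -0.008 and 0.008 m and y of insert in the frame of toolbox between -0.008 and 0.008 m and z of insert in the frame of toolbox between 0.094 and 0.105 m and angle between insert's own z axis and vertical below 0.04 rad and angle between the x axis of insert and the x axis of toolbox, either way round below 0.07 rad and x of filter in the frame of insert between -0.076 and 0.076 m and y of filter in the frame of insert between -0.131 and 0.131 m and z of filter in the frame of insert between -0.002 and 0.05 m and x of brush in the frame of insert between -0.076 and 0.076 m and y of brush in the frame of insert between -0.131 and 0.131 m and z of brush in the frame of insert between -0.002 and 0.05 m and angle between filter's own z axis and vertical below 0.25 rad), for 0.3 s.
At the end, for the whole second after the job is handed in: fittings in the box's bottom; lift-out tray on the posts (within 8 mm, 0.04 rad level, 0.07 rad square) holding brush and filter, filter within 0.25 rad of flat; lid within 0.05 rad of shut, latches within 0.25 rad of down; parts tray flat on the bench (12 mm, 0.06 rad); at rest (all of step 2 and all of step 3 and value of joint lid below 0.05 rad and value of joint each of latch_left, latch_right below 0.25 rad and height (world z) of tray between -0.01 and 0.012 m and angle between tray's own z axis and vertical below 0.06 rad and linear speed of each of tray, insert below 0.02 m/s); the robot touches nothing.
It fails at once if the ceramic bowl is pushed more than 30 mm or tipped (distance of bowl from where it was at the start of the episode above 0.03 m or angle between bowl's own z axis and vertical above 0.5 rad).
It fails at once if something falls off the bench (height (world z) of any of elbow_a, elbow_b, tee_a, tee_b, tray, insert, filter, brush below -0.05 m).
Of elbow_a, elbow_b, tee_a, tee_b only 2 to 4 are there at a start; the rules pass over those that are not, and their reading is None.
At some moment in a run one of brush, filter, insert may be knocked a few centimetres aside while the robot is not near it.
It also fails if it takes over 208 s, if anything falls off the work surface, if the arm or the gripper's body presses on something with over 40 N, if the wrist force passes 120 N, or if a joint passes its speed limit or range.

## Robot

A 6-joint arm with a two-finger parallel gripper is mounted at the origin on the work surface. World frame = base frame: x ahead of the robot, y to its left, z up, the work surface at z = 0. Lengths are in mm, angles in rad, forces in N, time in s.
With the tool pointing down it reaches from about 350 to 850 mm from the base axis. Payload 8.1 kg.
Tool frame: the origin (TCP) lies at the centre of the arm's flange, where the gripper is bolted on; the fingertips stand 173 mm ahead of it and the grasp point (between the pads) lies 155 mm ahead of it (manip.tcp_to_grasp is the distance from the TCP to the grasp point, in mm); z points along the fingers, y is the direction in which the jaws open and shut (so a half turn about z gives the same grasp; the last joint's range is limited). The gripper opens to 85 mm and grips with 20 to 120 N. Pads are 22 mm wide; open, the fingers measure 114 mm over their backs; the gripper's body (76 mm by 85 mm) begins 54 mm behind the grasp point. The pads swing forward as they close: fully open they stand 13 mm farther back than shut.
Start: joints at [-1.357, 0.13, 1.488, -0, 1.523, -0.085], TCP at [176.645, -573.414, 404.692] pointing down, gripper open.
Joint ranges: [-2.96, 2.96], [-0.89, 2.26], [0.02, 2.5], [-1.34, 4.48], [0, 2.73], [-2.66, 2.66]. Speed limits (rad/s): [2.39, 2.39, 2.79, 3.14, 3.14, 3.14].

## Interface

Orientations are given as a 3x3 rotation matrix whose columns are the frame's x, y, z axes.
In Python, from plant import manip, cams, spotter gives the robot as it stands.
- The arm moves only by the tool carry_out, never from a script. Its argument "rows" is a list of rows, each an object of numbers: "wx", "wy", "wz": the turn, a rotation vector about the tool's x, y, z in units of 90 degrees (1.0 is 90 degrees); "dx", "dy", "dz": the shift along the tool's x, y, z in units of 0.15 m (1.0 is 0.15 m); "fingers": the finger opening in mm, from 0 to 85.4. A call has 1 to 8 rows; each row is the pose to reach, as a shift and turn from the pose measured when the call began, along the tool's axes at that moment; what a row does not reach only later rows make up. A row lasts 1/12 s, in which the tool goes at most 41.7 mm and 7.16 degrees, less where a joint would pass 70% of its speed; a pose out of reach is approached as far as the arm can. A call with a number of a shift or a turn outside -1 to 1 is refused whole. A call with a gripper value outside its range is refused whole. The fingers move at their own pace and stop on an object; "force" is the grip in N (left out, the last holds). Time passes only in rows, so rows that repeat a pose let the fingers close. It gives the time, the measured TCP pose, the force and the opening at its end, in the units of the state.
- manip.get_state(): the state, without advancing time (a new reading comes with each control period).
- cams.read_camera(name): name is "scene" or "top" or "wrist"; returns a dict with "img" (384x512x3 uint8, red, green, blue), "depth" (384x512 float32, mm along the optical axis (not along the pixel's ray), 0 where there is no reading), "fx", "fy", "cx", "cy" (pixels), "R" (3x3) and "t" (3): a world point X has camera coordinates R X + t; the wrist camera has in their place "T_tool_cam" (4x4, takes a point from camera to tool coordinates, whose origin is the TCP and whose axes are the flange's). Camera axes: x right, y down, z forward; pixel columns grow to the right and rows downward; lengths in mm; the calibration is good to about 2 mm. A picture is of the moment at which its call begins: read the wrist's pose just before it.
- manip.sign_off(): hands the job in, once; it reports no verdict.
Trained networks look in a picture, given as the dict that the camera call returned (one of the last four; its "shot" number tells which), for a name from the list of things; names that differ only in an ending like _2 or _b are one class to them, and where a whole thing is asked for, a point or a joint stands for the part that bears it (a point fixed in the world has none). Each returns a list of dicts, best first, with "p" (0 to 1); they miss things now and then, are a little off and sometimes report something else, mostly with a low value. They report only what shows in the picture. A call takes as long as a camera call. They do not tell look-alikes from the thing itself.
- spotter.cut_out(picture, name): "pixels" (384x512 bool, what is visible of it) and "at" ([row, column] in pixels, amid what is visible of it).
The state is a dict: "time_s": time; "q": joint angles; "qvel": joint speeds; "effort": joint torques, N m; "position": TCP position; "tool_rot": TCP orientation; "contact_force": force on the tool from outside, world axes, zero at the start; "torque": the same for the moment, N m; "opening": finger opening in mm.
Only numpy, scipy, OpenCV 4.12 (cv2) and the standard library are available. Lean on these libraries where they do the work, as an engineer would, in place of code of your own. Each camera call takes 0.05 s, during which the arm holds its last target.

## Working session

There is one attempt and no reset: what is moved stays moved. The work goes in short steps, Python scripts to look and compute and a tool call to move; the robot and the scene stay as the last step left them, time stands still between calls to the robot, and variables do not carry over. Pictures are saved under pics/ and viewed, and the job is handed in when it is done.

Besides the shell and the picture viewer there is one more tool, called by a JSON object that holds its "method" and its "body". carry_out: Moves the arm, as the interface text tells. Shifts and turns lie within -1 to 1; 1 stands for 0.15 m of shift or 90 degrees of turn. Its arguments: {"type":"object","properties":{"rows":{"type":"array"},"force":{"type":"number"}},"required":["rows"]}

```bash
ls -la; mkdir -p pics; cat > h.py <<'E'
import numpy as np, cv2
from plant import manip, cams, spotter
def save(p,name,crop=None,scale=1):
    im=p["img"][:,:,::-1]
    if crop: r0,r1,c0,c1=crop; im=im[r0:r1,c0:c1]
    im=cv2.resize(im,None,fx=scale,fy=scale,interpolation=cv2.INTER_CUBIC)
    cv2.imwrite("pics/"+name,im)
def pose():
    s=manip.get_state(); return np.array(s["position"]),np.array(s["tool_rot"]),s
def Xworld(p,tool=None):
    d=p["depth"].astype(float); v,u=np.mgrid[0:d.shape[0],0:d.shape[1]]
    c=np.stack([(u-p["cx"])/p["fx"]*d,(v-p["cy"])/p["fy"]*d,d],-1)
    if "R" in p:
        R=np.array(p["R"]);t=np.array(p["t"])
        return (c-t)@R
    T=np.array(p["T_tool_cam"]); pos,R=tool
    c=c@T[:3,:3].T+T[:3,3]
    return c@R.T+pos
def proj(p,X):
    c=np.array(p["R"])@np.array(X)+np.array(p["t"]); return c[0]/c[2]*p["fx"]+p["cx"],c[1]/c[2]*p["fy"]+p["cy"]
E
python3 - <<'E'
from h import *
for n in ("scene","top"):
    p=cams.read_camera(n); save(p,n+"0.png",scale=1.5)
    print(n,p["fx"],p["cx"],p["R"],p["t"])
s=manip.get_state();print({k:s[k] for k in("time_s","position","tool_rot","opening","contact_force")}, manip.tcp_to_grasp)
E
```

```text
total 12
drwxr-xr-x  3 agent agent 4096 Dec  7 03:00 .
drwxr-xr-x 23 root  root  4096 Dec  7 03:00 ..
drwxr-xr-x  2 agent agent 4096 Dec  7 03:00 pics
scene 350.7166036381582 261.2835014294288 [[-0.4008765   0.91609128  0.00864829]
 [ 0.65805389  0.29450287 -0.69298856]
 [-0.63738772 -0.27211179 -0.72089671]] [ 176.65978492 -254.28315398 1397.49254486]
top 482.77855754363577 258.0475186698463 [[-0.01994462 -0.99974939 -0.01016753]
 [-0.99593012  0.02076039 -0.08770516]
 [ 0.08789426  0.00837691 -0.99609459]] [   9.90487652  482.17644655 1508.20792098]
{'time_s': 0.1, 'position': array([ 176.58984705, -573.19676449,  403.74753791]), 'tool_rot': array([[ 9.55695137e-01,  2.94358068e-01, -3.65448267e-04],
       [ 2.94358265e-01, -9.55693741e-01,  1.63880045e-03],
       [ 1.33137513e-04, -1.67376634e-03, -9.99998590e-01]]), 'opening': 85.50881276289793, 'contact_force': array([-0.01720374, -0.69156334, -1.02768863])} 154.70000000000002
```

View pics/scene0.png

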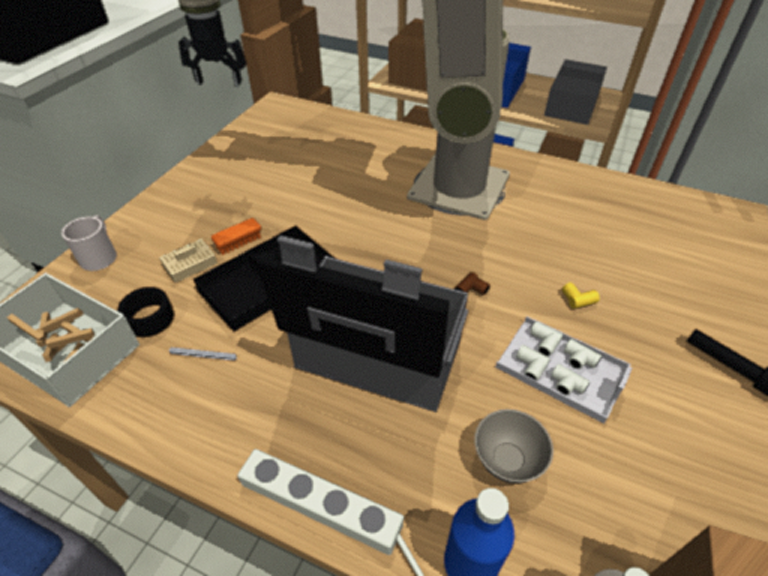

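View pics/top0.png

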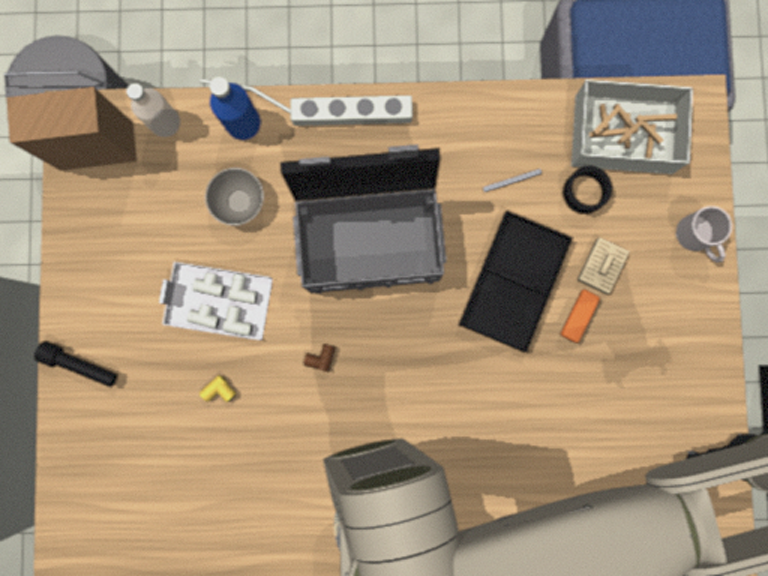

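```bash
python3 - <<'E'
from h import *
p=cams.read_camera("top"); X=Xworld(p)
np.savez("top0.npz",X=X,img=p["img"])
for n in ["toolbox","tray","insert","filter","brush","bowl","elbow_a","tee_a","lid"]:
    for r in spotter.cut_out(p,n)[:5]:
        if r["p"]<0.2: continue
        m=r["pixels"]; P=X[m]; ok=np.isfinite(P).all(1)&(p["depth"][m]>0); P=P[ok]
        rect=cv2.minAreaRect(P[:,:2].astype(np.float32))
        print(n,round(r["p"],2),[round(a) for a in r["at"]],m.sum(),"med",np.median(P,0).round(),"z5-95",np.percentile(P[:,2],[5,95]).round(),"rect",np.round(rect[0],1),np.round(rect[1],1),round(rect[2],1))
E
```

```text
toolbox 0.65 [145, 244] 9067 med [639.  35.  70.] z5-95 [  1. 311.] rect [641.2  38.3] [313.3 349.5] 7.0
toolbox 0.65 [185, 343] 4157 med [ 500. -274.    5.] z5-95 [-2. 39.] rect [ 499.2 -273.3] [162.8 262.8] 65.9
tray 0.63 [198, 133] 1723 med [478. 398.   5.] z5-95 [-2. 27.] rect [473.5 363.9] [219.3 135.9] 79.2
tray 0.44 [97, 268] 190 med [692. -33. 345.] z5-95 [  2. 361.] rect [748.3 -32.3] [119.7  52.6] 0.3
insert 0.77 [188, 341] 4080 med [ 500. -275.    5.] z5-95 [-2. 40.] rect [ 503.1 -276.5] [160.  273.6] 66.1
filter 0.73 [198, 138] 1853 med [475. 387.   5.] z5-95 [-2. 26.] rect [474.  366.8] [224.6 137.2] 79.6
filter 0.72 [176, 402] 746 med [ 528. -454.   29.] z5-95 [18. 47.] rect [ 529.5 -457.9] [ 72.  100.1] 61.3
filter 0.41 [147, 247] 9012 med [640.  36.  72.] z5-95 [  1. 311.] rect [639.8  36. ] [312.5 353.6] 7.9
brush 0.95 [210, 386] 492 med [ 425. -400.   40.] z5-95 [27. 46.] rect [ 425.7 -406.7] [ 52.  118.9] 61.5
brush 0.59 [145, 246] 8879 med [639.  36.  76.] z5-95 [  1. 311.] rect [638.8  34.2] [298.9 300.3] 4.1
bowl 0.63 [127, 157] 1149 med [697. 323.  24.] z5-95 [ 4. 56.] rect [688.6 315.6] [119.2 120.2] 69.5
elbow_a 0.8 [216, 156] 250 med [420. 319.  29.] z5-95 [20. 35.] rect [428.4 313. ] [58.9 56.6] 78.0
elbow_a 0.63 [259, 143] 233 med [284. 356.  26.] z5-95 [19. 33.] rect [278.9 358.2] [54.6 55.1] 39.7
elbow_a 0.55 [195, 161] 226 med [487. 307.  29.] z5-95 [20. 36.] rect [495.7 301.8] [57.5 54.2] 76.1
tee_a 0.69 [188, 140] 199 med [503. 375.  29.] z5-95 [20. 36.] rect [507.  376.5] [61.  41.2] 78.3
tee_a 0.68 [208, 135] 236 med [437. 384.  29.] z5-95 [15. 36.] rect [442.3 386.9] [66.9 45.5] 75.0
tee_a 0.39 [199, 140] 1935 med [476. 380.   5.] z5-95 [-1. 27.] rect [472.7 364.3] [219.2 135.8] 79.7
lid 0.66 [114, 243] 2754 med [685.  38. 220.] z5-95 [142. 346.] rect [723.6  48. ] [126.  331.3] 6.5
```

```bash
python3 - <<'E'
from h import *
d=np.load("top0.npz");X=d["X"]
m=(X[...,0]>480)&(X[...,0]<800)&(abs(X[...,1])<220)
P=X[m]
r=P[(P[:,2]>128)&(P[:,2]<145)]
print(len(r),cv2.minAreaRect(r[:,:2].astype(np.float32)))
# interior floor
f=P[(P[:,2]<12)&(P[:,2]>2)&(P[:,0]>520)&(P[:,0]<720)&(abs(P[:,1]-38)<145)]
print(len(f),f[:,:2].min(0),f[:,:2].max(0),np.median(f[:,2]))
# edges: front rim per y
for y in range(-110,200,20):
    s=r[abs(r[:,1]-y)<6]
    if len(s): print(y,s[:,0].min().round(1),np.sort(s[:,0])[:6].round(),s[:,0].max().round(1))
for x in range(540,720,20):
    s=r[abs(r[:,0]-x)<5]
    if len(s): print(x,s[:,1].min().round(1),s[:,1].max().round(1))
# insert
b=X[(abs(X[...,0]-500)<170)&(abs(X[...,1]+275)<130)]
print("bench z",np.median(X[(abs(X[...,0]-350)<40)&(abs(X[...,1]+100)<60)][:,2]))
q=X[(X[...,2]>32)&(X[...,2]<60)&(abs(X[...,0]-500)<180)&(X[...,1]>-400)&(X[...,1]<-140)]
print("insert top",len(q),np.percentile(q[:,2],[5,50,95]),cv2.minAreaRect(q[:,:2].astype(np.float32)))
q=X[(X[...,2]>350)&(abs(X[...,1])<250)&(X[...,0]>550)&(X[...,0]<850)]
print("latch",len(q),q.mean(0), q.min(0),q.max(0))
E
```

```text
1027 ((590.7492065429688, 32.86079406738281), (191.39837646484375, 293.96868896484375), 3.8674232959747314)
2970 [ 520.00493447 -106.29180653] [699.99859658 169.23970922] 6.133861655449552
-110 504.3 [504. 507. 507. 509. 509. 510.] 645.4
-90 503.9 [504. 504. 504. 504. 506. 507.] 691.8
-70 502.0 [502. 502. 502. 503. 504. 504.] 691.6
-50 501.5 [502. 502. 502. 502. 504. 505.] 688.6
-30 499.3 [499. 499. 500. 500. 502. 503.] 690.0
-10 497.9 [498. 499. 500. 500. 500. 500.] 686.4
10 497.0 [497. 498. 498. 498. 500. 500.] 685.1
30 495.2 [495. 497. 498. 498. 498. 500.] 685.1
50 495.0 [495. 495. 495. 498. 498. 498.] 684.6
70 492.6 [493. 493. 493. 493. 495. 495.] 680.2
90 491.1 [491. 491. 493. 493. 493. 493.] 680.6
110 490.2 [490. 490. 490. 490. 491. 493.] 681.2
130 488.4 [488. 489. 489. 491. 491. 491.] 678.1
150 488.2 [488. 488. 489. 489. 491. 491.] 675.4
170 488.5 [489. 494. 498. 500. 503. 507.] 675.7
540 -114.3 167.8
560 -108.3 178.4
580 -115.1 174.7
600 -110.1 173.8
620 -110.6 180.8
640 -105.0 176.7
660 -102.0 173.3
680 -99.5 175.4
bench z 0.9214787794313946
insert top 714 [33.21901366 40.00158862 53.56037556] ((515.5721435546875, -275.7120666503906), (248.49388122558594, 327.3019104003906), 89.99172973632812)
latch 159 [685.83559812  36.69486278 357.7251764 ] [671.03701587 -57.87104762 350.64888029] [700.35953731 138.73707685 365.14638897]
```

```bash
python3 - <<'E'
from h import *
im=np.load("top0.npz")["img"]
a=cv2.resize(im[90:240,190:390,::-1],None,fx=4,fy=4,interpolation=cv2.INTER_CUBIC); cv2.imwrite("pics/c1.png",a)
a=cv2.resize(im[120:250,290:430,::-1],None,fx=4,fy=4,interpolation=cv2.INTER_CUBIC); cv2.imwrite("pics/c2.png",a)
a=cv2.resize(im[100:280,95:235,::-1],None,fx=3.3,fy=3.3,interpolation=cv2.INTER_CUBIC); cv2.imwrite("pics/c3.png",a)
E
```

```text
(no output)
```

View pics/c1.png

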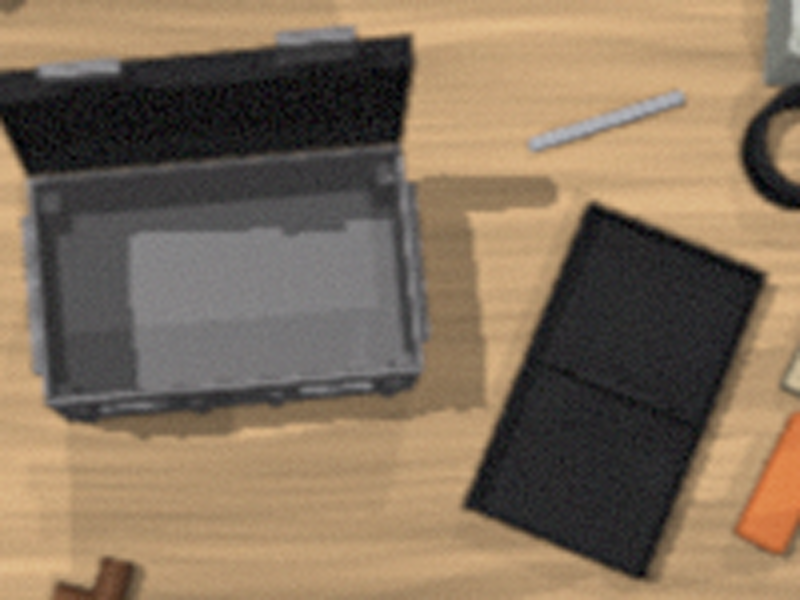

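View pics/c2.png

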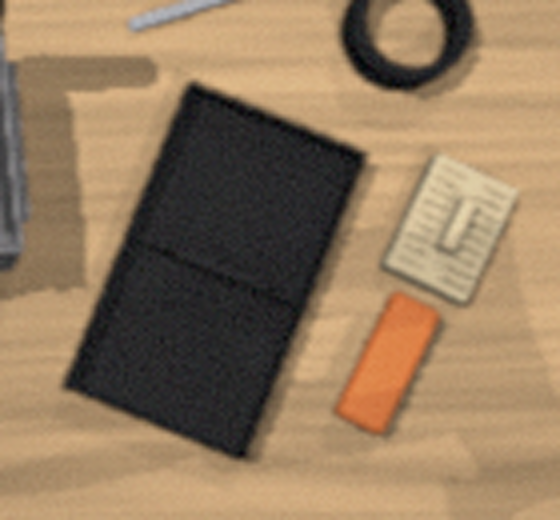

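View pics/c3.png

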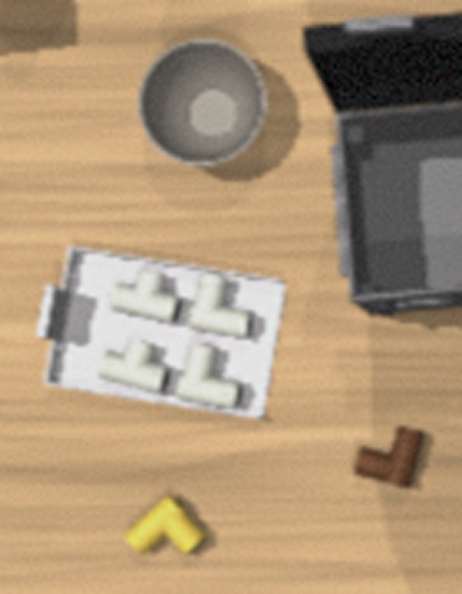

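```bash
cat >> h.py <<'E'
from scipy.spatial.transform import Rotation as Ro
def Rdown(phi):
    c,s=np.cos(phi),np.sin(phi); return np.array([[c,s,0],[s,-c,0],[0,0,-1.]])
def plan(pos,R,grasp=False,from_=None):
    p,R0,s=pose() if from_ is None else (from_[0],from_[1],None)
    pos=np.array(pos,float)
    if grasp: pos=pos-154.7*R[:,2]
    d=R0.T@(pos-p)/150; w=Ro.from_matrix(R0.T@R).as_rotvec()/(np.pi/2)
    print("d",d.round(3),"w",w.round(3),"| rows: lin",round(np.linalg.norm(d)*150/41.7,1),"ang",round(np.linalg.norm(w)*90/7.16,1),"| target",pos.round(1))
def st():
    p,R,s=pose(); print("t",round(s["time_s"],2),"pos",p.round(1),"phi",round(np.arctan2(R[1,0],R[0,0]),3),"tilt",round(np.degrees(np.arccos(-R[2,2])),2),"F",np.round(s["contact_force"],1),"M",np.round(s["torque"],2),"open",round(s["opening"],1),"q",np.round(s["q"],2))
E
python3 - <<'E'
from h import *
p=cams.read_camera("wrist"); save(p,"w0.png"); print(np.round(p["T_tool_cam"],3),p["fx"],p["cx"],p["cy"])
plan([480,-250,450],Rdown(1.2))
E
```

```text
[[ 1.0000e-03 -9.5900e-01 -2.8300e-01  7.0987e+01]
 [ 1.0000e+00  1.0000e-03 -1.0000e-03 -3.3000e-01]
 [ 1.0000e-03 -2.8300e-01  9.5900e-01  3.1008e+01]
 [ 0.0000e+00  0.0000e+00  0.0000e+00  1.0000e+00]] 314.1037861028966 253.4228652983986 192.80979561737647
d [ 2.567 -1.465 -0.302] w [ 0.     0.    -0.574] | rows: lin 10.7 ang 7.2 | target [ 480. -250.  450.]
```

View pics/w0.png

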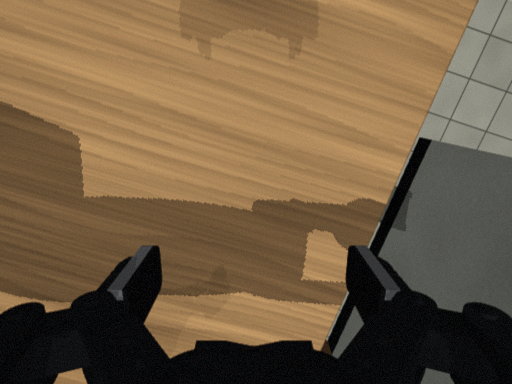

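{"method": "carry_out", "body": {"rows": [{"dx": 1,"dy": -0.6,"dz": -0.2,"wz": -0.4},{"dx": 1,"dy": -0.6,"dz": -0.2,"wz": -0.4},{"dx": 1,"dy": -0.6,"dz": -0.2,"wz": -0.4},{"dx": 1,"dy": -0.6,"dz": -0.2,"wz": -0.4},{"dx": 1,"dy": -0.6,"dz": -0.2,"wz": -0.4},{"dx": 1,"dy": -0.6,"dz": -0.2,"wz": -0.4}]}}

```text
$.rows[0]: bad value
```

```bash
python3 - <<'E'
from h import *
st(); plan([460,-230,440],Rdown(1.9))
E
```

```text
t 0.65 pos [ 176.6 -573.4  404.7] phi 0.299 tilt 0.0 F [-0.3 -0.3 -0.8] M [-0.06  0.01 -0.01] open 85.5 q [-1.36  0.13  1.49 -0.    1.52 -0.09]
d [ 2.479 -1.632 -0.235] w [ 0.     0.    -1.019] | rows: lin 10.7 ang 12.8 | target [ 460. -230.  440.]
```

{"method": "carry_out", "body": {"rows": [{"dx": 1,"dy": -0.6,"dz": -0.2,"wx": 0,"wy": 0,"wz": -0.4,"fingers": 85},{"dx": 1,"dy": -0.6,"dz": -0.2,"wx": 0,"wy": 0,"wz": -0.4,"fingers": 85},{"dx": 1,"dy": -0.6,"dz": -0.2,"wx": 0,"wy": 0,"wz": -0.4,"fingers": 85},{"dx": 1,"dy": -0.6,"dz": -0.2,"wx": 0,"wy": 0,"wz": -0.4,"fingers": 85},{"dx": 1,"dy": -0.6,"dz": -0.2,"wx": 0,"wy": 0,"wz": -0.4,"fingers": 85},{"dx": 1,"dy": -0.6,"dz": -0.2,"wx": 0,"wy": 0,"wz": -0.4,"fingers": 85}]}}

```text
time_s: 1.15
position: [295.6, -441.2, 436.1]
tool_rot: [[0.592, 0.806, 0.002], [0.806, -0.592, -0.002], [-0.0, 0.002, -1.0]]
contact_force: [0.4, 0.1, -0.3]
opening: 85.1
```

```bash
python3 - <<'E'
from h import *
st(); plan([460,-230,440],Rdown(1.9)); plan([470,40,450],Rdown(2.3))
E
```

```text
t 1.15 pos [ 295.6 -441.2  436.1] phi 0.938 tilt 0.13 F [ 0.4  0.1 -0.3] M [-0.01  0.05  0.03] open 85.1 q [-1.08 -0.07  1.63  0.    1.57 -0.44]
d [ 1.783  0.051 -0.026] w [ 0.001  0.001 -0.613] | rows: lin 6.4 ang 7.7 | target [ 460. -230.  440.]
d [ 3.274 -0.96  -0.095] w [ 0.001  0.001 -0.867] | rows: lin 12.3 ang 10.9 | target [470.  40. 450.]
```

{"method": "carry_out", "body": {"rows": [{"dx": 1,"dy": 0.1,"dz": 0,"wx": 0,"wy": 0,"wz": -0.5,"fingers": 85},{"dx": 1,"dy": 0.1,"dz": 0,"wx": 0,"wy": 0,"wz": -0.5,"fingers": 85},{"dx": 1,"dy": 0.1,"dz": 0,"wx": 0,"wy": 0,"wz": -0.5,"fingers": 85},{"dx": 1,"dy": 0.1,"dz": 0,"wx": 0,"wy": 0,"wz": -0.5,"fingers": 85},{"dx": 1,"dy": 0.1,"dz": 0,"wx": 0,"wy": 0,"wz": -0.5,"fingers": 85},{"dx": 1,"dy": 0.1,"dz": 0,"wx": 0,"wy": 0,"wz": -0.5,"fingers": 85}]}}

```text
time_s: 1.65
position: [397.2, -328.5, 435.9]
tool_rot: [[-0.111, 0.994, 0.001], [0.994, 0.111, -0.002], [-0.002, 0.001, -1.0]]
contact_force: [0.3, -0.2, 0.5]
opening: 85.2
```

```bash
python3 - <<'E'
from h import *
st(); plan([480,-30,450],Rdown(2.3))
p=cams.read_camera("wrist"); save(p,"w1.png")
E
```

```text
t 1.65 pos [ 397.2 -328.5  435.9] phi 1.682 tilt 0.12 F [ 0.3 -0.2  0.5] M [-0.05 -0.05  0.  ] open 85.2 q [-0.79 -0.11  1.68 -0.    1.58 -0.9 ]
d [ 1.916  0.77  -0.096] w [ 0.     0.001 -0.393] | rows: lin 7.4 ang 4.9 | target [480. -30. 450.]
```

View pics/w1.png

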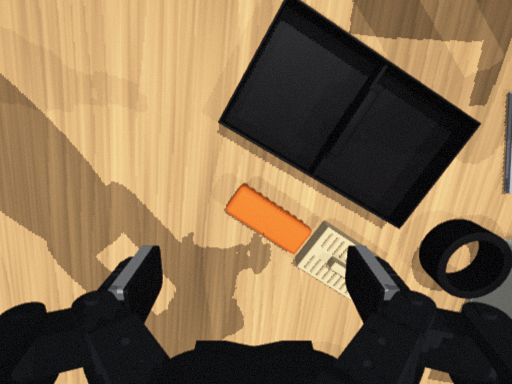

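Wrist view shows the lift-out tray (350,110) with its divider, the brush (268,218) and the filter (325,260). I go on towards the parts tray.

{"method": "carry_out", "body": {"rows": [{"dx": 1,"dy": 0.4,"dz": 0,"wx": 0,"wy": 0,"wz": -0.3,"fingers": 85},{"dx": 1,"dy": 0.4,"dz": 0,"wx": 0,"wy": 0,"wz": -0.3,"fingers": 85},{"dx": 1,"dy": 0.4,"dz": 0,"wx": 0,"wy": 0,"wz": -0.3,"fingers": 85},{"dx": 1,"dy": 0.4,"dz": 0,"wx": 0,"wy": 0,"wz": -0.3,"fingers": 85},{"dx": 1,"dy": 0.4,"dz": 0,"wx": 0,"wy": 0,"wz": -0.3,"fingers": 85}]}}

```text
time_s: 2.12
position: [439.2, -168.9, 435.6]
tool_rot: [[-0.562, 0.827, 0.002], [0.827, 0.562, 0.0], [-0.001, 0.002, -1.0]]
contact_force: [-0.4, 0.4, 0.2]
opening: 85.1
```

```bash
python3 - <<'E'
from h import *
st(); plan([470,20,460],Rdown(2.6))
E
```

```text
t 2.12 pos [ 439.2 -168.9  435.6] phi 2.167 tilt 0.12 F [-0.4  0.4  0.2] M [-0.04  0.03 -0.05] open 85.1 q [-0.48 -0.24  1.79  0.    1.59 -1.07]
d [ 0.927  0.878 -0.161] w [ 0.001  0.001 -0.276] | rows: lin 4.6 ang 3.5 | target [470.  20. 460.]
```

{"method": "carry_out", "body": {"rows": [{"dx": 0.93,"dy": 0.88,"dz": -0.16,"wx": 0,"wy": 0,"wz": -0.28,"fingers": 85},{"dx": 0.93,"dy": 0.88,"dz": -0.16,"wx": 0,"wy": 0,"wz": -0.28,"fingers": 85},{"dx": 0.93,"dy": 0.88,"dz": -0.16,"wx": 0,"wy": 0,"wz": -0.28,"fingers": 85},{"dx": 0.93,"dy": 0.88,"dz": -0.16,"wx": 0,"wy": 0,"wz": -0.28,"fingers": 85},{"dx": 0.93,"dy": 0.88,"dz": -0.16,"wx": 0,"wy": 0,"wz": -0.28,"fingers": 85},{"dx": 0.93,"dy": 0.88,"dz": -0.16,"wx": 0,"wy": 0,"wz": -0.28,"fingers": 85}]}}

```text
time_s: 2.62
position: [470.6, 24.1, 460.7]
tool_rot: [[-0.859, 0.511, 0.004], [0.511, 0.859, 0.002], [-0.002, 0.004, -1.0]]
contact_force: [0.5, -0.4, 0.9]
opening: 84.8
```

```bash
python3 - <<'E'
from h import *
st(); plan([480,240,460],Rdown(2.965))
E
```

```text
t 2.62 pos [470.6  24.1 460.7] phi 2.605 tilt 0.25 F [ 0.5 -0.4  0.9] M [-0.01  0.05  0.03] open 84.8 q [-0.06 -0.24  1.75  0.    1.63 -1.09]
d [0.683 1.269 0.008] w [ 0.002  0.002 -0.229] | rows: lin 5.2 ang 2.9 | target [480. 240. 460.]
```

{"method": "carry_out", "body": {"rows": [{"dx": 0.7,"dy": 1,"dz": 0,"wx": 0,"wy": 0,"wz": -0.23,"fingers": 85},{"dx": 0.7,"dy": 1,"dz": 0,"wx": 0,"wy": 0,"wz": -0.23,"fingers": 85},{"dx": 0.7,"dy": 1,"dz": 0,"wx": 0,"wy": 0,"wz": -0.23,"fingers": 85},{"dx": 0.7,"dy": 1,"dz": 0,"wx": 0,"wy": 0,"wz": -0.23,"fingers": 85},{"dx": 0.7,"dy": 1,"dz": 0,"wx": 0,"wy": 0,"wz": -0.23,"fingers": 85},{"dx": 0.7,"dy": 1,"dz": 0,"wx": 0,"wy": 0,"wz": -0.23,"fingers": 85}]}}

```text
time_s: 3.12
position: [457.1, 209.0, 460.6]
tool_rot: [[-0.984, 0.177, 0.003], [0.177, 0.984, 0.003], [-0.003, 0.003, -1.0]]
contact_force: [-0.4, 0.1, -0.0]
opening: 85.5
```

```bash
python3 - <<'E'
from h import *
st(); plan([470,350,460],Rdown(2.965))
P=pose(); p=cams.read_camera("wrist"); save(p,"w2.png"); X=Xworld(p,P[:2]); np.savez("w2.npz",X=X,img=p["img"],depth=p["depth"])
E
```

```text
t 3.12 pos [457.1 209.  460.6] phi 2.963 tilt 0.25 F [-0.4  0.1 -0. ] M [-0.02  0.06 -0.03] open 85.5 q [ 0.33 -0.15  1.67  0.    1.62 -1.07]
d [0.082 0.94  0.007] w [ 0.002  0.002 -0.001] | rows: lin 3.4 ang 0.0 | target [470. 350. 460.]
```

View pics/w2.png

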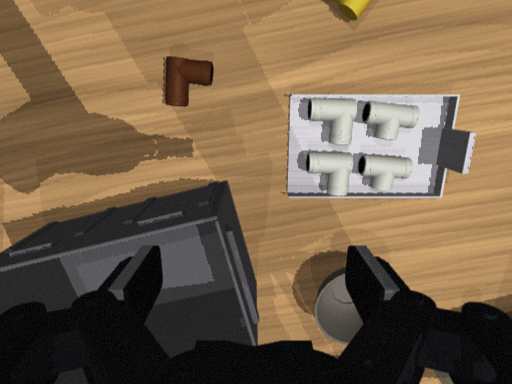

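```bash
python3 - <<'E'
from h import *
d=np.load("w2.npz");X=d["X"];m=d["depth"]>0
s=m.copy(); s[:, :430]=0; s[110:190]&=True; s[:110]=0; s[190:]=0
P=X[s]; q=P[P[:,2]>54]; print("plate top",len(q),np.median(q,0),cv2.minAreaRect(q[:,:2].astype(np.float32)), np.median(q[:,2]))
s=m.copy(); s[:85]=0;s[205:]=0;s[:,:280]=0;s[:,465:]=0
P=X[s]; P=P[(P[:,2]>12)&(P[:,2]<24)]
print("walls",cv2.minAreaRect(P[:,:2].astype(np.float32)))
# side walls in image: top wall row ~96, bottom row ~196 ; floor extents
s=m.copy(); s[90:204]&=True; s[:90]=0;s[204:]=0;s[:,:280]=0;s[:,450:]=0
im=d["img"].astype(int); w=s&(im.min(2)>150)
P=X[w]; P=P[(P[:,2]<26)&(P[:,2]>0)]
r=cv2.minAreaRect(P[:,:2].astype(np.float32)); print("all",r, cv2.boxPoints(r))
# toolbox side rim
E
```

```text
plate top 399 [489.42029238 462.67523424  59.23867168] ((490.300048828125, 463.64642333984375), (10.52786636352539, 49.71684646606445), 79.624755859375) 59.23867167953017
walls ((472.7075500488281, 363.5706481933594), (211.60581970214844, 135.06375122070312), 79.80409240722656)
all ((474.75054931640625, 368.7486877441406), (222.125732421875, 137.2404327392578), 79.80399322509766) [[387.55408 271.5866 ]
 [522.6272  247.29285]
 [561.947   465.91077]
 [426.8739  490.20453]]
```

```bash
python3 - <<'E'
from h import *
R=Rdown(2.963); plan([490.2,463.5,320],R); plan([490.2,463.5,199],R)
E
```

```text
d [0.09  1.718 0.94 ] w [0.001 0.002 0.   ] | rows: lin 7.1 ang 0.0 | target [490.2 463.5 320. ]
d [0.093 1.716 1.747] w [0.001 0.002 0.   ] | rows: lin 8.8 ang 0.0 | target [490.2 463.5 199. ]
```

{"method": "carry_out", "body": {"rows": [{"dx": 0.09,"dy": 1,"dz": 0.5,"wx": 0,"wy": 0,"wz": 0,"fingers": 36},{"dx": 0.09,"dy": 1,"dz": 0.5,"wx": 0,"wy": 0,"wz": 0,"fingers": 36},{"dx": 0.09,"dy": 1,"dz": 0.5,"wx": 0,"wy": 0,"wz": 0,"fingers": 36},{"dx": 0.09,"dy": 1,"dz": 0.5,"wx": 0,"wy": 0,"wz": 0,"fingers": 36},{"dx": 0.09,"dy": 1,"dz": 0.5,"wx": 0,"wy": 0,"wz": 0,"fingers": 36}]}}

```text
time_s: 3.58
position: [471.0, 359.5, 379.5]
tool_rot: [[-0.984, 0.18, -0.004], [0.18, 0.984, -0.001], [0.004, -0.002, -1.0]]
contact_force: [-0.0, 0.8, -0.3]
opening: 36.3
```

{"method": "carry_out", "body": {"rows": [{"dx": 0,"dy": 0.72,"dz": 0.4,"wx": 0,"wy": 0,"wz": 0,"fingers": 36},{"dx": 0,"dy": 0.72,"dz": 0.4,"wx": 0,"wy": 0,"wz": 0,"fingers": 36},{"dx": 0,"dy": 0.72,"dz": 0.4,"wx": 0,"wy": 0,"wz": 0,"fingers": 36},{"dx": 0,"dy": 0.72,"dz": 0.4,"wx": 0,"wy": 0,"wz": 0,"fingers": 36}]}}

```text
time_s: 3.92
position: [490.4, 466.9, 310.4]
tool_rot: [[-0.983, 0.184, -0.012], [0.184, 0.983, -0.007], [0.011, -0.009, -1.0]]
contact_force: [-0.7, -0.7, -2.5]
opening: 36.1
```

```bash
python3 - <<'E'
from h import *
st();R=Rdown(2.963); plan([490.2,463.5,199],R)
p=cams.read_camera("wrist"); save(p,"w3.png")
E
```

```text
t 3.92 pos [490.4 466.9 310.4] phi 2.957 tilt 0.8 F [-0.7 -0.7 -2.5] M [-0.02  0.03 -0.07] open 36.1 q [ 0.68  0.4   1.35  0.    1.41 -0.7 ]
d [-0.01  -0.016  0.743] w [-0.006 -0.007 -0.004] | rows: lin 2.7 ang 0.1 | target [490.2 463.5 199. ]
```

View pics/w3.png

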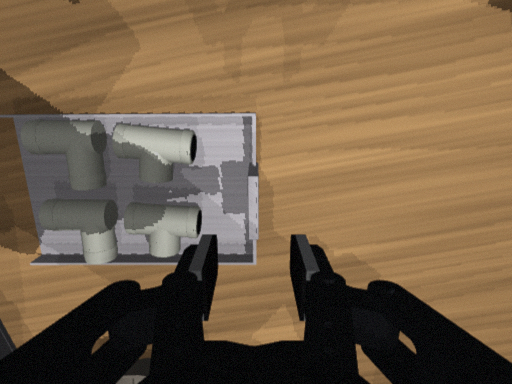

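{"method": "carry_out", "body": {"rows": [{"dx": 0,"dy": -0.02,"dz": 0.25,"wx": 0,"wy": 0,"wz": 0,"fingers": 36},{"dx": -0.01,"dy": -0.02,"dz": 0.5,"wx": 0,"wy": -0.01,"wz": 0,"fingers": 36},{"dx": -0.01,"dy": -0.02,"dz": 0.7,"wx": 0,"wy": -0.01,"wz": 0,"fingers": 36},{"dx": -0.01,"dy": -0.02,"dz": 0.74,"wx": 0,"wy": -0.01,"wz": 0,"fingers": 36},{"dx": -0.01,"dy": -0.02,"dz": 0.74,"wx": 0,"wy": -0.01,"wz": 0,"fingers": 36}]}}

```text
time_s: 4.38
position: [490.5, 458.8, 199.4]
tool_rot: [[-0.982, 0.187, 0.001], [0.186, 0.982, -0.014], [-0.003, -0.013, -1.0]]
contact_force: [-0.4, 0.6, -0.3]
opening: 35.7
```

```bash
python3 - <<'E'
from h import *
st();R=Rdown(2.963); plan([490.2,463.5,199],R)
p=cams.read_camera("wrist"); save(p,"w4.png")
E
```

```text
t 4.38 pos [490.5 458.8 199.4] phi 2.954 tilt 0.79 F [-0.4  0.6 -0.3] M [ 0.02  0.01 -0.03] open 35.7 q [ 0.68  0.49  1.44 -0.01  1.22 -0.7 ]
d [0.008 0.03  0.003] w [-0.009  0.002 -0.006] | rows: lin 0.1 ang 0.1 | target [490.2 463.5 199. ]
```

View pics/w4.png

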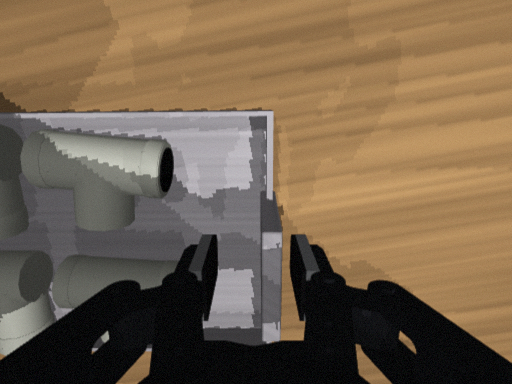

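{"method": "carry_out", "body": {"rows": [{"dx": 0,"dy": 0.03,"dz": 0,"wx": -0.01,"wy": 0,"wz": 0,"fingers": 36},{"dx": 0,"dy": 0.03,"dz": 0,"wx": -0.01,"wy": 0,"wz": 0,"fingers": 36},{"dx": 0,"dy": 0.03,"dz": 0,"wx": -0.01,"wy": 0,"wz": 0,"fingers": 0},{"dx": 0,"dy": 0.03,"dz": 0,"wx": -0.01,"wy": 0,"wz": 0,"fingers": 0},{"dx": 0,"dy": 0.03,"dz": 0,"wx": -0.01,"wy": 0,"wz": 0,"fingers": 0},{"dx": 0,"dy": 0.03,"dz": 0,"wx": -0.01,"wy": 0,"wz": 0,"fingers": 0},{"dx": 0,"dy": 0.03,"dz": 0,"wx": -0.01,"wy": 0,"wz": 0,"fingers": 0}], "force": 100}}

```text
time_s: 5.02
position: [492.9, 465.0, 204.6]
tool_rot: [[-0.983, 0.185, 0.01], [0.185, 0.983, 0.006], [-0.009, 0.008, -1.0]]
contact_force: [-0.4, -0.9, 7.7]
opening: 6.1
```

```bash
python3 - <<'E'
from h import *
st()
E
```

```text
t 5.02 pos [492.9 465.  204.6] phi 2.955 tilt 0.68 F [-0.4 -0.9  7.7] M [-0.44  0.06  0.23] open 6.1 q [ 0.68  0.49  1.43 -0.    1.21 -0.7 ]
```

{"method": "carry_out", "body": {"rows": [{"dx": 0,"dy": 0,"dz": -0.1,"wx": 0,"wy": 0,"wz": 0,"fingers": 0},{"dx": 0,"dy": 0,"dz": -0.2,"wx": 0,"wy": 0,"wz": 0,"fingers": 0},{"dx": 0,"dy": 0,"dz": -0.3,"wx": 0,"wy": 0,"wz": 0,"fingers": 0},{"dx": 0,"dy": 0,"dz": -0.4,"wx": 0,"wy": 0,"wz": 0,"fingers": 0},{"dx": 0,"dy": 0,"dz": -0.4,"wx": 0,"wy": 0,"wz": 0,"fingers": 0}]}}

```text
time_s: 5.43
position: [493.5, 465.7, 270.4]
tool_rot: [[-0.983, 0.185, 0.016], [0.185, 0.983, 0.011], [-0.013, 0.014, -1.0]]
contact_force: [-0.1, 0.9, -2.9]
opening: 6.8
```

```bash
python3 - <<'E'
from h import *
st()
p=cams.read_camera("wrist"); save(p,"w5.png")
p=cams.read_camera("scene"); save(p,"s5.png",(180,300,230,450),3)
E
```

```text
t 5.43 pos [493.5 465.7 270.4] phi 2.955 tilt 1.1 F [-0.1  0.9 -2.9] M [ 0.38 -0.15  0.03] open 6.8 q [ 0.68  0.42  1.39 -0.    1.31 -0.7 ]
```

View pics/w5.png

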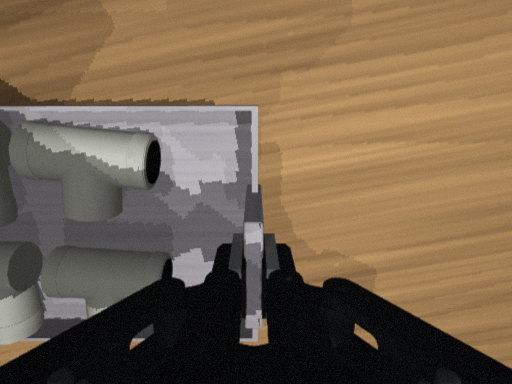

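View pics/s5.png

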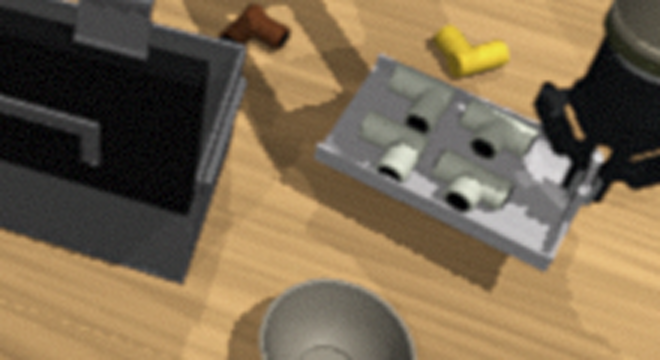

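```bash
python3 - <<'E'
from h import *
R=Rdown(3.2046); plan([563.5,324.6,392],R)
plan([520,400,392],Rdown(3.05))
P=pose(); p=cams.read_camera("wrist"); 
d=p["depth"]; X=Xworld(p,(np.zeros(3),np.eye(3)))  # tool frame
im=p["img"].astype(int); 
s=(d>0); s[:110]=0; s[330:]=0; s[:,:5]=0; s[:,235:]=0
for (r0,r1,c0,c1) in [(125,200,190,235),(200,235,130,200)]:
    Q=X[r0:r1,c0:c1].reshape(-1,3); Q=Q[Q[:,2]>190]
    A=np.c_[Q[:,:2],np.ones(len(Q))]; co=np.linalg.lstsq(A,Q[:,2],rcond=None)[0]; print(co, np.median(Q,0))
E
```

```text
d [-0.646 -0.823 -0.84 ] w [ 0.006  0.007 -0.159] | rows: lin 4.8 ang 2.0 | target [563.5 324.6 392. ]
d [-0.268 -0.383 -0.839] w [ 0.006  0.007 -0.06 ] | rows: lin 3.5 ang 0.8 | target [520. 400. 392.]
[-9.99773097e-03 -7.75348242e-03  2.01877971e+02] [ 40.42256417 -22.83442947 201.65348627]
[-1.40846150e-02 -3.52488554e-03  2.02007658e+02] [  7.90096923 -51.65916131 202.10515957]
```

{"method": "carry_out", "body": {"rows": [{"dx": 0,"dy": 0,"dz": -0.12,"wx": 0,"wy": 0,"wz": 0,"fingers": 0},{"dx": 0,"dy": 0,"dz": -0.27,"wx": 0,"wy": 0,"wz": 0,"fingers": 0},{"dx": -0.05,"dy": -0.05,"dz": -0.42,"wx": 0,"wy": 0,"wz": 0,"fingers": 0},{"dx": -0.1,"dy": -0.12,"dz": -0.56,"wx": 0,"wy": 0,"wz": -0.02,"fingers": 0},{"dx": -0.16,"dy": -0.2,"dz": -0.7,"wx": 0,"wy": 0,"wz": -0.04,"fingers": 0},{"dx": -0.22,"dy": -0.28,"dz": -0.8,"wx": 0,"wy": 0,"wz": -0.06,"fingers": 0},{"dx": -0.3,"dy": -0.38,"dz": -0.84,"wx": 0,"wy": 0,"wz": -0.08,"fingers": 0},{"dx": -0.36,"dy": -0.46,"dz": -0.84,"wx": 0,"wy": 0,"wz": -0.1,"fingers": 0}]}}

```text
time_s: 6.25
position: [531.9, 385.1, 392.0]
tool_rot: [[-1.0, 0.028, 0.012], [0.028, 1.0, 0.007], [-0.012, 0.008, -1.0]]
contact_force: [-0.3, -0.0, -4.2]
opening: 6.0
```

```bash
python3 - <<'E'
from h import *
st(); R=Rdown(3.2046); plan([563.5,324.6,392],R)
E
```

```text
t 6.25 pos [531.9 385.1 392. ] phi 3.114 tilt 0.8 F [-0.3 -0.  -4.2] M [ 0.36 -0.01  0.02] open 6.0 q [ 0.55  0.28  1.34 -0.    1.51 -0.99]
d [-0.222 -0.398 -0.   ] w [ 0.004  0.008 -0.058] | rows: lin 1.6 ang 0.7 | target [563.5 324.6 392. ]
```

{"method": "carry_out", "body": {"rows": [{"dx": -0.06,"dy": -0.1,"dz": 0,"wx": 0,"wy": 0,"wz": -0.02,"fingers": 0},{"dx": -0.12,"dy": -0.2,"dz": 0,"wx": 0,"wy": 0,"wz": -0.04,"fingers": 0},{"dx": -0.18,"dy": -0.3,"dz": 0,"wx": 0,"wy": 0,"wz": -0.06,"fingers": 0},{"dx": -0.22,"dy": -0.37,"dz": 0,"wx": 0,"wy": 0.01,"wz": -0.06,"fingers": 0},{"dx": -0.22,"dy": -0.4,"dz": 0,"wx": 0,"wy": 0.01,"wz": -0.06,"fingers": 0},{"dx": -0.22,"dy": -0.4,"dz": 0,"wx": 0,"wy": 0.01,"wz": -0.06,"fingers": 0}]}}

```text
time_s: 6.75
position: [563.4, 323.3, 390.8]
tool_rot: [[-0.998, -0.064, -0.006], [-0.064, 0.998, 0.006], [0.005, 0.006, -1.0]]
contact_force: [0.9, -0.7, -3.4]
opening: 6.5
```

```bash
python3 - <<'E'
from h import *
st()
p=cams.read_camera("top"); save(p,"t6.png",(60,260,80,340),2.8)
p=cams.read_camera("scene"); save(p,"s6.png",scale=1.5)
E
```

```text
t 6.75 pos [563.4 323.3 390.8] phi -3.078 tilt 0.48 F [ 0.9 -0.7 -3.4] M [0.33 0.1  0.01] open 6.5 q [ 0.44  0.27  1.35  0.01  1.52 -1.2 ]
```

View pics/t6.png

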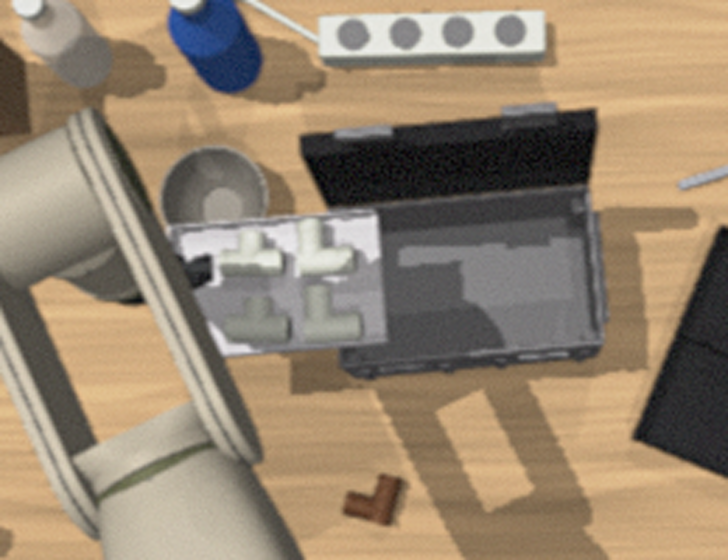

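View pics/s6.png

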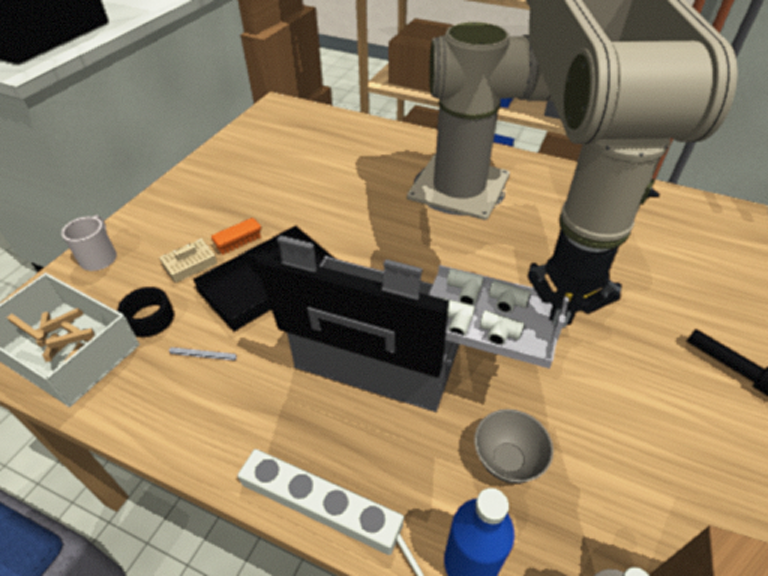

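```bash
python3 - <<'E'
from h import *
m=np.array([2,-208,202.])
for a in range(5,41,5):
    R=Ro.from_rotvec([-np.radians(a),0,0]).as_matrix()
    print(a,((m-R@m)/150).round(3),"wx",round(-a/90,3))
E
```

```text
5 [-0.    -0.123 -0.116] wx -0.056
10 [ 0.    -0.255 -0.22 ] wx -0.111
15 [ 0.    -0.396 -0.313] wx -0.167
20 [ 0.    -0.544 -0.393] wx -0.222
25 [ 0.    -0.699 -0.46 ] wx -0.278
30 [ 0.    -0.859 -0.513] wx -0.333
35 [ 0.    -1.023 -0.552] wx -0.389
40 [ 0.    -1.19  -0.576] wx -0.444
```

{"method": "carry_out", "body": {"rows": [{"dx": 0,"dy": -0.12,"dz": -0.12,"wx": -0.056,"wy": 0,"wz": 0,"fingers": 0},{"dx": 0,"dy": -0.255,"dz": -0.22,"wx": -0.111,"wy": 0,"wz": 0,"fingers": 0},{"dx": 0,"dy": -0.4,"dz": -0.31,"wx": -0.167,"wy": 0,"wz": 0,"fingers": 0},{"dx": 0,"dy": -0.54,"dz": -0.39,"wx": -0.222,"wy": 0,"wz": 0,"fingers": 0},{"dx": 0,"dy": -0.7,"dz": -0.46,"wx": -0.278,"wy": 0,"wz": 0,"fingers": 0},{"dx": 0,"dy": -0.7,"dz": -0.46,"wx": -0.278,"wy": 0,"wz": 0,"fingers": 0},{"dx": 0,"dy": -0.7,"dz": -0.46,"wx": -0.278,"wy": 0,"wz": 0,"fingers": 0},{"dx": 0,"dy": -0.7,"dz": -0.46,"wx": -0.278,"wy": 0,"wz": 0,"fingers": 0}]}}

```text
time_s: 7.52
position: [569.8, 220.2, 459.2]
tool_rot: [[-0.998, -0.057, -0.033], [-0.066, 0.902, 0.427], [0.005, 0.428, -0.904]]
contact_force: [0.3, 0.2, -3.8]
opening: 6.6
```

```bash
python3 - <<'E'
from h import *
st(); p0,R,_=pose(); print("mouth",p0+R@np.array([2,-208,202.]))
p=cams.read_camera("top"); save(p,"t7.png",(60,260,80,340),2.8)
E
```

```text
t 7.52 pos [569.8 220.2 459.2] phi -3.076 tilt 25.36 F [ 0.3  0.2 -3.8] M [-0.18  0.05  0.01] open 6.6 q [ 0.15  0.1   1.46  0.44  1.55 -1.49]
mouth [573.06869837 118.70263552 187.61414605]
```

View pics/t7.png

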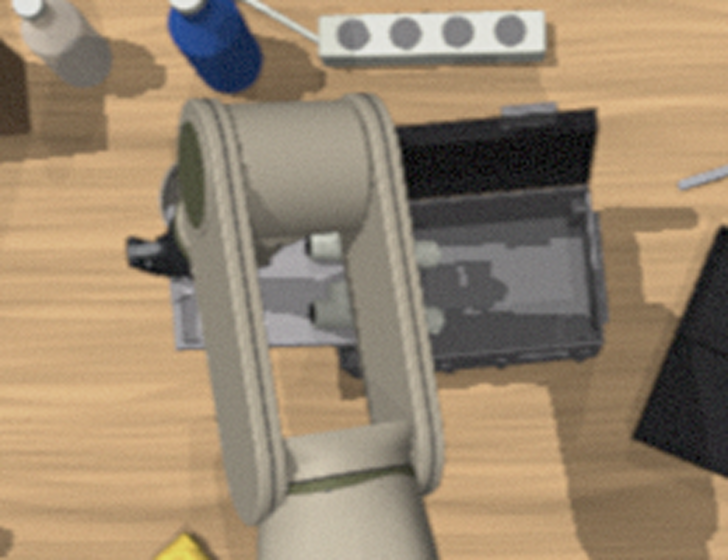

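{"method": "carry_out", "body": {"rows": [{"dx": 0,"dy": -0.08,"dz": -0.06,"wx": -0.04,"wy": 0,"wz": 0,"fingers": 0},{"dx": 0,"dy": -0.16,"dz": -0.11,"wx": -0.08,"wy": 0,"wz": 0,"fingers": 0},{"dx": 0,"dy": -0.2,"dz": -0.15,"wx": -0.1,"wy": 0,"wz": 0,"fingers": 0},{"dx": 0,"dy": -0.2,"dz": -0.15,"wx": -0.1,"wy": 0,"wz": 0,"fingers": 0},{"dx": 0,"dy": -0.2,"dz": -0.15,"wx": -0.1,"wy": 0,"wz": 0,"fingers": 0},{"dx": 0,"dy": -0.2,"dz": -0.15,"wx": -0.1,"wy": 0,"wz": 0,"fingers": 0},{"dx": 0,"dy": -0.2,"dz": -0.15,"wx": -0.1,"wy": 0,"wz": 0,"fingers": 0},{"dx": 0,"dy": -0.2,"dz": -0.15,"wx": -0.1,"wy": 0,"wz": 0,"fingers": 0}]}}

```text
time_s: 8.23
position: [571.9, 185.1, 466.4]
tool_rot: [[-0.998, -0.053, -0.043], [-0.068, 0.824, 0.562], [0.006, 0.564, -0.826]]
contact_force: [-0.3, 0.2, -2.7]
opening: 6.6
```

```bash
python3 - <<'E'
from h import *
st(); p0,R,_=pose(); print("mouth",p0+R@np.array([2,-208,202.]))
p=cams.read_camera("top"); save(p,"t8.png",(60,260,80,340),2.8)
p=cams.read_camera("wrist"); save(p,"w8.png",scale=1)
E
```

```text
t 8.23 pos [571.9 185.1 466.4] phi -3.073 tilt 34.32 F [-0.3  0.2 -2.7] M [-0.35 -0.01  0.02] open 6.6 q [ 0.05  0.08  1.49  0.6   1.59 -1.59]
mouth [572.31958655 127.06810181 182.31536727]
```

View pics/t8.png

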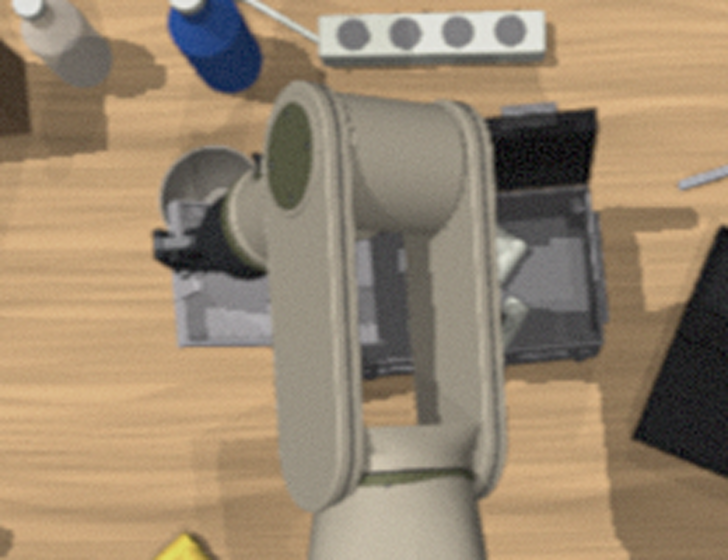

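View pics/w8.png

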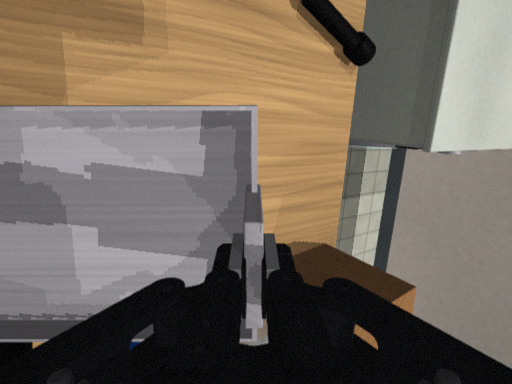

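```bash
python3 - <<'E'
from h import *
m=np.array([2,-208,202.]); p0,R,_=pose()
for a in (17,34):
    Q=R@Ro.from_rotvec([np.radians(a),0,0]).as_matrix(); t=p0+R@m-Q@m+[0,0,12]; plan(t,Q)
E
```

```text
d [0.    0.378 0.398] w [ 0.189  0.    -0.   ] | rows: lin 2.0 ang 2.4 | target [566.4 265.  449.1]
d [0.    0.561 0.94 ] w [ 0.378  0.    -0.   ] | rows: lin 3.9 ang 4.7 | target [561.4 333.3 397.6]
```

{"method": "carry_out", "body": {"rows": [{"dx": 0,"dy": 0.13,"dz": 0.1,"wx": 0.07,"wy": 0,"wz": 0,"fingers": 0},{"dx": 0,"dy": 0.26,"dz": 0.25,"wx": 0.13,"wy": 0,"wz": 0,"fingers": 0},{"dx": 0,"dy": 0.38,"dz": 0.4,"wx": 0.19,"wy": 0,"wz": 0,"fingers": 0},{"dx": 0,"dy": 0.46,"dz": 0.58,"wx": 0.25,"wy": 0,"wz": 0,"fingers": 0},{"dx": 0,"dy": 0.52,"dz": 0.76,"wx": 0.32,"wy": 0,"wz": 0,"fingers": 0},{"dx": 0,"dy": 0.56,"dz": 0.92,"wx": 0.38,"wy": 0,"wz": 0,"fingers": 0},{"dx": 0,"dy": 0.56,"dz": 0.92,"wx": 0.38,"wy": 0,"wz": 0,"fingers": 0}]}}

```text
time_s: 8.92
position: [559.4, 335.7, 394.8]
tool_rot: [[-0.997, -0.073, -0.011], [-0.073, 0.997, -0.005], [0.012, -0.004, -1.0]]
contact_force: [-1.2, 0.3, -2.8]
opening: 6.5
```

```bash
python3 - <<'E'
from h import *
st(); plan([492.9,465,400],Rdown(2.955))
p=cams.read_camera("top"); save(p,"t9.png",(60,260,80,340),2.8)
E
```

```text
t 8.92 pos [559.4 335.7 394.8] phi -3.069 tilt 0.7 F [-1.2  0.3 -2.8] M [0.29 0.07 0.01] open 6.5 q [ 0.46  0.28  1.33  0.    1.54 -1.18]
d [ 0.379  0.892 -0.034] w [-0.004 -0.007  0.165] | rows: lin 3.5 ang 2.1 | target [492.9 465.  400. ]
```

View pics/t9.png

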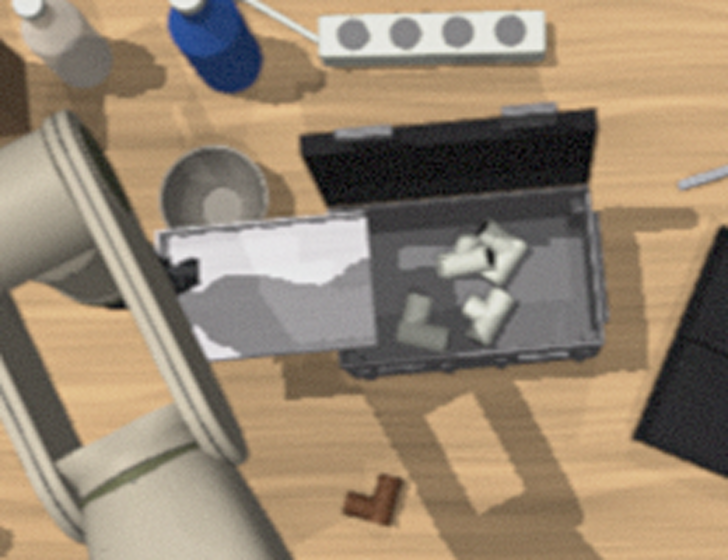

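{"method": "carry_out", "body": {"rows": [{"dx": 0.09,"dy": 0.22,"dz": 0,"wx": 0,"wy": 0,"wz": 0.04,"fingers": 0},{"dx": 0.19,"dy": 0.45,"dz": 0,"wx": 0,"wy": 0,"wz": 0.09,"fingers": 0},{"dx": 0.29,"dy": 0.67,"dz": 0.1,"wx": 0,"wy": 0,"wz": 0.13,"fingers": 0},{"dx": 0.38,"dy": 0.89,"dz": 0.3,"wx": 0,"wy": 0,"wz": 0.165,"fingers": 0},{"dx": 0.38,"dy": 0.89,"dz": 0.55,"wx": 0,"wy": 0,"wz": 0.165,"fingers": 0},{"dx": 0.38,"dy": 0.89,"dz": 0.75,"wx": 0,"wy": 0,"wz": 0.165,"fingers": 0},{"dx": 0.38,"dy": 0.89,"dz": 0.75,"wx": 0,"wy": 0,"wz": 0.165,"fingers": 0}]}}

```text
time_s: 9.55
position: [490.4, 461.2, 277.4]
tool_rot: [[-0.982, 0.186, -0.02], [0.186, 0.983, -0.005], [0.019, -0.009, -1.0]]
contact_force: [-1.4, -1.5, -4.9]
opening: 6.0
```

```bash
python3 - <<'E'
from h import *
st(); plan([492.9,465,207],Rdown(2.955))
E
```

```text
t 9.55 pos [490.4 461.2 277.4] phi 2.955 tilt 1.19 F [-1.4 -1.5 -4.9] M [ 0.1   0.04 -0.05] open 6.0 q [ 0.68  0.42  1.38  0.01  1.36 -0.71]
d [-0.021  0.032  0.468] w [-0.006 -0.012 -0.   ] | rows: lin 1.7 ang 0.2 | target [492.9 465.  207. ]
```

Lower slowly, then release.

{"method": "carry_out", "body": {"rows": [{"dx": -0.02,"dy": 0.02,"dz": 0.12,"wx": 0,"wy": -0.01,"wz": 0,"fingers": 0},{"dx": -0.02,"dy": 0.02,"dz": 0.24,"wx": 0,"wy": -0.01,"wz": 0,"fingers": 0},{"dx": -0.02,"dy": 0.02,"dz": 0.34,"wx": 0,"wy": -0.01,"wz": 0,"fingers": 0},{"dx": -0.02,"dy": 0.02,"dz": 0.42,"wx": 0,"wy": -0.01,"wz": 0,"fingers": 0},{"dx": -0.02,"dy": 0.02,"dz": 0.47,"wx": 0,"wy": -0.01,"wz": 0,"fingers": 0},{"dx": -0.02,"dy": 0.02,"dz": 0.49,"wx": 0,"wy": -0.01,"wz": 0,"fingers": 0},{"dx": -0.02,"dy": 0.02,"dz": 0.49,"wx": 0,"wy": -0.01,"wz": 0,"fingers": 0}]}}

```text
time_s: 10.13
position: [493.2, 463.4, 205.4]
tool_rot: [[-0.983, 0.186, -0.003], [0.186, 0.983, -0.007], [0.002, -0.007, -1.0]]
contact_force: [0.7, -0.2, -2.3]
opening: 6.2
```

```bash
python3 - <<'E'
from h import *
st()
E
```

```text
t 10.13 pos [493.2 463.4 205.4] phi 2.954 tilt 0.41 F [ 0.7 -0.2 -2.3] M [ 0.19 -0.04  0.01] open 6.2 q [ 0.68  0.5   1.42 -0.    1.23 -0.7 ]
```

{"method": "carry_out", "body": {"rows": [{"dx": 0,"dy": 0,"dz": 0.01,"wx": 0,"wy": 0,"wz": 0,"fingers": 0},{"dx": 0,"dy": 0,"dz": 0.02,"wx": 0,"wy": 0,"wz": 0,"fingers": 0},{"dx": 0,"dy": 0,"dz": 0.02,"wx": 0,"wy": 0,"wz": 0,"fingers": 36},{"dx": 0,"dy": 0,"dz": 0.02,"wx": 0,"wy": 0,"wz": 0,"fingers": 36},{"dx": 0,"dy": 0,"dz": 0.02,"wx": 0,"wy": 0,"wz": 0,"fingers": 36},{"dx": 0,"dy": 0,"dz": 0.02,"wx": 0,"wy": 0,"wz": 0,"fingers": 36}]}}

```text
time_s: 10.63
position: [493.3, 463.4, 202.5]
tool_rot: [[-0.983, 0.186, -0.003], [0.186, 0.983, -0.006], [0.002, -0.007, -1.0]]
contact_force: [0.1, 0.2, 0.4]
opening: 36.1
```

{"method": "carry_out", "body": {"rows": [{"dx": 0,"dy": 0,"dz": -0.15,"wx": 0,"wy": 0,"wz": 0,"fingers": 36},{"dx": 0,"dy": 0,"dz": -0.4,"wx": 0,"wy": 0,"wz": 0,"fingers": 36},{"dx": 0,"dy": 0,"dz": -0.7,"wx": 0,"wy": 0,"wz": 0,"fingers": 36},{"dx": 0,"dy": 0,"dz": -1,"wx": 0,"wy": 0,"wz": 0,"fingers": 36},{"dx": 0,"dy": -0.2,"dz": -1,"wx": 0,"wy": 0,"wz": 0,"fingers": 85},{"dx": 0,"dy": -0.4,"dz": -1,"wx": 0,"wy": 0,"wz": 0,"fingers": 85},{"dx": 0,"dy": -0.6,"dz": -1,"wx": 0,"wy": 0,"wz": 0,"fingers": 85}]}}

```text
time_s: 11.22
position: [476.9, 375.5, 355.0]
tool_rot: [[-0.983, 0.185, -0.0], [0.185, 0.983, -0.005], [-0.001, -0.004, -1.0]]
contact_force: [0.3, -1.4, -0.8]
opening: 70.8
```

```bash
python3 - <<'E'
from h import *
st(); plan([440,200,480],Rdown(2.96)); plan([440,60,480],Rdown(2.5))
P=pose();p=cams.read_camera("wrist"); save(p,"w10.png"); X=Xworld(p,P[:2]); np.savez("w10.npz",X=X)
E
```

```text
t 11.22 pos [476.9 375.5 355. ] phi 2.955 tilt 0.26 F [ 0.3 -1.4 -0.8] M [ 0.01 -0.    0.01] open 70.8 q [ 0.58  0.18  1.53 -0.    1.44 -0.8 ]
d [ 0.025 -1.199 -0.828] w [-0.003  0.001 -0.003] | rows: lin 5.2 ang 0.1 | target [440. 200. 480.]
d [-0.148 -2.116 -0.823] w [-0.003  0.001  0.29 ] | rows: lin 8.2 ang 3.6 | target [440.  60. 480.]
```

View pics/w10.png

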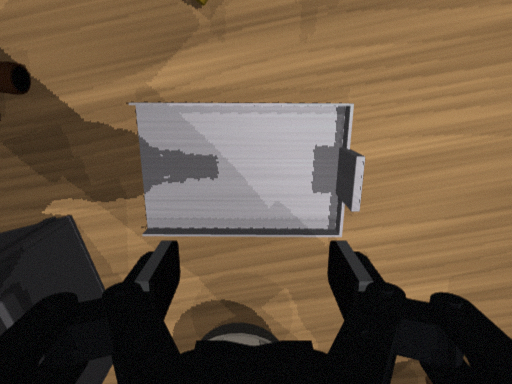

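{"method": "carry_out", "body": {"rows": [{"dx": -0.4,"dy": -0.9,"dz": -1,"wx": 0,"wy": 0,"wz": -0.1,"fingers": 85},{"dx": -0.4,"dy": -0.9,"dz": -1,"wx": 0,"wy": 0,"wz": -0.1,"fingers": 85},{"dx": -0.4,"dy": -0.9,"dz": -1,"wx": 0,"wy": 0,"wz": -0.1,"fingers": 85},{"dx": -0.4,"dy": -0.9,"dz": -1,"wx": 0,"wy": 0,"wz": -0.1,"fingers": 85},{"dx": -0.4,"dy": -0.9,"dz": -1,"wx": 0,"wy": 0,"wz": -0.1,"fingers": 85},{"dx": -0.4,"dy": -0.9,"dz": -1,"wx": 0,"wy": 0,"wz": -0.1,"fingers": 85}]}}

```text
time_s: 11.77
position: [511.6, 224.9, 511.2]
tool_rot: [[-0.999, 0.034, 0.005], [0.034, 0.999, -0.009], [-0.006, -0.009, -1.0]]
contact_force: [1.0, 0.6, 0.7]
opening: 85.3
```

```bash
python3 - <<'E'
from h import *
st(); plan([600,40,550],Rdown(3.205))
E
```

```text
t 11.77 pos [511.6 224.9 511.2] phi 3.107 tilt 0.58 F [1.  0.6 0.7] M [-0.01 -0.    0.  ] open 85.3 q [ 0.33 -0.    1.43 -0.01  1.71 -1.21]
d [-0.633 -1.214 -0.245] w [-0.006  0.003 -0.062] | rows: lin 5.0 ang 0.8 | target [600.  40. 550.]
```

{"method": "carry_out", "body": {"rows": [{"dx": -0.63,"dy": -1,"dz": -0.25,"wx": 0,"wy": 0,"wz": -0.06,"fingers": 85},{"dx": -0.63,"dy": -1,"dz": -0.25,"wx": 0,"wy": 0,"wz": -0.06,"fingers": 85},{"dx": -0.63,"dy": -1,"dz": -0.25,"wx": 0,"wy": 0,"wz": -0.06,"fingers": 85},{"dx": -0.63,"dy": -1,"dz": -0.25,"wx": 0,"wy": 0,"wz": -0.06,"fingers": 85},{"dx": -0.63,"dy": -1,"dz": -0.25,"wx": 0,"wy": 0,"wz": -0.06,"fingers": 85},{"dx": -0.63,"dy": -1,"dz": -0.25,"wx": 0,"wy": 0,"wz": -0.06,"fingers": 85}]}}

```text
time_s: 12.27
position: [602.3, 68.3, 551.0]
tool_rot: [[-0.998, -0.055, 0.007], [-0.055, 0.998, -0.01], [-0.006, -0.01, -1.0]]
contact_force: [-0.1, 0.9, 0.1]
opening: 85.1
```

```bash
python3 - <<'E'
from h import *
P=pose();p=cams.read_camera("wrist");st(); save(p,"w11.png",scale=1.5); X=Xworld(p,P[:2]); np.savez("w11.npz",X=X,img=p["img"],depth=p["depth"],pos=P[0],R=P[1],T=p["T_tool_cam"],f=[p["fx"],p["cx"],p["cy"]])
E
```

```text
t 12.32 pos [601.5  70.2 550.3] phi -3.085 tilt 0.59 F [0.5 0.7 0.2] M [-0.03 -0.03 -0.01] open 85.3 q [ 0.03  0.13  1.22 -0.01  1.78 -1.59]
```

View pics/w11.png

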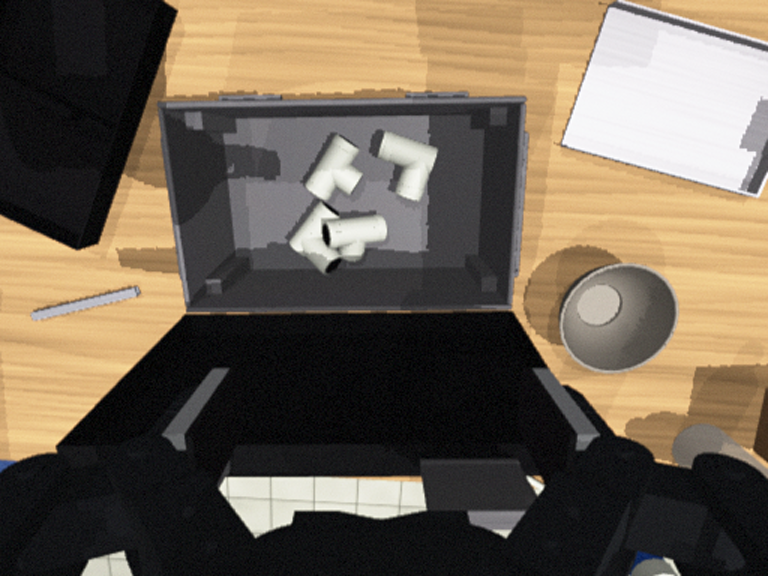

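```bash
python3 - <<'E'
from h import *
d=np.load("w11.npz"); X=d["X"]; im=d["img"]
m=(X[...,2]>133)&(X[...,2]<148)&(d["depth"]>0); m[:55]=0; m[215:]=0; m[:,:95]=0; m[:,365:]=0
P=X[m]; print(len(P),np.median(P[:,2]))
ov=im.copy(); ov[m]=[255,0,0]
cv2.imwrite("pics/rim.png",cv2.resize(ov[50:220,95:365,::-1],None,fx=2.9,fy=2.9,interpolation=cv2.INTER_NEAREST))
mp=(X[...,2]>94)&(X[...,2]<106)&(d["depth"]>0); mp[:55]=0; mp[205:]=0; mp[:,:105]=0; mp[:,355:]=0
for (a,b,c,e) in [(65,95,110,145),(65,95,315,350),(170,205,125,160),(170,205,305,340)]:
    mm=np.zeros_like(mp); mm[a:b,c:e]=mp[a:b,c:e]; Q=X[mm]; print("post",len(Q),np.median(Q,0).round(1),Q.min(0).round(1),Q.max(0).round(1))
f=X[80:170,150:290].reshape(-1,3); z=f[:,2]; print("floor",np.median(z[z<12]),"max",np.percentile(z,99))
E
```

```text
5237 139.54499245170342
post 219 [ 516.7 -100.1   99.7] [ 508.2 -107.5   94.1] [533.8 -81.4 105.6]
post 200 [499.  157.6  99.8] [491.1 134.6  94. ] [518.8 165.4 105.9]
post 238 [660.3 -90.4  99.5] [631.6 -97.7  94.1] [669.6 -63.4 106. ]
post 213 [644.9 166.5  99.8] [616.1 138.1  94.3] [653.3 175.  105.9]
floor 4.600285308113996 max 51.68968975162227
```

View pics/rim.png

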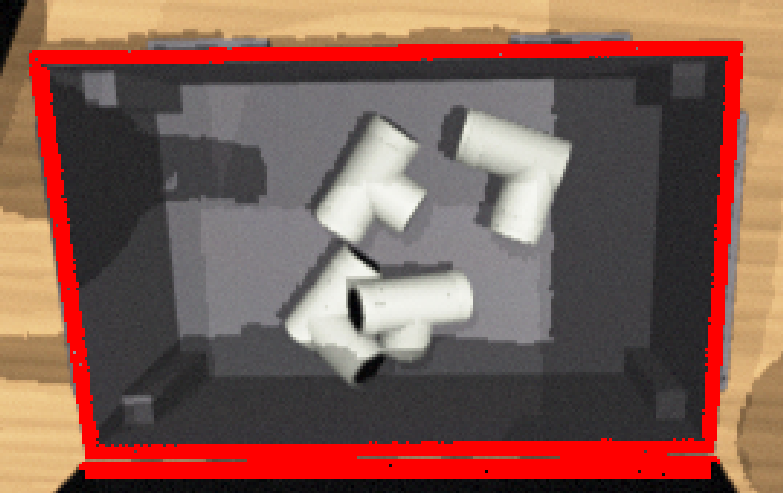

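```bash
python3 - <<'E'
from h import *
from scipy.optimize import least_squares
d=np.load("w11.npz"); X=d["X"]
m=(X[...,2]>136)&(X[...,2]<144)&(d["depth"]>0); m[:55]=0; m[200:]=0; m[:,:95]=0; m[:,365:]=0
P=X[m][:,:2]
def loc(q,P):
    c,s=np.cos(q[2]),np.sin(q[2]); D=P-q[:2]; return D@np.array([[c,-s],[s,c]])
q=np.array([581,33,0.064])
for it in range(5):
    L=loc(q,P)
    f=(abs(L[:,0]+82.5)<6)&(abs(L[:,1])<125); l=(abs(L[:,1]-137.5)<6)&(abs(L[:,0])<70); r=(abs(L[:,1]+137.5)<6)&(abs(L[:,0])<70)
    fun=lambda q:np.r_[loc(q,P[f])[:,0]+82.5,loc(q,P[l])[:,1]-137.5,loc(q,P[r])[:,1]+137.5]
    s=least_squares(fun,q,loss="soft_l1"); q=s.x
print(q,f.sum(),l.sum(),r.sum())
L=loc(q,P)
for n,k,a in(("front",f,L[f,0]),("left",l,L[l,1]),("right",r,L[r,1])): print(n,np.percentile(a,[2,50,98]).round(1))
# posts
for (a,b,c,e) in [(65,95,110,145),(65,95,315,350),(170,205,125,160),(170,205,305,340)]:
    Q=X[a:b,c:e].reshape(-1,3); Q=Q[abs(Q[:,2]-100)<2]; print("post",len(Q),np.median(loc(q,Q[:,:2]),0).round(1))
E
```

```text
[5.80544551e+02 3.43462600e+01 6.92677883e-02] 1066 539 549
front [-85.  -82.5 -80.2]
left [134.6 136.6 139.4]
right [-139.6 -136.6 -134.7]
post 156 [ -73.1 -129.1]
post 154 [-74.2 127.7]
post 133 [  72.  -129.1]
post 139 [ 72.9 128. ]
```

```bash
cat >> h.py <<'E'
from scipy.optimize import least_squares
def loc(q,P):
    c,s=np.cos(q[2]),np.sin(q[2]); D=P-np.array(q[:2]); return D@np.array([[c,-s],[s,c]])
def fitbox(X,depth,q=(580.5,34,0.068)):
    m=(X[...,2]>136)&(X[...,2]<144)&(depth>0); P=X[m][:,:2]
    for it in range(5):
        L=loc(q,P)
        f=(abs(L[:,0]+82.5)<6)&(abs(L[:,1])<125); l=(abs(L[:,1]-137.5)<6)&(abs(L[:,0])<70); r=(abs(L[:,1]+137.5)<6)&(abs(L[:,0])<70)
        fun=lambda q:np.r_[loc(q,P[f])[:,0]+82.5,loc(q,P[l])[:,1]-137.5,loc(q,P[r])[:,1]+137.5]
        q=least_squares(fun,q,loss="soft_l1").x
    print("box",q.round(4),f.sum(),l.sum(),r.sum())
    for sx in(-73,73):
        for sy in(-128,128):
            L=loc(q,X[...,:2].reshape(-1,2)); k=(abs(L[:,0]-sx)<12)&(abs(L[:,1]-sy)<12)&(abs(X[...,2].ravel()-100)<2); print("post",sx,sy,k.sum(),np.median(L[k],0).round(1) if k.sum() else None)
    return q
E
python3 - <<'E'
from h import *
st()
P=pose();p=cams.read_camera("wrist"); X=Xworld(p,P[:2]); fitbox(X,p["depth"])
p=cams.read_camera("top"); X=Xworld(p); fitbox(X,p["depth"])
E
```

```text
t 12.32 pos [601.5  70.2 550.3] phi -3.085 tilt 0.59 F [0.5 0.7 0.2] M [-0.03 -0.03 -0.01] open 85.3 q [ 0.03  0.13  1.22 -0.01  1.78 -1.59]
box [5.805314e+02 3.430340e+01 6.940000e-02] 1068 533 548
post -73 -128 149 [ -72.9 -128.8]
post -73 128 145 [-73.2 127.8]
post 73 -128 117 [  72.3 -128.5]
post 73 128 116 [ 72.8 128. ]
box [5.801964e+02 3.204660e+01 7.180000e-02] 111 63 68
post -73 -128 11 [ -71.9 -128. ]
post -73 128 5 [-70.2 129.1]
post 73 -128 11 [  71.7 -129.5]
post 73 128 11 [ 76.8 126.2]
```

```bash
python3 - <<'E'
from h import *
plan([503,-276,450],Rdown(1.162)); R0=pose()[1]; print((R0.T@(np.array([500,-60,520])-pose()[0])/150).round(2))
E
```

```text
d [ 0.79  -2.274  0.682] w [-1.000e-03  7.000e-03  1.298e+00] | rows: lin 9.0 ang 16.3 | target [ 503. -276.  450.]
[ 0.72 -0.84  0.2 ]
```

{"method": "carry_out", "body": {"rows": [{"dx": 0.72,"dy": -0.84,"dz": 0.2,"wx": 0,"wy": 0,"wz": 0.6,"fingers": 85},{"dx": 0.72,"dy": -0.84,"dz": 0.2,"wx": 0,"wy": 0,"wz": 0.6,"fingers": 85},{"dx": 0.72,"dy": -0.84,"dz": 0.2,"wx": 0,"wy": 0,"wz": 0.6,"fingers": 85},{"dx": 0.72,"dy": -0.84,"dz": 0.2,"wx": 0,"wy": 0,"wz": 0.6,"fingers": 85},{"dx": 0.72,"dy": -0.9,"dz": 0.2,"wx": 0,"wy": 0,"wz": 0.6,"fingers": 85},{"dx": 0.72,"dy": -1,"dz": 0.2,"wx": 0,"wy": 0,"wz": 0.6,"fingers": 85},{"dx": 0.72,"dy": -1,"dz": 0.3,"wx": 0,"wy": 0,"wz": 0.6,"fingers": 85},{"dx": 0.72,"dy": -1,"dz": 0.3,"wx": 0,"wy": 0,"wz": 0.6,"fingers": 85}]}}

```text
time_s: 13.08
position: [501.3, -83.3, 502.9]
tool_rot: [[-0.63, 0.777, 0.001], [0.777, 0.63, -0.007], [-0.006, -0.003, -1.0]]
contact_force: [0.7, 0.5, -0.9]
opening: 85.0
```

```bash
python3 - <<'E'
from h import *
st();plan([503,-276,450],Rdown(1.162)); plan([440,-300,460],Rdown(1.162))
E
```

```text
t 13.08 pos [501.3 -83.3 502.9] phi 2.252 tilt 0.41 F [ 0.7  0.5 -0.9] M [-0.06  0.05  0.01] open 85.0 q [-0.26 -0.14  1.58 -0.01  1.7  -0.95]
d [-1.003 -0.799  0.362] w [0.    0.005 0.694] | rows: lin 4.8 ang 8.7 | target [ 503. -276.  450.]
d [-0.863 -1.226  0.296] w [0.    0.005 0.694] | rows: lin 5.5 ang 8.7 | target [ 440. -300.  460.]
```

{"method": "carry_out", "body": {"rows": [{"dx": -0.9,"dy": -1,"dz": 0.2,"wx": 0,"wy": 0,"wz": 0.63,"fingers": 85},{"dx": -0.9,"dy": -1,"dz": 0.2,"wx": 0,"wy": 0,"wz": 0.63,"fingers": 85},{"dx": -0.9,"dy": -1,"dz": 0.2,"wx": 0,"wy": 0,"wz": 0.63,"fingers": 85},{"dx": -0.9,"dy": -1,"dz": 0.2,"wx": 0,"wy": 0,"wz": 0.63,"fingers": 85},{"dx": -0.9,"dy": -1,"dz": 0.2,"wx": 0,"wy": 0,"wz": 0.63,"fingers": 85},{"dx": -0.9,"dy": -1,"dz": 0.2,"wx": 0,"wy": 0,"wz": 0.63,"fingers": 85},{"dx": -0.9,"dy": -1,"dz": 0.2,"wx": 0,"wy": 0,"wz": 0.63,"fingers": 85},{"dx": -0.9,"dy": -1,"dz": 0.2,"wx": 0,"wy": 0,"wz": 0.63,"fingers": 85}]}}

```text
time_s: 13.75
position: [469.9, -282.1, 473.4]
tool_rot: [[0.309, 0.951, 0.0], [0.951, -0.309, -0.006], [-0.005, 0.002, -1.0]]
contact_force: [-0.4, -0.7, -0.7]
opening: 84.9
```

```bash
python3 - <<'E'
from h import *
st()
P=pose();p=cams.read_camera("wrist"); save(p,"w12.png",scale=1.5); X=Xworld(p,P[:2]); np.savez("w12.npz",X=X,img=p["img"],depth=p["depth"])
for n in ["insert","filter","brush"]:
    for r in spotter.cut_out(p,n)[:3]:
        if r["p"]<0.3: continue
        m=r["pixels"]&(p["depth"]>0); Q=X[m]; rect=cv2.minAreaRect(Q[:,:2].astype(np.float32))
        print(n,round(r["p"],2),[round(a) for a in r["at"]],"z",np.percentile(Q[:,2],[5,50,95]).round(),"rect",np.round(rect[0],1),np.round(rect[1],1),round(rect[2],1))
E
```

```text
t 13.75 pos [ 469.9 -282.1  473.4] phi 1.257 tilt 0.34 F [-0.4 -0.7 -0.7] M [ 0.02  0.03 -0.02] open 84.9 q [-0.63 -0.03  1.53 -0.    1.64 -0.32]
insert 0.91 [132, 271] z [ 1.  3. 38.] rect [ 508.1 -271.1] [155.1 277.4] 66.1
filter 0.62 [244, 322] z [ 8. 28. 47.] rect [ 510.1 -409.1] [115.4 221.9] 24.1
brush 0.78 [243, 248] z [ 8. 39. 41.] rect [ 422.5 -408.2] [ 61.9 119.6] 61.0
```

View pics/w12.png

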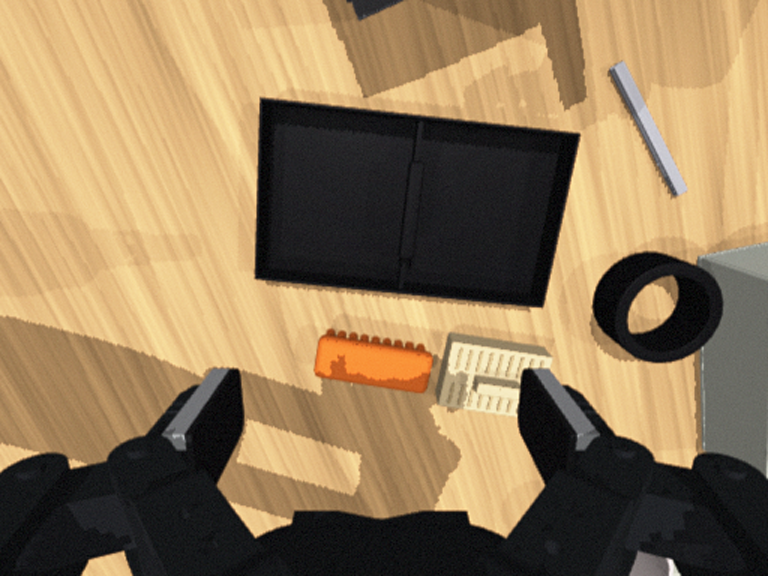

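```bash
cat >> h.py <<'E'
def fitinsert(X,depth,q,z0=0):
    """q guess (x,y,theta of insert x axis). rim top at z0+38; walls 3 mm"""
    m=(X[...,2]>z0+33)&(X[...,2]<z0+43)&(depth>0); P=X[m][:,:2]
    for it in range(8):
        L=loc(q,P); w=9 if it<4 else 5
        a=(abs(abs(L[:,0])-74.5)<w)&(abs(L[:,1])<120); b=(abs(abs(L[:,1])-129.5)<w)&(abs(L[:,0])<65)
        sa=np.sign(L[a,0]); sb=np.sign(L[b,1])
        fun=lambda q:np.r_[loc(q,P[a])[:,0]-74.5*sa,loc(q,P[b])[:,1]-129.5*sb]
        q=least_squares(fun,q,loss="soft_l1").x
    L=loc(q,P)
    print("insert",q.round(4),"x-,x+,y-,y+",[( k.sum(),np.median(v[k]).round(1)) for v,k in((L[:,0],(abs(L[:,0]+74.5)<5)&(abs(L[:,1])<120)),(L[:,0],(abs(L[:,0]-74.5)<5)&(abs(L[:,1])<120)),(L[:,1],(abs(L[:,1]+129.5)<5)&(abs(L[:,0])<65)),(L[:,1],(abs(L[:,1]-129.5)<5)&(abs(L[:,0])<65)))])
    LL=loc(q,X[...,:2].reshape(-1,2)); z=X[...,2].ravel(); k=(abs(LL[:,0])<50)&(abs(LL[:,1])<15)&(z>z0+46)&(z<z0+58); print("bar",k.sum(),np.median(LL[k],0).round(1),np.percentile(LL[k],[3,97],axis=0).round(1).tolist(),np.median(z[k]).round(1))
    return q
E
python3 - <<'E'
from h import *
d=np.load("w12.npz"); fitinsert(d["X"],d["depth"],(506,-273,np.radians(66.1)))
E
```

```text
insert [ 500.6336 -268.9181    1.1524] x-,x+,y-,y+ [(np.int64(517), np.float64(-73.9)), (np.int64(563), np.float64(74.1)), (np.int64(338), np.float64(-128.7)), (np.int64(321), np.float64(128.7))]
bar 632 [1.9 0.1] [[-37.2, -5.7], [37.5, 5.7]] 51.5
```

```bash
python3 - <<'E'
from h import *
plan([500.6,-268.9,310],Rdown(1.1524)); plan([500.6,-268.9,198],Rdown(1.1524))
E
```

```text
d [0.148 0.165 1.093] w [0.002 0.004 0.074] | rows: lin 4.0 ang 0.9 | target [ 500.6 -268.9  310. ]
d [0.153 0.163 1.84 ] w [0.002 0.004 0.074] | rows: lin 6.7 ang 0.9 | target [ 500.6 -268.9  198. ]
```

{"method": "carry_out", "body": {"rows": [{"dx": 0.15,"dy": 0.165,"dz": 0.25,"wx": 0,"wy": 0,"wz": 0.067,"fingers": 50},{"dx": 0.15,"dy": 0.165,"dz": 0.5,"wx": 0,"wy": 0,"wz": 0.067,"fingers": 50},{"dx": 0.15,"dy": 0.165,"dz": 0.75,"wx": 0,"wy": 0,"wz": 0.067,"fingers": 50},{"dx": 0.15,"dy": 0.165,"dz": 1,"wx": 0,"wy": 0,"wz": 0.067,"fingers": 50},{"dx": 0.15,"dy": 0.165,"dz": 1,"wx": 0,"wy": 0,"wz": 0.067,"fingers": 50},{"dx": 0.15,"dy": 0.165,"dz": 1,"wx": 0,"wy": 0,"wz": 0.067,"fingers": 50}]}}

```text
time_s: 14.45
position: [500.0, -267.3, 322.1]
tool_rot: [[0.393, 0.92, -0.003], [0.92, -0.393, -0.004], [-0.005, -0.002, -1.0]]
contact_force: [1.1, -0.1, 0.7]
opening: 49.9
```

```bash
python3 - <<'E'
from h import *
st();plan([500.6,-268.9,198],Rdown(1.1524))
P=pose();p=cams.read_camera("wrist"); X=Xworld(p,P[:2]); fitinsert(X,p["depth"],(500.6,-268.9,1.1524)); save(p,"w13.png")
E
```

```text
t 14.45 pos [ 500.  -267.3  322.1] phi 1.167 tilt 0.29 F [ 1.1 -0.1  0.7] M [ 0.02 -0.03  0.07] open 49.9 q [-0.58  0.1   1.68 -0.01  1.37 -0.17]
d [-0.004  0.009  0.827] w [-0.001  0.003  0.009] | rows: lin 3.0 ang 0.1 | target [ 500.6 -268.9  198. ]
insert [ 500.8171 -269.0206    1.1523] x-,x+,y-,y+ [(np.int64(890), np.float64(-73.7)), (np.int64(1263), np.float64(74.1)), (np.int64(883), np.float64(-128.4)), (np.int64(859), np.float64(128.4))]
bar 1423 [ 3.1 -0. ] [[-36.4, -5.6], [37.7, 5.5]] 51.5
```

View pics/w13.png

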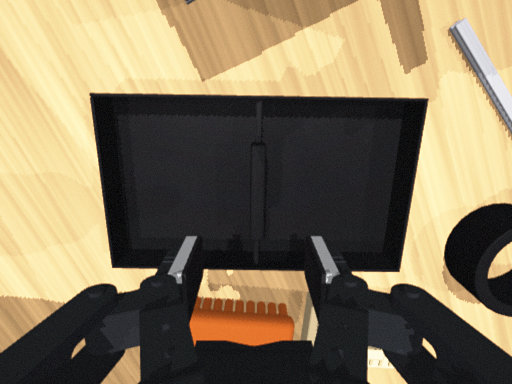

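{"method": "carry_out", "body": {"rows": [{"dx": 0,"dy": 0.01,"dz": 0.25,"wx": 0,"wy": 0,"wz": 0.01,"fingers": 50},{"dx": 0,"dy": 0.01,"dz": 0.5,"wx": 0,"wy": 0,"wz": 0.01,"fingers": 50},{"dx": 0,"dy": 0.01,"dz": 0.7,"wx": 0,"wy": 0,"wz": 0.01,"fingers": 50},{"dx": 0,"dy": 0.01,"dz": 0.83,"wx": 0,"wy": 0,"wz": 0.01,"fingers": 50},{"dx": 0,"dy": 0.01,"dz": 0.83,"wx": 0,"wy": 0,"wz": 0.01,"fingers": 50},{"dx": 0,"dy": 0.01,"dz": 0.83,"wx": 0,"wy": 0,"wz": 0.01,"fingers": 50}]}}

```text
time_s: 15.0
position: [503.6, -270.3, 203.3]
tool_rot: [[0.407, 0.913, 0.003], [0.913, -0.407, -0.008], [-0.006, 0.006, -1.0]]
contact_force: [0.2, -0.1, 0.7]
opening: 50.1
```

```bash
python3 - <<'E'
from h import *
st();plan([500.8,-269,198],Rdown(1.1524))
E
```

```text
t 15.0 pos [ 503.6 -270.3  203.3] phi 1.151 tilt 0.5 F [ 0.2 -0.1  0.7] M [-0.04  0.02  0.02] open 50.1 q [-0.58  0.24  1.75 -0.01  1.14 -0.16]
d [ 0.    -0.021  0.035] w [ 0.004  0.004 -0.001] | rows: lin 0.1 ang 0.1 | target [ 500.8 -269.   198. ]
```

{"method": "carry_out", "body": {"rows": [{"dx": 0,"dy": -0.02,"dz": 0.03,"wx": 0,"wy": 0,"wz": 0,"fingers": 50},{"dx": 0,"dy": -0.02,"dz": 0.03,"wx": 0,"wy": 0,"wz": 0,"fingers": 50},{"dx": 0,"dy": -0.02,"dz": 0.03,"wx": 0,"wy": 0,"wz": 0,"fingers": 0},{"dx": 0,"dy": -0.02,"dz": 0.03,"wx": 0,"wy": 0,"wz": 0,"fingers": 0},{"dx": 0,"dy": -0.02,"dz": 0.03,"wx": 0,"wy": 0,"wz": 0,"fingers": 0},{"dx": 0,"dy": -0.02,"dz": 0.03,"wx": 0,"wy": 0,"wz": 0,"fingers": 0},{"dx": 0,"dy": -0.02,"dz": 0.03,"wx": 0,"wy": 0,"wz": 0,"fingers": 0},{"dx": 0,"dy": -0.02,"dz": 0.03,"wx": 0,"wy": 0,"wz": 0,"fingers": 0}], "force": 80}}

```text
time_s: 15.67
position: [501.3, -269.4, 199.9]
tool_rot: [[0.407, 0.913, 0.005], [0.913, -0.407, -0.009], [-0.006, 0.008, -1.0]]
contact_force: [-1.4, 1.6, 6.3]
opening: 10.9
```

{"method": "carry_out", "body": {"rows": [{"dx": 0,"dy": 0,"dz": -0.1,"wx": 0,"wy": 0,"wz": 0,"fingers": 0},{"dx": 0,"dy": 0,"dz": -0.2,"wx": 0,"wy": 0,"wz": 0,"fingers": 0},{"dx": 0,"dy": 0,"dz": -0.4,"wx": 0,"wy": 0,"wz": 0,"fingers": 0},{"dx": 0,"dy": 0,"dz": -0.6,"wx": 0,"wy": 0,"wz": 0,"fingers": 0},{"dx": 0,"dy": 0,"dz": -0.8,"wx": 0,"wy": 0,"wz": 0,"fingers": 0},{"dx": 0,"dy": 0,"dz": -1,"wx": 0,"wy": 0,"wz": 0,"fingers": 0},{"dx": 0,"dy": 0,"dz": -1,"wx": 0,"wy": 0,"wz": 0,"fingers": 0}]}}

```text
time_s: 16.25
position: [502.1, -268.9, 357.3]
tool_rot: [[0.407, 0.913, 0.013], [0.913, -0.407, -0.015], [-0.008, 0.018, -1.0]]
contact_force: [0.9, -1.5, -0.9]
opening: 10.9
```

```bash
python3 - <<'E'
from h import *
st();plan([580.3,34,460],Rdown(3.211)); plan([480,-150,460],Rdown(2))
p=cams.read_camera("wrist"); save(p,"w14.png")
X=Xworld(p,(np.zeros(3),np.diag([1,-1,-1.]))) # tool frame w/ flipped y,z
X[...,2]+=198+0; 
fitinsert(X,p["depth"],(0,0,0.))
E
```

```text
t 16.25 pos [ 502.1 -268.9  357.3] phi 1.151 tilt 1.12 F [ 0.9 -1.5 -0.9] M [-0.02 -0.06 -0.02] open 10.9 q [-0.58  0.07  1.64 -0.01  1.41 -0.16]
d [ 2.051 -0.334 -0.707] w [ 0.002  0.015 -1.311] | rows: lin 7.9 ang 16.5 | target [580.3  34.  460. ]
d [ 0.659 -0.445 -0.698] w [ 0.009  0.01  -0.54 ] | rows: lin 3.8 ang 6.8 | target [ 480. -150.  460.]
insert [4.086e-01 1.160e+00 9.000e-04] x-,x+,y-,y+ [(np.int64(0), np.float64(nan)), (np.int64(4082), np.float64(74.4)), (np.int64(349), np.float64(-128.5)), (np.int64(251), np.float64(127.9))]
bar 5022 [10.1 -0. ] [[-31.8, -9.2], [38.7, 9.1]] 49.7
  return _methods._mean(a, axis=axis, dtype=dtype,
  ret = ret.dtype.type(ret / rcount)
```

View pics/w14.png

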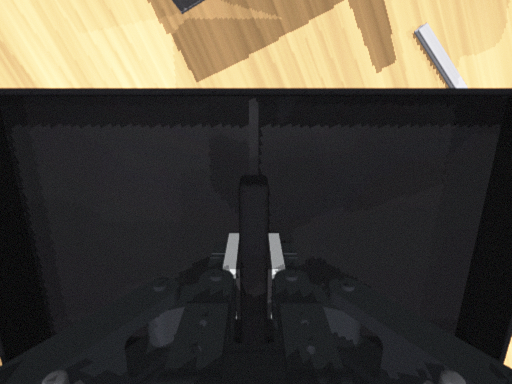

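{"method": "carry_out", "body": {"rows": [{"dx": 0.6,"dy": -0.5,"dz": -0.5,"wx": 0,"wy": 0.01,"wz": -0.6,"fingers": 0},{"dx": 0.6,"dy": -0.5,"dz": -0.5,"wx": 0,"wy": 0.01,"wz": -0.6,"fingers": 0},{"dx": 0.6,"dy": -0.5,"dz": -0.5,"wx": 0,"wy": 0.01,"wz": -0.6,"fingers": 0},{"dx": 0.6,"dy": -0.5,"dz": -0.5,"wx": 0,"wy": 0.01,"wz": -0.6,"fingers": 0},{"dx": 0.6,"dy": -0.5,"dz": -0.5,"wx": 0,"wy": 0.01,"wz": -0.6,"fingers": 0},{"dx": 0.6,"dy": -0.5,"dz": -0.5,"wx": 0,"wy": 0.01,"wz": -0.6,"fingers": 0},{"dx": 0.6,"dy": -0.5,"dz": -0.5,"wx": 0,"wy": 0.01,"wz": -0.6,"fingers": 0},{"dx": 0.6,"dy": -0.5,"dz": -0.5,"wx": 0,"wy": 0.01,"wz": -0.6,"fingers": 0}]}}

```text
time_s: 16.97
position: [468.7, -154.6, 425.1]
tool_rot: [[-0.506, 0.862, 0.007], [0.862, 0.506, 0.004], [-0.0, 0.008, -1.0]]
contact_force: [0.3, -0.4, -2.3]
opening: 10.3
```

```bash
python3 - <<'E'
from h import *
st(); plan([470,-20,440],Rdown(3.211))
E
```

```text
t 16.97 pos [ 468.7 -154.6  425.1] phi 2.102 tilt 0.45 F [ 0.3 -0.4 -2.3] M [-0.02  0.04 -0.  ] open 10.3 q [-0.42 -0.17  1.75  0.01  1.56 -0.96]
d [ 0.769  0.463 -0.096] w [ 0.004  0.003 -0.706] | rows: lin 3.2 ang 8.9 | target [470. -20. 440.]
```

{"method": "carry_out", "body": {"rows": [{"dx": 0.77,"dy": 0.46,"dz": -0.1,"wx": 0,"wy": 0,"wz": -0.62,"fingers": 0},{"dx": 0.77,"dy": 0.46,"dz": -0.1,"wx": 0,"wy": 0,"wz": -0.62,"fingers": 0},{"dx": 0.77,"dy": 0.46,"dz": -0.1,"wx": 0,"wy": 0,"wz": -0.62,"fingers": 0},{"dx": 0.77,"dy": 0.46,"dz": -0.1,"wx": 0,"wy": 0,"wz": -0.62,"fingers": 0},{"dx": 0.77,"dy": 0.46,"dz": -0.1,"wx": 0,"wy": 0,"wz": -0.62,"fingers": 0},{"dx": 0.77,"dy": 0.46,"dz": -0.1,"wx": 0,"wy": 0,"wz": -0.62,"fingers": 0},{"dx": 0.77,"dy": 0.46,"dz": -0.1,"wx": 0,"wy": 0,"wz": -0.62,"fingers": 0},{"dx": 0.77,"dy": 0.46,"dz": -0.1,"wx": 0,"wy": 0,"wz": -0.62,"fingers": 0}]}}

```text
time_s: 17.63
position: [469.3, -19.8, 438.3]
tool_rot: [[-0.998, 0.059, 0.003], [0.059, 0.998, 0.004], [-0.003, 0.004, -1.0]]
contact_force: [0.6, -0.1, -3.1]
opening: 10.7
```

```bash
python3 - <<'E'
from h import *
st(); plan([580.9,35.2,400],Rdown(3.211))
E
```

```text
t 17.63 pos [469.3 -19.8 438.3] phi 3.083 tilt 0.3 F [ 0.6 -0.1 -3.1] M [ 0.   -0.03  0.01] open 10.7 q [-0.15 -0.24  1.79  0.    1.59 -1.66]
d [-0.72   0.409  0.259] w [ 0.003  0.002 -0.082] | rows: lin 3.1 ang 1.0 | target [580.9  35.2 400. ]
```

{"method": "carry_out", "body": {"rows": [{"dx": -0.2,"dy": 0.12,"dz": 0,"wx": 0,"wy": 0,"wz": -0.08,"fingers": 0},{"dx": -0.4,"dy": 0.24,"dz": 0.05,"wx": 0,"wy": 0,"wz": -0.08,"fingers": 0},{"dx": -0.6,"dy": 0.36,"dz": 0.15,"wx": 0,"wy": 0,"wz": -0.08,"fingers": 0},{"dx": -0.72,"dy": 0.41,"dz": 0.25,"wx": 0,"wy": 0,"wz": -0.082,"fingers": 0},{"dx": -0.72,"dy": 0.41,"dz": 0.25,"wx": 0,"wy": 0,"wz": -0.082,"fingers": 0},{"dx": -0.72,"dy": 0.41,"dz": 0.25,"wx": 0,"wy": 0,"wz": -0.082,"fingers": 0}]}}

```text
time_s: 18.13
position: [580.6, 35.9, 397.1]
tool_rot: [[-0.997, -0.071, -0.004], [-0.071, 0.997, 0.004], [0.004, 0.004, -1.0]]
contact_force: [-0.9, -0.8, -1.3]
opening: 10.6
```

```bash
python3 - <<'E'
from h import *
st(); plan([580.9,35.2,350],Rdown(3.211)); 
p=cams.read_camera("wrist"); save(p,"w15.png")
p=cams.read_camera("top"); save(p,"t15.png",(60,260,150,360),3)
E
```

```text
t 18.13 pos [580.6  35.9 397.1] phi -3.071 tilt 0.33 F [-0.9 -0.8 -1.3] M [-0.09  0.02  0.01] open 10.6 q [-0.03  0.09  1.55  0.    1.51 -1.67]
d [-0.003 -0.006  0.314] w [ 0.003 -0.002  0.001] | rows: lin 1.1 ang 0.0 | target [580.9  35.2 350. ]
```

View pics/w15.png

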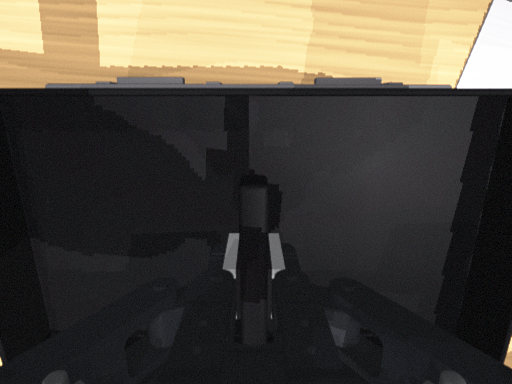

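View pics/t15.png

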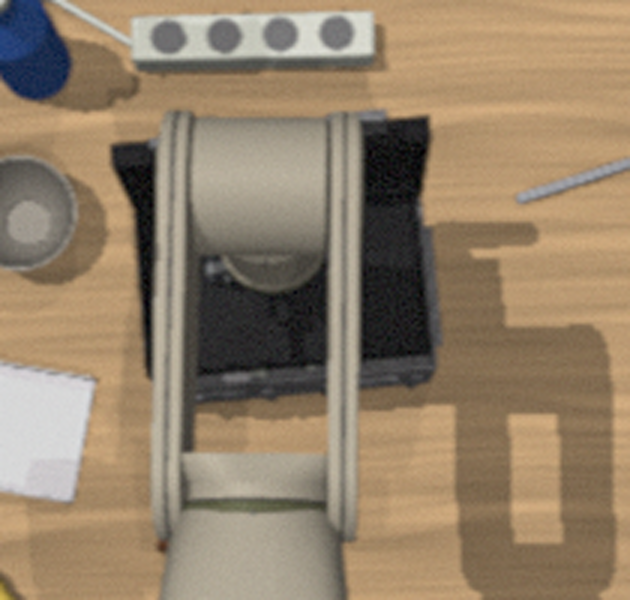

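{"method": "carry_out", "body": {"rows": [{"dx": 0,"dy": 0,"dz": 0.1,"wx": 0,"wy": 0,"wz": 0,"fingers": 0},{"dx": 0,"dy": 0,"dz": 0.2,"wx": 0,"wy": 0,"wz": 0,"fingers": 0},{"dx": 0,"dy": 0,"dz": 0.3,"wx": 0,"wy": 0,"wz": 0,"fingers": 0},{"dx": 0,"dy": 0,"dz": 0.33,"wx": 0,"wy": 0,"wz": 0,"fingers": 0},{"dx": 0,"dy": 0,"dz": 0.33,"wx": 0,"wy": 0,"wz": 0,"fingers": 0},{"dx": 0,"dy": 0,"dz": 0.33,"wx": 0,"wy": 0,"wz": 0,"fingers": 0}]}}

```text
time_s: 18.73
position: [580.2, 35.1, 351.8]
tool_rot: [[-0.998, -0.069, 0.002], [-0.069, 0.998, 0.004], [-0.002, 0.004, -1.0]]
contact_force: [-0.5, 0.1, -2.5]
opening: 10.8
```

```bash
python3 - <<'E'
from h import *
st(); plan([580.9,35.2,335],Rdown(3.211)); 
P=pose();p=cams.read_camera("wrist"); save(p,"w16.png",(60,260,0,512),1.5)
X=Xworld(p,P[:2]); np.savez("w16.npz",X=X,img=p["img"],depth=p["depth"])
m=(abs(X[...,2]-140)<4); L=loc((580.5,34.3,0.0695),X[m][:,:2]); k=abs(L[:,1])<120
print("front rim pts",k.sum(),np.median(L[k],0), "side", [ (q.sum(), np.median(L[q,1]).round(1)) for q in ((L[:,1]<-130)&(abs(L[:,0])<75),(L[:,1]>130)&(abs(L[:,0])<75)) if q.sum()])
E
```

```text
t 18.73 pos [580.2  35.1 351.8] phi -3.072 tilt 0.25 F [-0.5  0.1 -2.5] M [ 0.05 -0.01 -0.02] open 10.8 q [-0.03  0.11  1.61  0.    1.42 -1.67]
d [-0.004  0.     0.112] w [ 0.002  0.001 -0.   ] | rows: lin 0.4 ang 0.0 | target [580.9  35.2 335. ]
front rim pts 4101 [-82.29309305  -2.71530758] side []
```

View pics/w16.png

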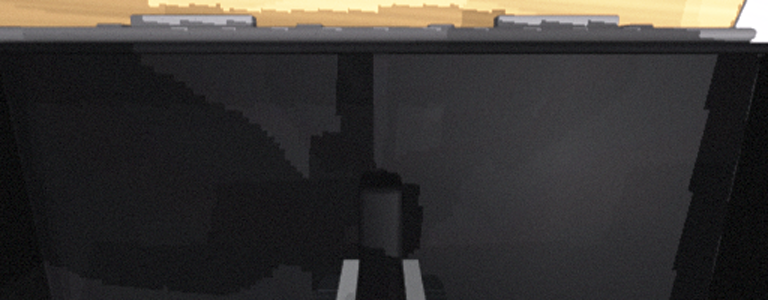

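{"method": "carry_out", "body": {"rows": [{"dx": 0,"dy": 0,"dz": 0.05,"wx": 0,"wy": 0,"wz": 0,"fingers": 0},{"dx": 0,"dy": 0,"dz": 0.1,"wx": 0,"wy": 0,"wz": 0,"fingers": 0},{"dx": 0,"dy": 0,"dz": 0.14,"wx": 0,"wy": 0,"wz": 0,"fingers": 0},{"dx": 0,"dy": 0,"dz": 0.16,"wx": 0,"wy": 0,"wz": 0,"fingers": 0},{"dx": 0,"dy": 0,"dz": 0.16,"wx": 0,"wy": 0,"wz": 0,"fingers": 0}]}}

```text
time_s: 19.2
position: [580.1, 35.3, 326.8]
tool_rot: [[-0.998, -0.069, 0.001], [-0.069, 0.998, 0.004], [-0.001, 0.004, -1.0]]
contact_force: [-0.0, -0.2, -2.7]
opening: 10.8
```

```bash
python3 - <<'E'
from h import *
st(); plan([580.9,35.2,300],Rdown(3.211)); 
E
```

```text
t 19.2 pos [580.1  35.3 326.8] phi -3.072 tilt 0.23 F [-0.  -0.2 -2.7] M [0.01 0.   0.02] open 10.8 q [-0.03  0.13  1.63  0.    1.38 -1.67]
d [-0.005 -0.002  0.178] w [ 0.002  0.001 -0.   ] | rows: lin 0.6 ang 0.0 | target [580.9  35.2 300. ]
```

No contact: it is inside the box. Lowering on to the posts.

{"method": "carry_out", "body": {"rows": [{"dx": 0,"dy": 0,"dz": 0.05,"wx": 0,"wy": 0,"wz": 0,"fingers": 0},{"dx": 0,"dy": 0,"dz": 0.1,"wx": 0,"wy": 0,"wz": 0,"fingers": 0},{"dx": 0,"dy": 0,"dz": 0.14,"wx": 0,"wy": 0,"wz": 0,"fingers": 0},{"dx": 0,"dy": 0,"dz": 0.17,"wx": 0,"wy": 0,"wz": 0,"fingers": 0},{"dx": 0,"dy": 0,"dz": 0.18,"wx": 0,"wy": 0,"wz": 0,"fingers": 0},{"dx": 0,"dy": 0,"dz": 0.18,"wx": 0,"wy": 0,"wz": 0,"fingers": 0}]}}

```text
time_s: 19.7
position: [580.2, 35.4, 300.1]
tool_rot: [[-0.998, -0.069, 0.001], [-0.069, 0.998, 0.004], [-0.001, 0.004, -1.0]]
contact_force: [-0.6, 0.6, 0.1]
opening: 10.7
```

```bash
python3 - <<'E'
from h import *
st(); plan([580.9,35.2,300],Rdown(3.211)); 
E
```

```text
t 19.7 pos [580.2  35.4 300.1] phi -3.072 tilt 0.23 F [-0.6  0.6  0.1] M [0.01 0.05 0.01] open 10.7 q [-0.03  0.15  1.66  0.    1.33 -1.67]
d [-0.004 -0.002  0.001] w [0.002 0.001 0.   ] | rows: lin 0.0 ang 0.0 | target [580.9  35.2 300. ]
```

{"method": "carry_out", "body": {"rows": [{"dx": 0,"dy": 0,"dz": 0.01,"wx": 0,"wy": 0,"wz": 0,"fingers": 45},{"dx": 0,"dy": 0,"dz": 0.01,"wx": 0,"wy": 0,"wz": 0,"fingers": 45},{"dx": 0,"dy": 0,"dz": 0.01,"wx": 0,"wy": 0,"wz": 0,"fingers": 45},{"dx": 0,"dy": 0,"dz": 0.01,"wx": 0,"wy": 0,"wz": 0,"fingers": 45}]}}

```text
time_s: 20.03
position: [580.3, 35.4, 298.6]
tool_rot: [[-0.998, -0.069, 0.001], [-0.069, 0.998, 0.004], [-0.001, 0.004, -1.0]]
contact_force: [-0.2, -0.5, 0.1]
opening: 44.9
```

{"method": "carry_out", "body": {"rows": [{"dx": 0,"dy": 0,"dz": -0.25,"wx": 0,"wy": 0,"wz": 0,"fingers": 45},{"dx": 0,"dy": 0,"dz": -0.5,"wx": 0,"wy": 0,"wz": 0,"fingers": 45},{"dx": 0,"dy": 0,"dz": -0.75,"wx": 0,"wy": 0,"wz": 0,"fingers": 45},{"dx": 0,"dy": 0,"dz": -1,"wx": 0,"wy": 0,"wz": 0,"fingers": 45},{"dx": 0,"dy": 0,"dz": -1,"wx": 0,"wy": 0,"wz": 0,"fingers": 45},{"dx": 0,"dy": 0,"dz": -1,"wx": 0,"wy": 0,"wz": 0,"fingers": 45}]}}

```text
time_s: 20.53
position: [580.8, 34.8, 452.5]
tool_rot: [[-0.998, -0.069, 0.008], [-0.069, 0.998, 0.004], [-0.008, 0.003, -1.0]]
contact_force: [-0.6, 0.4, -1.0]
opening: 45.2
```

```bash
python3 - <<'E'
from h import *
st()
P=pose();p=cams.read_camera("wrist"); save(p,"w17.png",scale=1.5); X=Xworld(p,P[:2])
q=fitinsert(X,p["depth"],(580.5,34.3,0.0695),100)
q2=fitbox(X,p["depth"])
P=pose();plan([429,-408,450],Rdown(0.9)); plan([460,-60,470],Rdown(2))
E
```

```text
t 20.53 pos [580.8  34.8 452.5] phi -3.072 tilt 0.51 F [-0.6  0.4 -1. ] M [ 0.04 -0.01 -0.  ] open 45.2 q [-0.03  0.06  1.47  0.    1.6  -1.67]
insert [5.74876e+02 3.86025e+01 6.70000e-02] x-,x+,y-,y+ [(np.int64(2776), np.float64(-75.5)), (np.int64(870), np.float64(75.4)), (np.int64(680), np.float64(-129.6)), (np.int64(1523), np.float64(129.9))]
bar 1201 [-0.8 -1.4] [[-36.4, -6.9], [38.6, 4.5]] 151.5
box [5.820256e+02 3.333920e+01 6.880000e-02] 2978 1404 927
post -73 -128 30 [ -70.9 -119.5]
post -73 128 37 [-68.8 121.3]
post 73 -128 15 [  67.  -120.7]
post 73 128 14 [ 65.8 122. ]
d [ 1.211 -2.875 -0.017] w [ 4.000e-03 -1.000e-03  1.471e+00] | rows: lin 11.2 ang 18.5 | target [ 429. -408.  450.]
d [ 0.844 -0.574 -0.14 ] w [0.004 0.001 0.771] | rows: lin 3.7 ang 9.7 | target [460. -60. 470.]
```

View pics/w17.png

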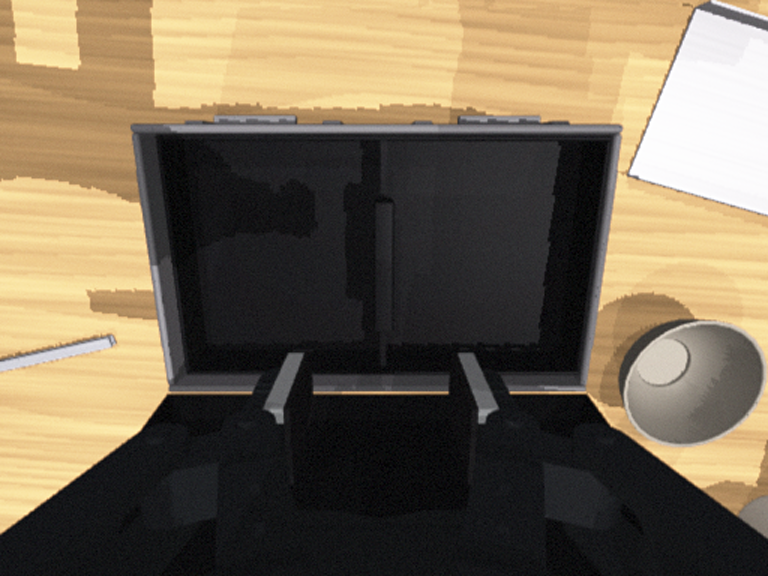

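```bash
python3 - <<'E'
from h import *
P=pose();p=cams.read_camera("wrist"); X=Xworld(p,P[:2]); D=p["depth"]
b=(580.5,34.3,0.0695)
L=loc(b,X[...,:2].reshape(-1,2)).reshape(384,512,2); z=X[...,2]
k=(z>149.5)&(z<154)&(abs(L[...,0])<50)&(abs(L[...,1])<20)
print("bar",k.sum(),np.percentile(L[k],[2,50,98],axis=0).round(1).tolist())
# slices: profile along y at x=-55 & along x at y=±60 : find z~138 vs 140
for x in(-60,-50,50):
    k=(abs(L[...,0]-x)<1.0)&(D>0); o=np.argsort(L[k][:,1]); y=L[k][o,1]; zz=z[k][o]
    for s in(1,-1):
        q=(s*y>118)&(s*y<145); print("x",x,[(round(a,1),round(c)) for a,c in zip(y[q],zz[q])][::1])
k=(abs(L[...,1]-60)<0.7)&(D>0); o=np.argsort(L[k][:,0]); x=L[k][o,0]; zz=z[k][o]; q=(abs(x)>66)&(abs(x)<90); print([(round(a,1),round(c)) for a,c in zip(x[q],zz[q])])
E
```

```text
bar 1179 [[-42.2, -2.0], [-6.5, 3.4], [34.1, 9.3]]
x -60 [(np.float64(118.5), 103), (np.float64(118.9), 103), (np.float64(119.6), 104), (np.float64(119.7), 103), (np.float64(120.7), 103), (np.float64(120.8), 103), (np.float64(121.6), 103), (np.float64(122.1), 102), (np.float64(122.2), 104), (np.float64(122.5), 103), (np.float64(123.4), 103), (np.float64(123.8), 103), (np.float64(124.7), 103), (np.float64(124.9), 102), (np.float64(125.3), 103), (np.float64(125.7), 105), (np.float64(125.8), 103), (np.float64(126.4), 104), (np.float64(127.3), 103), (np.float64(127.8), 103), (np.float64(128.0), 105), (np.float64(128.7), 103), (np.float64(128.7), 102), (np.float64(129.1), 104), (np.float64(129.4), 103), (np.float64(130.6), 103), (np.float64(130.6), 102), (np.float64(131.1), 130), (np.float64(131.3), 134), (np.float64(131.3), 127), (np.float64(131.4), 103), (np.float64(131.4), 135), (np.float64(131.5), 132), (np.float64(131.5), 112), (np.float64(131.5), 129), (np.float64(131.5), 123), (np.float64(131.6), 137), (np.float64(131.6), 131), (np.float64(131.6), 123), (np.float64(131.6), 125), (n
[... 12207 characters left out ...]
), (np.float64(-77.9), 139), (np.float64(-77.9), 139), (np.float64(-77.0), 139), (np.float64(-77.0), 139), (np.float64(-76.2), 138), (np.float64(-75.7), 103), (np.float64(-74.8), 102), (np.float64(-74.8), 103), (np.float64(-73.9), 104), (np.float64(-73.0), 102), (np.float64(-73.0), 103), (np.float64(-72.0), 103), (np.float64(-72.0), 103), (np.float64(-71.1), 101), (np.float64(-70.2), 104), (np.float64(-70.2), 102), (np.float64(-69.3), 103), (np.float64(-69.3), 102), (np.float64(-68.3), 101), (np.float64(-67.4), 104), (np.float64(-67.4), 104), (np.float64(-66.5), 104), (np.float64(-66.5), 103), (np.float64(66.6), 104), (np.float64(67.3), 103), (np.float64(68.3), 103), (np.float64(68.5), 102)]
```

```bash
python3 - <<'E'
from h import *
plan([490,-90,470],Rdown(3.0)); 
E
```

```text
d [ 0.656 -0.788 -0.151] w [0.003 0.    0.134] | rows: lin 3.7 ang 1.7 | target [490. -90. 470.]
```

{"method": "carry_out", "body": {"rows": [{"dx": 0.66,"dy": -0.79,"dz": -0.15,"wx": 0,"wy": 0,"wz": 0.13,"fingers": 45},{"dx": 0.66,"dy": -0.79,"dz": -0.15,"wx": 0,"wy": 0,"wz": 0.13,"fingers": 45},{"dx": 0.66,"dy": -0.79,"dz": -0.15,"wx": 0,"wy": 0,"wz": 0.13,"fingers": 45},{"dx": 0.66,"dy": -0.79,"dz": -0.15,"wx": 0,"wy": 0,"wz": 0.13,"fingers": 60},{"dx": 0.66,"dy": -1,"dz": -0.15,"wx": 0,"wy": 0,"wz": 0.13,"fingers": 60},{"dx": 0.66,"dy": -1,"dz": -0.15,"wx": 0,"wy": 0,"wz": 0.13,"fingers": 60}]}}

```text
time_s: 21.13
position: [490.5, -125.8, 468.1]
tool_rot: [[-0.99, 0.138, -0.002], [0.138, 0.99, 0.002], [0.002, 0.002, -1.0]]
contact_force: [0.6, 0.9, -0.2]
opening: 60.4
```

```bash
python3 - <<'E'
from h import *
st();plan([530,-300,480],Rdown(2.8));plan([560,-480,470],Rdown(2.64)); 
E
```

```text
t 21.13 pos [ 490.5 -125.8  468.1] phi 3.003 tilt 0.17 F [ 0.6  0.9 -0.2] M [-0.01 -0.01 -0.02] open 60.4 q [-0.35 -0.14  1.64  0.    1.64 -1.78]
d [-0.421 -1.114 -0.083] w [ 0.001 -0.001  0.129] | rows: lin 4.3 ang 1.6 | target [ 530. -300.  480.]
d [-0.786 -2.275 -0.019] w [ 0.001 -0.002  0.231] | rows: lin 8.7 ang 2.9 | target [ 560. -480.  470.]
```

{"method": "carry_out", "body": {"rows": [{"dx": -0.35,"dy": -1,"dz": 0,"wx": 0,"wy": 0,"wz": 0.12,"fingers": 60},{"dx": -0.35,"dy": -1,"dz": 0,"wx": 0,"wy": 0,"wz": 0.12,"fingers": 60},{"dx": -0.35,"dy": -1,"dz": 0,"wx": 0,"wy": 0,"wz": 0.12,"fingers": 60},{"dx": -0.35,"dy": -1,"dz": 0,"wx": 0,"wy": 0,"wz": 0.12,"fingers": 60}]}}

```text
time_s: 21.47
position: [521.8, -283.4, 465.2]
tool_rot: [[-0.947, 0.322, -0.004], [0.322, 0.947, 0.004], [0.006, 0.003, -1.0]]
contact_force: [0.5, -0.2, 0.5]
opening: 60.0
```

```bash
python3 - <<'E'
from h import *
st();plan([560,-480,470],Rdown(2.64)); 
E
```

```text
t 21.47 pos [ 521.8 -283.4  465.2] phi 2.814 tilt 0.35 F [ 0.5 -0.2  0.5] M [ 0.02 -0.01  0.05] open 60.0 q [-0.58  0.1   1.41  0.    1.64 -1.83]
d [-0.663 -1.159 -0.039] w [ 0.001 -0.004  0.111] | rows: lin 4.8 ang 1.4 | target [ 560. -480.  470.]
```

{"method": "carry_out", "body": {"rows": [{"dx": -0.55,"dy": -1,"dz": -0.03,"wx": 0,"wy": 0,"wz": 0.11,"fingers": 60},{"dx": -0.55,"dy": -1,"dz": -0.03,"wx": 0,"wy": 0,"wz": 0.11,"fingers": 60},{"dx": -0.55,"dy": -1,"dz": -0.03,"wx": 0,"wy": 0,"wz": 0.11,"fingers": 60},{"dx": -0.55,"dy": -1,"dz": -0.03,"wx": 0,"wy": 0,"wz": 0.11,"fingers": 60},{"dx": -0.55,"dy": -1,"dz": -0.03,"wx": 0,"wy": 0,"wz": 0.11,"fingers": 60},{"dx": -0.55,"dy": -1,"dz": -0.03,"wx": 0,"wy": 0,"wz": 0.11,"fingers": 60}]}}

```text
time_s: 21.97
position: [551.3, -454.6, 463.4]
tool_rot: [[-0.876, 0.483, -0.01], [0.483, 0.876, 0.009], [0.013, 0.003, -1.0]]
contact_force: [0.8, 0.1, -0.5]
opening: 60.0
```

```bash
cat >> h.py <<'E'
def tops(X,D,xr,yr,zr):
    m=(D>0)&(X[...,0]>xr[0])&(X[...,0]<xr[1])&(X[...,1]>yr[0])&(X[...,1]<yr[1])&(X[...,2]>zr[0])&(X[...,2]<zr[1])
    Q=X[m]; r=cv2.minAreaRect(Q[:,:2].astype(np.float32)); print(len(Q),"c",np.round(r[0],1),"size",np.round(r[1],1),"ang",round(r[2],1),"zmed",np.median(Q[:,2]).round(1))
    return m
E
python3 - <<'E'
from h import *
st()
P=pose();p=cams.read_camera("wrist"); save(p,"w18.png",scale=1.5); X=Xworld(p,P[:2]); D=p["depth"]
np.savez("w18.npz",X=X,depth=D,img=p["img"])
for n in ["filter","brush"]:
    for r in spotter.cut_out(p,n)[:2]:
        m=r["pixels"]&(D>0); Q=X[m]; rect=cv2.minAreaRect(Q[:,:2].astype(np.float32))
        print(n,round(r["p"],2),[round(a) for a in r["at"]],"z",np.percentile(Q[:,2],[5,50,95]).round(),"rect",np.round(rect[0],1),np.round(rect[1],1),round(rect[2],1))
E
```

```text
t 21.97 pos [ 551.3 -454.6  463.4] phi 2.638 tilt 0.74 F [ 0.8  0.1 -0.5] M [ 0.01  0.03 -0.01] open 60.0 q [-0.76  0.44  1.01 -0.    1.7  -1.83]
filter 0.58 [147, 244] z [26. 28. 47.] rect [ 532.  -457.8] [ 75.7 107.8] 65.7
brush 0.96 [45, 240] z [36. 39. 41.] rect [ 422.  -399.4] [ 46.6 113. ] 62.4
```

View pics/w18.png

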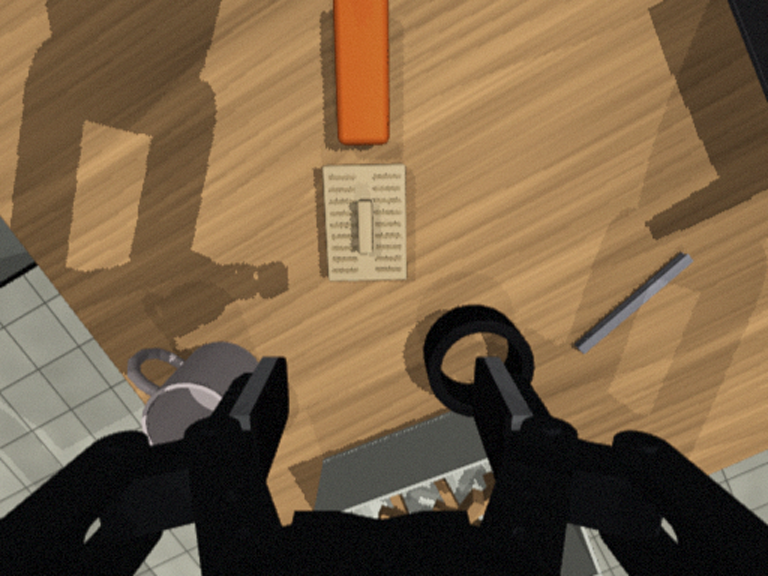

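```bash
python3 - <<'E'
from h import *
d=np.load("w18.npz"); X=d["X"];D=d["depth"]
tops(X,D,(470,600),(-520,-400),(42,54))
tops(X,D,(470,600),(-520,-400),(22,33))
tops(X,D,(360,490),(-480,-340),(34,46))
E
```

```text
347 c [ 529.4 -456.1] size [11.8 43.3] ang 63.2 zmed 47.4
3821 c [ 518.3 -450.5] size [ 69.7 125.4] ang 62.1 zmed 27.8
3395 c [ 426.4 -401.1] size [ 41.7 103.2] ang 62.2 zmed 39.5
```

```bash
python3 - <<'E'
from h import *
plan([529.4,-456.1,320],Rdown(2.67)); plan([529.4,-456.1,205],Rdown(2.67))
E
```

```text
d [ 0.107 -0.106  0.987] w [ 0.002 -0.005 -0.018] | rows: lin 3.6 ang 0.2 | target [ 529.4 -456.1  320. ]
d [ 0.102 -0.108  1.754] w [ 0.002 -0.005 -0.018] | rows: lin 6.3 ang 0.2 | target [ 529.4 -456.1  205. ]
```

{"method": "carry_out", "body": {"rows": [{"dx": 0.1,"dy": -0.1,"dz": 0.25,"wx": 0,"wy": 0,"wz": -0.02,"fingers": 40},{"dx": 0.1,"dy": -0.1,"dz": 0.5,"wx": 0,"wy": 0,"wz": -0.02,"fingers": 40},{"dx": 0.1,"dy": -0.11,"dz": 0.75,"wx": 0,"wy": 0,"wz": -0.02,"fingers": 40},{"dx": 0.1,"dy": -0.11,"dz": 0.98,"wx": 0,"wy": -0.005,"wz": -0.02,"fingers": 40},{"dx": 0.1,"dy": -0.11,"dz": 0.98,"wx": 0,"wy": -0.005,"wz": -0.02,"fingers": 40},{"dx": 0.1,"dy": -0.11,"dz": 0.98,"wx": 0,"wy": -0.005,"wz": -0.02,"fingers": 40}]}}

```text
time_s: 22.62
position: [529.8, -454.9, 319.7]
tool_rot: [[-0.893, 0.45, -0.002], [0.45, 0.893, 0.006], [0.004, 0.004, -1.0]]
contact_force: [-0.9, 0.3, 1.7]
opening: 39.8
```

```bash
python3 - <<'E'
from h import *
st()
P=pose();p=cams.read_camera("wrist"); save(p,"w19.png"); X=Xworld(p,P[:2]); D=p["depth"]
tops(X,D,(470,600),(-520,-400),(42,54));tops(X,D,(470,600),(-520,-400),(22,33))
plan([529.4,-456.1,205],Rdown(2.67))
E
```

```text
t 22.62 pos [ 529.8 -454.9  319.7] phi 2.675 tilt 0.33 F [-0.9  0.3  1.7] M [ 0.07  0.   -0.03] open 39.8 q [-0.78  0.44  1.27  0.    1.43 -1.89]
765 c [ 530.  -456.1] size [11.3 44. ] ang 62.9 zmed 47.5
8129 c [ 523.  -452.8] size [ 70.1 115.1] ang 62.6 zmed 27.8
d [ 0.008 -0.006  0.787] w [0.002 0.001 0.003] | rows: lin 2.8 ang 0.0 | target [ 529.4 -456.1  205. ]
```

View pics/w19.png

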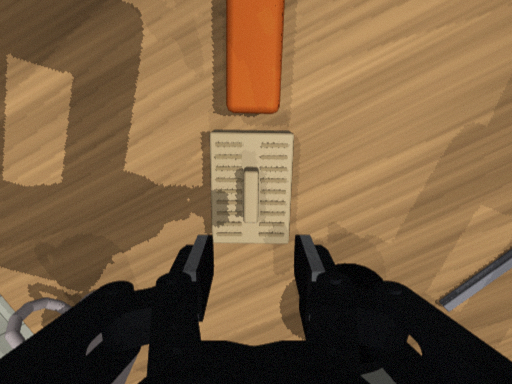

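{"method": "carry_out", "body": {"rows": [{"dx": 0,"dy": -0.005,"dz": 0.25,"wx": 0,"wy": 0,"wz": 0,"fingers": 40},{"dx": 0,"dy": -0.005,"dz": 0.5,"wx": 0,"wy": 0,"wz": 0,"fingers": 40},{"dx": 0,"dy": -0.005,"dz": 0.68,"wx": 0,"wy": 0,"wz": 0,"fingers": 40},{"dx": 0,"dy": -0.005,"dz": 0.76,"wx": 0,"wy": 0,"wz": 0,"fingers": 40},{"dx": 0,"dy": -0.005,"dz": 0.76,"wx": 0,"wy": 0,"wz": 0,"fingers": 40},{"dx": 0,"dy": -0.005,"dz": 0.76,"wx": 0,"wy": 0,"wz": 0,"fingers": 40}]}}

```text
time_s: 23.17
position: [531.6, -457.0, 212.1]
tool_rot: [[-0.893, 0.45, 0.005], [0.45, 0.893, -0.001], [-0.004, 0.001, -1.0]]
contact_force: [0.0, 0.5, 0.2]
opening: 39.8
```

```bash
python3 - <<'E'
from h import *
st();plan([529.7,-456.1,204],Rdown(2.67))
E
```

```text
t 23.17 pos [ 531.6 -457.   212.1] phi 2.675 tilt 0.26 F [0.  0.5 0.2] M [-0.02  0.01 -0.01] open 39.8 q [-0.78  0.55  1.34  0.    1.25 -1.89]
d [ 0.014 -0.001  0.054] w [0.001 0.003 0.003] | rows: lin 0.2 ang 0.1 | target [ 529.7 -456.1  204. ]
```

{"method": "carry_out", "body": {"rows": [{"dx": 0.01,"dy": 0,"dz": 0.055,"wx": 0,"wy": 0,"wz": 0,"fingers": 40},{"dx": 0.01,"dy": 0,"dz": 0.055,"wx": 0,"wy": 0,"wz": 0,"fingers": 40},{"dx": 0.01,"dy": 0,"dz": 0.055,"wx": 0,"wy": 0,"wz": 0,"fingers": 0},{"dx": 0.01,"dy": 0,"dz": 0.055,"wx": 0,"wy": 0,"wz": 0,"fingers": 0},{"dx": 0.01,"dy": 0,"dz": 0.055,"wx": 0,"wy": 0,"wz": 0,"fingers": 0},{"dx": 0.01,"dy": 0,"dz": 0.055,"wx": 0,"wy": 0,"wz": 0,"fingers": 0},{"dx": 0.01,"dy": 0,"dz": 0.055,"wx": 0,"wy": 0,"wz": 0,"fingers": 0}], "force": 50}}

```text
time_s: 23.75
position: [530.7, -456.8, 205.2]
tool_rot: [[-0.893, 0.45, 0.006], [0.45, 0.893, -0.002], [-0.006, 0.001, -1.0]]
contact_force: [-1.3, -0.1, 5.6]
opening: 10.7
```

{"method": "carry_out", "body": {"rows": [{"dx": 0,"dy": 0,"dz": -0.1,"wx": 0,"wy": 0,"wz": 0,"fingers": 0},{"dx": 0,"dy": 0,"dz": -0.3,"wx": 0,"wy": 0,"wz": 0,"fingers": 0},{"dx": 0,"dy": 0,"dz": -0.55,"wx": 0,"wy": 0,"wz": 0,"fingers": 0},{"dx": 0,"dy": 0,"dz": -0.8,"wx": 0,"wy": 0,"wz": 0,"fingers": 0},{"dx": 0,"dy": 0,"dz": -1,"wx": 0,"wy": 0,"wz": 0,"fingers": 0},{"dx": 0,"dy": 0.2,"dz": -1,"wx": 0,"wy": 0,"wz": 0,"fingers": 0}]}}

```text
time_s: 24.25
position: [542.3, -434.5, 366.3]
tool_rot: [[-0.891, 0.454, 0.015], [0.454, 0.891, -0.014], [-0.02, -0.006, -1.0]]
contact_force: [2.1, -0.6, 0.7]
opening: 10.8
```

```bash
python3 - <<'E'
from h import *
st();p=cams.read_camera("wrist"); save(p,"w20.png")
plan([500,-150,440],Rdown(3.0))
E
```

```text
t 24.25 pos [ 542.3 -434.5  366.3] phi 2.671 tilt 1.16 F [ 2.1 -0.6  0.7] M [-0.06 -0.06  0.02] open 10.8 q [-0.75  0.39  1.25  0.    1.48 -1.85]
d [ 1.097  1.513 -0.532] w [-0.001  0.01  -0.207] | rows: lin 7.0 ang 2.6 | target [ 500. -150.  440.]
```

View pics/w20.png

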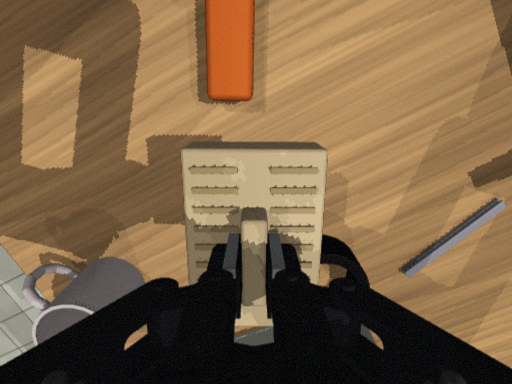

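{"method": "carry_out", "body": {"rows": [{"dx": 0.6,"dy": 1,"dz": -0.5,"wx": 0,"wy": 0.01,"wz": -0.15,"fingers": 0},{"dx": 0.6,"dy": 1,"dz": -0.5,"wx": 0,"wy": 0.01,"wz": -0.15,"fingers": 0},{"dx": 0.6,"dy": 1,"dz": -0.5,"wx": 0,"wy": 0.01,"wz": -0.15,"fingers": 0},{"dx": 0.6,"dy": 1,"dz": -0.5,"wx": 0,"wy": 0.01,"wz": -0.15,"fingers": 0},{"dx": 0.6,"dy": 1,"dz": -0.5,"wx": 0,"wy": 0.01,"wz": -0.15,"fingers": 0}]}}

```text
time_s: 24.72
position: [531.7, -249.2, 438.5]
tool_rot: [[-0.974, 0.227, 0.001], [0.227, 0.974, -0.001], [-0.001, -0.001, -1.0]]
contact_force: [0.2, 0.3, -0.4]
opening: 10.4
```

```bash
python3 - <<'E'
from h import *
st()
plan([510,-120,440],Rdown(3.1))
E
```

```text
t 24.72 pos [ 531.7 -249.2  438.5] phi 2.912 tilt 0.07 F [ 0.2  0.3 -0.4] M [ 0.03 -0.   -0.  ] open 10.4 q [-0.53  0.08  1.48 -0.    1.58 -1.87]
d [ 0.337  0.806 -0.011] w [-0.     0.001 -0.12 ] | rows: lin 3.1 ang 1.5 | target [ 510. -120.  440.]
```

```bash
python3 - <<'E'
from h import *
plan([550,-120,430],Rdown(3.1)); plan([581.7,-26.3,420],Rdown(3.211))
E
```

```text
d [0.077 0.867 0.056] w [-0.     0.001 -0.12 ] | rows: lin 3.1 ang 1.5 | target [ 550. -120.  430.]
d [0.013 1.523 0.122] w [-0.     0.001 -0.19 ] | rows: lin 5.5 ang 2.4 | target [581.7 -26.3 420. ]
```

{"method": "carry_out", "body": {"rows": [{"dx": 0.05,"dy": 1,"dz": 0.05,"wx": 0,"wy": 0,"wz": -0.15,"fingers": 0},{"dx": 0.05,"dy": 1,"dz": 0.05,"wx": 0,"wy": 0,"wz": -0.15,"fingers": 0},{"dx": 0.05,"dy": 1,"dz": 0.05,"wx": 0,"wy": 0,"wz": -0.15,"fingers": 0},{"dx": 0.05,"dy": 1,"dz": 0.05,"wx": 0,"wy": 0,"wz": -0.15,"fingers": 0},{"dx": 0.05,"dy": 1,"dz": 0.05,"wx": 0,"wy": 0,"wz": -0.15,"fingers": 0}]}}

```text
time_s: 25.13
position: [558.7, -96.1, 431.0]
tool_rot: [[-1.0, -0.012, 0.001], [-0.012, 1.0, 0.002], [-0.001, 0.002, -1.0]]
contact_force: [-0.6, -1.4, -1.9]
opening: 11.0
```

```bash
python3 - <<'E'
from h import *
st(); plan([581.7,-26.3,400],Rdown(3.211))
E
```

```text
t 25.13 pos [558.7 -96.1 431. ] phi -3.13 tilt 0.12 F [-0.6 -1.4 -1.9] M [-0.04 -0.02  0.02] open 11.0 q [-0.26  0.03  1.55  0.    1.57 -1.84]
d [-0.159  0.463  0.208] w [ 0.001  0.001 -0.037] | rows: lin 1.9 ang 0.5 | target [581.7 -26.3 400. ]
```

{"method": "carry_out", "body": {"rows": [{"dx": -0.16,"dy": 0.46,"dz": 0.2,"wx": 0,"wy": 0,"wz": -0.037,"fingers": 0},{"dx": -0.16,"dy": 0.46,"dz": 0.2,"wx": 0,"wy": 0,"wz": -0.037,"fingers": 0},{"dx": -0.16,"dy": 0.46,"dz": 0.2,"wx": 0,"wy": 0,"wz": -0.037,"fingers": 0},{"dx": -0.16,"dy": 0.46,"dz": 0.2,"wx": 0,"wy": 0,"wz": -0.037,"fingers": 0}]}}

```text
time_s: 25.47
position: [581.6, -24.9, 399.7]
tool_rot: [[-0.997, -0.073, -0.003], [-0.073, 0.997, 0.002], [0.002, 0.003, -1.0]]
contact_force: [-0.0, -0.5, -0.6]
opening: 10.6
```

```bash
python3 - <<'E'
from h import *
st(); plan([581.7,-26.3,309],Rdown(3.211))
p=cams.read_camera("wrist"); save(p,"w21.png")
E
```

```text
t 25.47 pos [581.6 -24.9 399.7] phi -3.069 tilt 0.2 F [-0.  -0.5 -0.6] M [-0.09  0.06 -0.  ] open 10.6 q [-0.13  0.09  1.55  0.    1.51 -1.78]
d [-0.002 -0.011  0.605] w [ 0.002 -0.001  0.002] | rows: lin 2.2 ang 0.0 | target [581.7 -26.3 309. ]
```

View pics/w21.png

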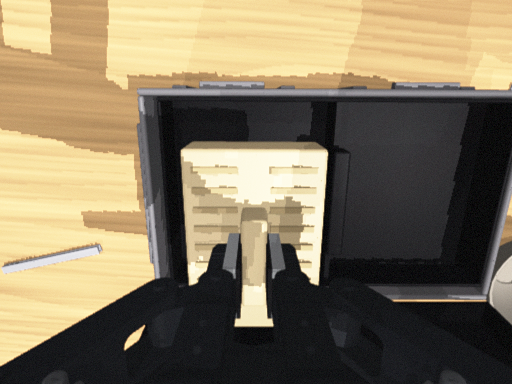

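{"method": "carry_out", "body": {"rows": [{"dx": 0,"dy": -0.01,"dz": 0.15,"wx": 0,"wy": 0,"wz": 0,"fingers": 0},{"dx": 0,"dy": -0.01,"dz": 0.3,"wx": 0,"wy": 0,"wz": 0,"fingers": 0},{"dx": 0,"dy": -0.01,"dz": 0.43,"wx": 0,"wy": 0,"wz": 0,"fingers": 0},{"dx": 0,"dy": -0.01,"dz": 0.52,"wx": 0,"wy": 0,"wz": 0,"fingers": 0},{"dx": 0,"dy": -0.01,"dz": 0.58,"wx": 0,"wy": 0,"wz": 0,"fingers": 0},{"dx": 0,"dy": -0.01,"dz": 0.6,"wx": 0,"wy": 0,"wz": 0,"fingers": 0},{"dx": 0,"dy": -0.01,"dz": 0.6,"wx": 0,"wy": 0,"wz": 0,"fingers": 0}]}}

```text
time_s: 26.1
position: [581.6, -28.2, 310.7]
tool_rot: [[-0.997, -0.071, -0.001], [-0.071, 0.997, 0.002], [0.001, 0.002, -1.0]]
contact_force: [-0.3, 0.5, -0.9]
opening: 11.2
```

```bash
python3 - <<'E'
from h import *
st()
E
```

```text
t 26.1 pos [581.6 -28.2 310.7] phi -3.071 tilt 0.12 F [-0.3  0.5 -0.9] M [0.01 0.03 0.01] open 11.2 q [-0.14  0.15  1.65  0.    1.35 -1.78]
```

Two more mm down, release, and rise.

{"method": "carry_out", "body": {"rows": [{"dx": 0,"dy": 0,"dz": 0.015,"wx": 0,"wy": 0,"wz": 0,"fingers": 0},{"dx": 0,"dy": 0,"dz": 0.015,"wx": 0,"wy": 0,"wz": 0,"fingers": 0},{"dx": 0,"dy": 0,"dz": 0.015,"wx": 0,"wy": 0,"wz": 0,"fingers": 40},{"dx": 0,"dy": 0,"dz": 0.01,"wx": 0,"wy": 0,"wz": 0,"fingers": 40},{"dx": 0,"dy": 0,"dz": 0,"wx": 0,"wy": 0,"wz": 0,"fingers": 40},{"dx": 0,"dy": 0,"dz": 0,"wx": 0,"wy": 0,"wz": 0,"fingers": 40}]}}

```text
time_s: 26.6
position: [581.9, -28.1, 311.6]
tool_rot: [[-0.997, -0.071, -0.0], [-0.071, 0.997, 0.001], [-0.0, 0.001, -1.0]]
contact_force: [-0.4, 0.5, 0.8]
opening: 40.1
```

{"method": "carry_out", "body": {"rows": [{"dx": 0,"dy": 0,"dz": -0.25,"wx": 0,"wy": 0,"wz": 0,"fingers": 40},{"dx": 0,"dy": 0,"dz": -0.5,"wx": 0,"wy": 0,"wz": 0,"fingers": 40},{"dx": 0,"dy": 0,"dz": -0.75,"wx": 0,"wy": 0,"wz": 0,"fingers": 40},{"dx": 0,"dy": 0,"dz": -1,"wx": 0,"wy": 0,"wz": 0,"fingers": 60},{"dx": 0,"dy": 0,"dz": -1,"wx": 0,"wy": 0,"wz": 0,"fingers": 60},{"dx": 0,"dy": 0,"dz": -1,"wx": 0,"wy": 0,"wz": 0,"fingers": 60}]}}

```text
time_s: 27.1
position: [582.5, -28.4, 465.9]
tool_rot: [[-0.997, -0.071, 0.007], [-0.071, 0.997, 0.0], [-0.007, -0.0, -1.0]]
contact_force: [-0.4, 0.3, 0.5]
opening: 59.7
```

```bash
python3 - <<'E'
from h import *
st(); plan([530,-200,450],Rdown(2.9));
P=pose();p=cams.read_camera("wrist"); save(p,"w22.png"); X=Xworld(p,P[:2]); tops(X,p["depth"],(520,650),(-90,20),(128,133)); tops(X,p["depth"],(520,650),(-70,15),(147,155))
p=cams.read_camera("top"); X=Xworld(p); save(p,"t22.png",(60,260,240,460),3)
for r in spotter.cut_out(p,"brush")[:2]:
        m=r["pixels"]&(p["depth"]>0); Q=X[m]; rect=cv2.minAreaRect(Q[:,:2].astype(np.float32))
        print(round(r["p"],2),[round(a) for a in r["at"]],"rect",np.round(rect[0],1),np.round(rect[1],1),round(rect[2],1))
E
```

```text
t 27.1 pos [582.5 -28.4 465.9] phi -3.071 tilt 0.42 F [-0.4  0.3  0.5] M [ 0.05  0.04 -0.03] open 59.7 q [-0.14  0.06  1.45  0.    1.62 -1.78]
d [ 0.431 -1.117  0.103] w [0.001 0.005 0.199] | rows: lin 4.3 ang 2.5 | target [ 530. -200.  450.]
6159 c [588.9 -41.2] size [114.7  98. ] ang 4.3 zmed 130.8
588 c [580.3 -27.7] size [44.3 11.4] ang 4.4 zmed 150.4
0.73 [211, 384] rect [ 425.1 -407.4] [ 53.  117.7] 61.9
```

View pics/w22.png

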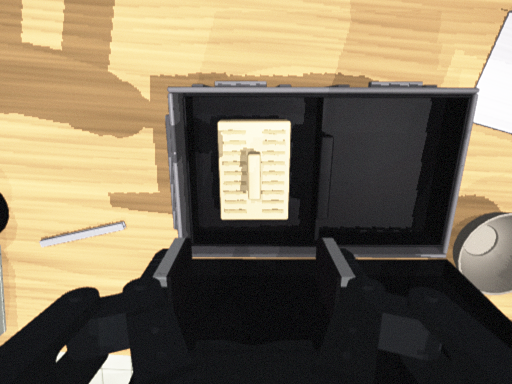

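View pics/t22.png

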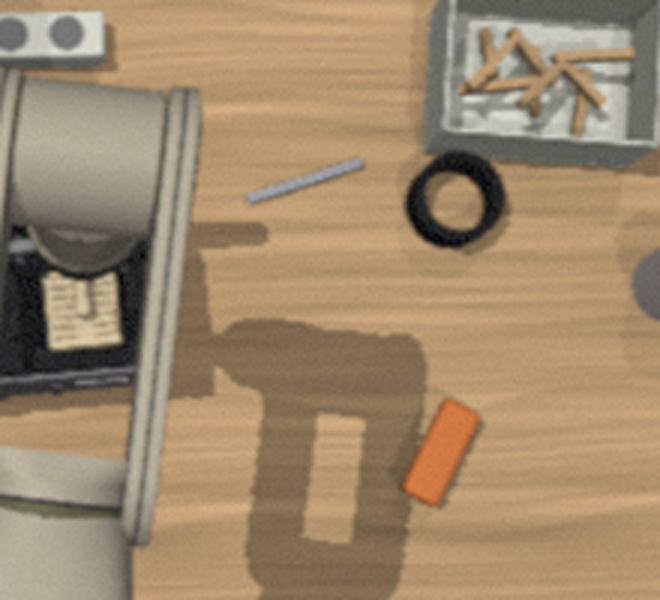

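{"method": "carry_out", "body": {"rows": [{"dx": 0.45,"dy": -1,"dz": 0.1,"wx": 0,"wy": 0,"wz": 0.2,"fingers": 60},{"dx": 0.45,"dy": -1,"dz": 0.1,"wx": 0,"wy": 0,"wz": 0.2,"fingers": 60},{"dx": 0.45,"dy": -1,"dz": 0.1,"wx": 0,"wy": 0,"wz": 0.2,"fingers": 60},{"dx": 0.45,"dy": -1,"dz": 0.1,"wx": 0,"wy": 0,"wz": 0.2,"fingers": 60},{"dx": 0.45,"dy": -1,"dz": 0.1,"wx": 0,"wy": 0,"wz": 0.2,"fingers": 60}]}}

```text
time_s: 27.67
position: [522.2, -188.1, 441.8]
tool_rot: [[-0.969, 0.247, -0.008], [0.247, 0.969, 0.001], [0.008, -0.001, -1.0]]
contact_force: [-0.9, 0.4, -0.3]
opening: 59.4
```

```bash
python3 - <<'E'
from h import *
st(); plan([480,-430,440],Rdown(2.65))
E
```

```text
t 27.67 pos [ 522.2 -188.1  441.8] phi 2.892 tilt 0.45 F [-0.9  0.4 -0.3] M [ 0.09 -0.    0.01] open 59.4 q [-0.44 -0.    1.56 -0.    1.59 -1.76]
d [-0.125 -1.632  0.012] w [-0.001 -0.005  0.154] | rows: lin 5.9 ang 1.9 | target [ 480. -430.  440.]
```

{"method": "carry_out", "body": {"rows": [{"dx": -0.1,"dy": -1,"dz": 0,"wx": 0,"wy": 0,"wz": 0.15,"fingers": 60},{"dx": -0.1,"dy": -1,"dz": 0,"wx": 0,"wy": 0,"wz": 0.15,"fingers": 60},{"dx": -0.1,"dy": -1,"dz": 0,"wx": 0,"wy": 0,"wz": 0.15,"fingers": 60},{"dx": -0.1,"dy": -1,"dz": 0,"wx": 0,"wy": 0,"wz": 0.15,"fingers": 60}]}}

```text
time_s: 28.0
position: [498.6, -339.5, 439.6]
tool_rot: [[-0.884, 0.467, -0.011], [0.467, 0.884, 0.002], [0.01, -0.003, -1.0]]
contact_force: [0.7, -0.3, 0.1]
opening: 60.0
```

{"method": "carry_out", "body": {"rows": [{"dx": 0,"dy": -0.58,"dz": 0.1,"wx": 0,"wy": 0,"wz": 0,"fingers": 60},{"dx": 0,"dy": -0.58,"dz": 0.1,"wx": 0,"wy": 0,"wz": 0,"fingers": 60},{"dx": 0,"dy": -0.58,"dz": 0.1,"wx": 0,"wy": 0,"wz": 0,"fingers": 60},{"dx": 0,"dy": -0.58,"dz": 0.1,"wx": 0,"wy": 0,"wz": 0,"fingers": 60}]}}

```text
time_s: 28.33
position: [455.9, -418.3, 421.5]
tool_rot: [[-0.882, 0.471, -0.014], [0.471, 0.882, 0.006], [0.015, -0.002, -1.0]]
contact_force: [0.8, 1.6, -0.2]
opening: 60.4
```

```bash
python3 - <<'E'
from h import *
st()
P=pose();p=cams.read_camera("wrist"); save(p,"w23.png"); X=Xworld(p,P[:2]); D=p["depth"]
tops(X,D,(350,500),(-490,-330),(34,46))
for r in spotter.cut_out(p,"brush")[:1]:
        m=r["pixels"]&(p["depth"]>0); Q=X[m]; rect=cv2.minAreaRect(Q[:,:2].astype(np.float32))
        print(round(r["p"],2),[round(a) for a in r["at"]],"rect",np.round(rect[0],1),np.round(rect[1],1),round(rect[2],1))
E
```

```text
t 28.33 pos [ 455.9 -418.3  421.5] phi 2.651 tilt 0.89 F [ 0.8  1.6 -0.2] M [ 0.04 -0.03  0.06] open 60.4 q [-0.82  0.18  1.4  -0.01  1.57 -1.9 ]
3585 c [ 423.  -399.3] size [ 41.7 107.7] ang 61.6 zmed 39.4
0.83 [137, 254] rect [ 427.2 -402.2] [ 46.4 119. ] 64.7
```

View pics/w23.png

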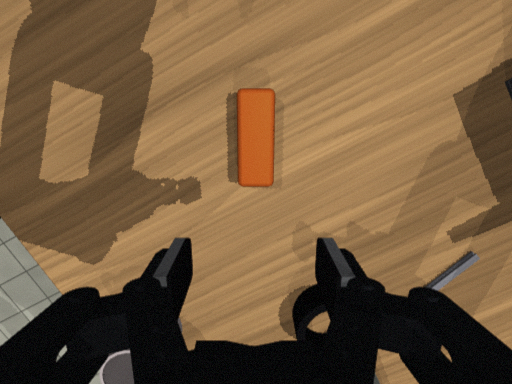

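```bash
python3 - <<'E'
from h import *
plan([423,-399.3,300],Rdown(2.646)); 
E
```

```text
d [ 0.247 -0.01   0.826] w [-0.001 -0.008  0.006] | rows: lin 3.1 ang 0.1 | target [ 423.  -399.3  300. ]
```

{"method": "carry_out", "body": {"rows": [{"dx": 0.25,"dy": -0.01,"dz": 0.25,"wx": 0,"wy": -0.008,"wz": 0,"fingers": 65},{"dx": 0.25,"dy": -0.01,"dz": 0.5,"wx": 0,"wy": -0.008,"wz": 0,"fingers": 65},{"dx": 0.25,"dy": -0.01,"dz": 0.75,"wx": 0,"wy": -0.008,"wz": 0,"fingers": 65},{"dx": 0.25,"dy": -0.01,"dz": 0.83,"wx": 0,"wy": -0.008,"wz": 0,"fingers": 65},{"dx": 0.25,"dy": -0.01,"dz": 0.83,"wx": 0,"wy": -0.008,"wz": 0,"fingers": 65}]}}

```text
time_s: 28.85
position: [422.3, -396.1, 294.8]
tool_rot: [[-0.885, 0.466, -0.006], [0.466, 0.885, 0.006], [0.008, 0.002, -1.0]]
contact_force: [-1.5, 0.6, -0.1]
opening: 64.8
```

```bash
python3 - <<'E'
from h import *
st();plan([423,-399.3,182],Rdown(2.646)); 
P=pose();p=cams.read_camera("wrist"); X=Xworld(p,P[:2]); D=p["depth"]
tops(X,D,(350,500),(-490,-330),(34,46))
E
```

```text
t 28.85 pos [ 422.3 -396.1  294.8] phi 2.657 tilt 0.48 F [-1.5  0.6 -0.1] M [ 0.03  0.01 -0.07] open 64.8 q [-0.84  0.16  1.66 -0.    1.33 -1.93]
d [-0.02  -0.018  0.752] w [ 0.001 -0.005  0.007] | rows: lin 2.7 ang 0.1 | target [ 423.  -399.3  182. ]
7274 c [ 423.1 -399.4] size [ 41.8 108.3] ang 62.0 zmed 39.4
```

{"method": "carry_out", "body": {"rows": [{"dx": -0.01,"dy": -0.01,"dz": 0.25,"wx": 0,"wy": 0,"wz": 0,"fingers": 65},{"dx": -0.01,"dy": -0.01,"dz": 0.5,"wx": 0,"wy": 0,"wz": 0,"fingers": 65},{"dx": -0.02,"dy": -0.01,"dz": 0.68,"wx": 0,"wy": 0,"wz": 0,"fingers": 65},{"dx": -0.02,"dy": -0.01,"dz": 0.75,"wx": 0,"wy": 0,"wz": 0,"fingers": 65},{"dx": -0.02,"dy": -0.01,"dz": 0.76,"wx": 0,"wy": 0,"wz": 0,"fingers": 65},{"dx": -0.02,"dy": -0.01,"dz": 0.76,"wx": 0,"wy": 0,"wz": 0,"fingers": 65}]}}

```text
time_s: 29.4
position: [426.0, -400.7, 186.6]
tool_rot: [[-0.885, 0.466, -0.001], [0.466, 0.885, -0.0], [0.001, -0.001, -1.0]]
contact_force: [0.8, -0.1, 0.9]
opening: 65.0
```

```bash
python3 - <<'E'
from h import *
st();plan([423,-399.3,182],Rdown(2.65)); 
E
```

```text
t 29.4 pos [ 426.  -400.7  186.6] phi 2.657 tilt 0.07 F [ 0.8 -0.1  0.9] M [-0.06  0.03 -0.  ] open 65.0 q [-0.84  0.3   1.71 -0.    1.13 -1.93]
d [ 0.022 -0.001  0.031] w [-0.    -0.001  0.005] | rows: lin 0.1 ang 0.1 | target [ 423.  -399.3  182. ]
```

{"method": "carry_out", "body": {"rows": [{"dx": 0.02,"dy": 0,"dz": 0.03,"wx": 0,"wy": 0,"wz": 0,"fingers": 65},{"dx": 0.02,"dy": 0,"dz": 0.03,"wx": 0,"wy": 0,"wz": 0,"fingers": 65},{"dx": 0.02,"dy": 0,"dz": 0.03,"wx": 0,"wy": 0,"wz": 0,"fingers": 20},{"dx": 0.02,"dy": 0,"dz": 0.03,"wx": 0,"wy": 0,"wz": 0,"fingers": 20},{"dx": 0.02,"dy": 0,"dz": 0.03,"wx": 0,"wy": 0,"wz": 0,"fingers": 20},{"dx": 0.02,"dy": 0,"dz": 0.03,"wx": 0,"wy": 0,"wz": 0,"fingers": 20},{"dx": 0.02,"dy": 0,"dz": 0.03,"wx": 0,"wy": 0,"wz": 0,"fingers": 20}], "force": 50}}

```text
time_s: 29.98
position: [423.9, -399.9, 183.8]
tool_rot: [[-0.885, 0.466, 0.0], [0.466, 0.885, -0.002], [-0.001, -0.001, -1.0]]
contact_force: [-1.5, 1.4, 6.9]
opening: 41.4
```

{"method": "carry_out", "body": {"rows": [{"dx": 0,"dy": 0,"dz": -0.1,"wx": 0,"wy": 0,"wz": 0,"fingers": 20},{"dx": 0,"dy": 0,"dz": -0.3,"wx": 0,"wy": 0,"wz": 0,"fingers": 20},{"dx": 0,"dy": 0,"dz": -0.55,"wx": 0,"wy": 0,"wz": 0,"fingers": 20},{"dx": 0,"dy": 0,"dz": -0.8,"wx": 0,"wy": 0,"wz": 0,"fingers": 20},{"dx": 0,"dy": 0,"dz": -1,"wx": 0,"wy": 0,"wz": 0,"fingers": 20},{"dx": 0,"dy": 0.2,"dz": -1,"wx": 0,"wy": 0,"wz": 0,"fingers": 20}]}}

```text
time_s: 30.48
position: [437.7, -377.6, 342.9]
tool_rot: [[-0.883, 0.469, 0.008], [0.469, 0.883, -0.013], [-0.014, -0.008, -1.0]]
contact_force: [2.1, -1.9, 0.4]
opening: 41.3
```

```bash
python3 - <<'E'
from h import *
st();p=cams.read_camera("wrist"); save(p,"w24.png")
plan([470,-150,450],Rdown(3.0))
E
```

```text
t 30.48 pos [ 437.7 -377.6  342.9] phi 2.653 tilt 0.9 F [ 2.1 -1.9  0.4] M [ 0.   -0.03 -0.01] open 41.3 q [-0.8   0.1   1.63 -0.    1.39 -1.88]
d [ 0.507  1.396 -0.745] w [-0.002  0.006 -0.219] | rows: lin 6.0 ang 2.8 | target [ 470. -150.  450.]
```

View pics/w24.png

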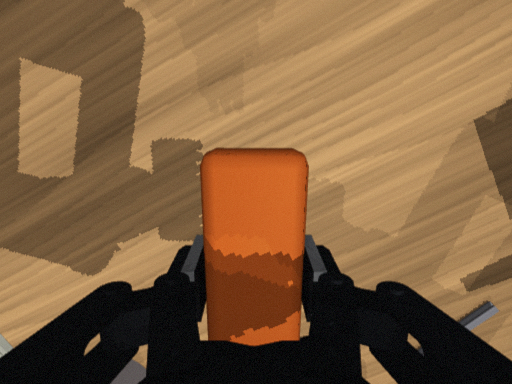

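{"method": "carry_out", "body": {"rows": [{"dx": 0.45,"dy": 1,"dz": -0.7,"wx": 0,"wy": 0,"wz": -0.2,"fingers": 20},{"dx": 0.45,"dy": 1,"dz": -0.7,"wx": 0,"wy": 0,"wz": -0.2,"fingers": 20},{"dx": 0.45,"dy": 1,"dz": -0.7,"wx": 0,"wy": 0,"wz": -0.2,"fingers": 20},{"dx": 0.45,"dy": 1,"dz": -0.7,"wx": 0,"wy": 0,"wz": -0.2,"fingers": 20},{"dx": 0.45,"dy": 1,"dz": -0.7,"wx": 0,"wy": 0,"wz": -0.2,"fingers": 20}]}}

```text
time_s: 30.95
position: [449.6, -204.2, 444.9]
tool_rot: [[-0.985, 0.17, 0.009], [0.17, 0.985, -0.006], [-0.01, -0.004, -1.0]]
contact_force: [0.9, -0.3, -0.1]
opening: 41.1
```

```bash
python3 - <<'E'
from h import *
st();plan([490,-50,440],Rdown(3.15));
E
```

```text
t 30.95 pos [ 449.6 -204.2  444.9] phi 2.971 tilt 0.6 F [ 0.9 -0.3 -0.1] M [-0.04 -0.05  0.02] open 41.1 q [-0.53 -0.18  1.72 -0.    1.59 -1.93]
d [-0.09   1.059  0.029] w [-0.003  0.006 -0.114] | rows: lin 3.8 ang 1.4 | target [490. -50. 440.]
```

{"method": "carry_out", "body": {"rows": [{"dx": -0.05,"dy": 1,"dz": 0,"wx": 0,"wy": 0,"wz": -0.13,"fingers": 20},{"dx": -0.05,"dy": 1,"dz": 0,"wx": 0,"wy": 0,"wz": -0.13,"fingers": 20},{"dx": -0.05,"dy": 1,"dz": 0,"wx": 0,"wy": 0,"wz": -0.13,"fingers": 20},{"dx": -0.05,"dy": 1,"dz": 0,"wx": 0,"wy": 0,"wz": -0.13,"fingers": 20}]}}

```text
time_s: 31.28
position: [482.4, -54.4, 444.4]
tool_rot: [[-0.999, -0.036, 0.009], [-0.036, 0.999, -0.004], [-0.009, -0.005, -1.0]]
contact_force: [1.0, -0.6, -0.8]
opening: 41.2
```

```bash
python3 - <<'E'
from h import *
st();plan([572.8,102.7,420],Rdown(3.211));
E
```

```text
t 31.28 pos [482.4 -54.4 444.4] phi -3.106 tilt 0.58 F [ 1.  -0.6 -0.8] M [ 0.03 -0.02 -0.01] open 41.2 q [-0.22 -0.2   1.74 -0.    1.59 -1.82]
d [-0.638  1.026  0.163] w [-0.003  0.006 -0.021] | rows: lin 4.4 ang 0.3 | target [572.8 102.7 420. ]
```

{"method": "carry_out", "body": {"rows": [{"dx": -0.64,"dy": 1,"dz": 0.15,"wx": 0,"wy": 0.006,"wz": -0.02,"fingers": 20},{"dx": -0.64,"dy": 1,"dz": 0.15,"wx": 0,"wy": 0.006,"wz": -0.02,"fingers": 20},{"dx": -0.64,"dy": 1,"dz": 0.15,"wx": 0,"wy": 0.006,"wz": -0.02,"fingers": 20},{"dx": -0.64,"dy": 1,"dz": 0.15,"wx": 0,"wy": 0.006,"wz": -0.02,"fingers": 20},{"dx": -0.64,"dy": 1,"dz": 0.15,"wx": 0,"wy": 0.006,"wz": -0.02,"fingers": 20},{"dx": -0.64,"dy": 1,"dz": 0.15,"wx": 0,"wy": 0.006,"wz": -0.02,"fingers": 20}]}}

```text
time_s: 31.78
position: [573.7, 102.4, 420.0]
tool_rot: [[-0.997, -0.071, -0.003], [-0.071, 0.997, -0.004], [0.003, -0.004, -1.0]]
contact_force: [0.8, -1.9, -1.3]
opening: 41.3
```

```bash
python3 - <<'E'
from h import *
st();plan([572.8,102.7,290],Rdown(3.211));p=cams.read_camera("wrist"); save(p,"w25.png")
E
```

```text
t 31.78 pos [573.7 102.4 420. ] phi -3.07 tilt 0.28 F [ 0.8 -1.9 -1.3] M [-0.05 -0.    0.02] open 41.3 q [ 0.09  0.08  1.51 -0.    1.55 -1.55]
d [0.003 0.006 0.867] w [-0.002 -0.002  0.001] | rows: lin 3.1 ang 0.0 | target [572.8 102.7 290. ]
```

View pics/w25.png

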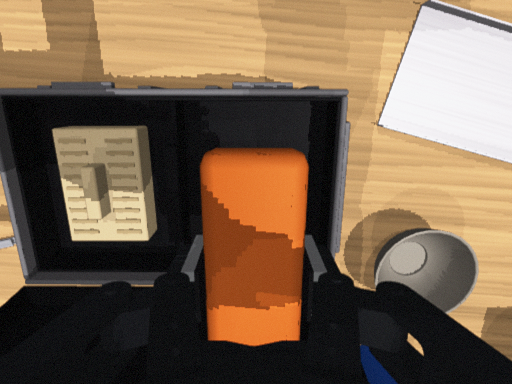

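{"method": "carry_out", "body": {"rows": [{"dx": 0,"dy": 0,"dz": 0.2,"wx": 0,"wy": 0,"wz": 0,"fingers": 20},{"dx": 0,"dy": 0,"dz": 0.4,"wx": 0,"wy": 0,"wz": 0,"fingers": 20},{"dx": 0,"dy": 0,"dz": 0.58,"wx": 0,"wy": 0,"wz": 0,"fingers": 20},{"dx": 0,"dy": 0,"dz": 0.7,"wx": 0,"wy": 0,"wz": 0,"fingers": 20},{"dx": 0,"dy": 0,"dz": 0.8,"wx": 0,"wy": 0,"wz": 0,"fingers": 20},{"dx": 0,"dy": 0,"dz": 0.86,"wx": 0,"wy": 0,"wz": 0,"fingers": 20},{"dx": 0,"dy": 0,"dz": 0.87,"wx": 0,"wy": 0,"wz": 0,"fingers": 20},{"dx": 0,"dy": 0,"dz": 0.87,"wx": 0,"wy": 0,"wz": 0,"fingers": 20}]}}

```text
time_s: 32.5
position: [572.6, 99.4, 290.0]
tool_rot: [[-0.998, -0.069, -0.004], [-0.069, 0.998, -0.005], [0.004, -0.005, -1.0]]
contact_force: [-0.0, 0.6, -1.8]
opening: 41.2
```

```bash
python3 - <<'E'
from h import *
st()
E
```

```text
t 32.5 pos [572.6  99.4 290. ] phi -3.072 tilt 0.36 F [-0.   0.6 -1.8] M [ 0.02 -0.01 -0.  ] open 41.2 q [ 0.09  0.16  1.66 -0.    1.32 -1.55]
```

{"method": "carry_out", "body": {"rows": [{"dx": 0,"dy": 0,"dz": 0.015,"wx": 0,"wy": 0,"wz": 0,"fingers": 20},{"dx": 0,"dy": 0,"dz": 0.02,"wx": 0,"wy": 0,"wz": 0,"fingers": 20},{"dx": 0,"dy": 0,"dz": 0.02,"wx": 0,"wy": 0,"wz": 0,"fingers": 60},{"dx": 0,"dy": 0,"dz": 0.01,"wx": 0,"wy": 0,"wz": 0,"fingers": 60},{"dx": 0,"dy": 0,"dz": 0,"wx": 0,"wy": 0,"wz": 0,"fingers": 60},{"dx": 0,"dy": 0,"dz": 0,"wx": 0,"wy": 0,"wz": 0,"fingers": 60}]}}

```text
time_s: 33.0
position: [572.9, 99.5, 291.0]
tool_rot: [[-0.998, -0.07, -0.002], [-0.07, 0.998, -0.005], [0.003, -0.005, -1.0]]
contact_force: [-0.1, 0.1, 0.6]
opening: 59.8
```

{"method": "carry_out", "body": {"rows": [{"dx": 0,"dy": 0,"dz": -0.25,"wx": 0,"wy": 0,"wz": 0,"fingers": 60},{"dx": 0,"dy": 0,"dz": -0.5,"wx": 0,"wy": 0,"wz": 0,"fingers": 60},{"dx": 0,"dy": 0,"dz": -0.75,"wx": 0,"wy": 0,"wz": 0,"fingers": 60},{"dx": 0,"dy": 0,"dz": -1,"wx": 0,"wy": 0,"wz": 0,"fingers": 60},{"dx": 0,"dy": 0,"dz": -1,"wx": 0,"wy": 0,"wz": 0,"fingers": 60},{"dx": 0,"dy": 0,"dz": -1,"wx": 0,"wy": 0,"wz": 0,"fingers": 60}]}}

```text
time_s: 33.5
position: [573.9, 100.3, 445.2]
tool_rot: [[-0.998, -0.07, 0.005], [-0.07, 0.998, -0.004], [-0.005, -0.005, -1.0]]
contact_force: [-0.5, 0.0, -1.3]
opening: 59.8
```

```bash
python3 - <<'E'
from h import *
st()
plan([560,60,560],Rdown(3.211))
P=pose();p=cams.read_camera("wrist"); save(p,"w26.png",scale=1.5); X=Xworld(p,P[:2]); 
b=(580.5,34.3,0.0695); L=loc(b,X[...,:2].reshape(-1,2)).reshape(384,512,2); z=X[...,2]
for y in(-100,-15,15,40,120):
    k=(abs(L[...,1]-y)<3)&(abs(L[...,0])<60)&(z<120)&(z>90); print("floor y",y,k.sum(),np.median(z[k]).round(1) if k.sum() else None)
E
```

```text
t 33.5 pos [573.9 100.3 445.2] phi -3.072 tilt 0.39 F [-0.5  0.  -1.3] M [ 0.01  0.01 -0.05] open 59.8 q [ 0.09  0.07  1.48 -0.    1.59 -1.55]
d [ 0.108 -0.265 -0.764] w [-0.003  0.003  0.   ] | rows: lin 2.9 ang 0.1 | target [560.  60. 560.]
floor y -100 59 102.5
floor y -15 451 102.6
floor y 15 689 102.6
floor y 40 488 102.6
floor y 120 679 102.7
```

View pics/w26.png

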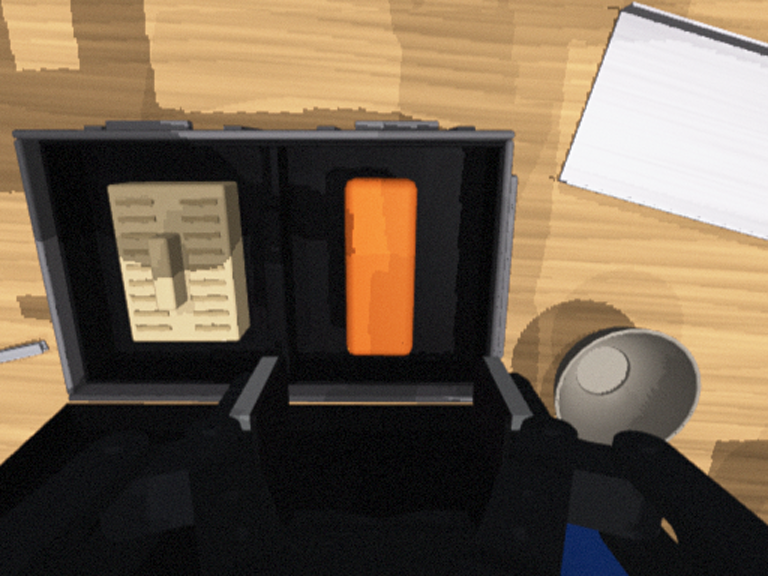

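```bash
cat >> h.py <<'E'
BOX=(580.5,34.8,0.0695)
def b2w(x,y):
    c,s=np.cos(BOX[2]),np.sin(BOX[2]); return np.array([BOX[0]+c*x-s*y,BOX[1]+s*x+c*y])
def w2b(p):
    return loc(BOX,np.array(p)[None,:2])[0]
def Cl(a,s=150):
    u=np.array([-np.cos(a),np.sin(a)]);n=np.array([np.sin(a),np.cos(a)]); return np.array([85,140.5])+s*u+22*n
E
python3 - <<'E'
from h import *
R=Rdown(3.211)
t=b2w(165,0); print(t); plan([*b2w(60,0),545],R); plan([*t,545],R)
E
```

```text
[745.10166475  46.25827041]
d [-0.417 -0.442 -0.681] w [-0.003  0.     0.   ] | rows: lin 3.3 ang 0.0 | target [640.4  39.  545. ]
d [-1.117 -0.442 -0.681] w [-0.003  0.     0.   ] | rows: lin 5.0 ang 0.0 | target [745.1  46.3 545. ]
```

{"method": "carry_out", "body": {"rows": [{"dx": 0.1,"dy": -0.1,"dz": -0.25,"wx": 0,"wy": 0,"wz": 0,"fingers": 0},{"dx": 0.1,"dy": -0.3,"dz": -0.5,"wx": 0,"wy": 0,"wz": 0,"fingers": 0},{"dx": 0,"dy": -0.44,"dz": -0.7,"wx": 0,"wy": 0,"wz": 0,"fingers": 0},{"dx": -0.1,"dy": -0.44,"dz": -0.72,"wx": 0,"wy": 0,"wz": 0,"fingers": 0},{"dx": -0.3,"dy": -0.44,"dz": -0.72,"wx": 0,"wy": 0,"wz": 0,"fingers": 0},{"dx": -0.3,"dy": -0.44,"dz": -0.72,"wx": 0,"wy": 0,"wz": 0,"fingers": 0}], "force": 40}}

```text
time_s: 34.05
position: [626.4, 37.4, 546.1]
tool_rot: [[-0.998, -0.068, -0.004], [-0.068, 0.998, -0.004], [0.004, -0.004, -1.0]]
contact_force: [0.2, 1.1, -2.0]
opening: -0.1
```

```bash
python3 - <<'E'
from h import *
st()
R=Rdown(3.211)
plan([*b2w(165,0),550],R)
p=cams.read_camera("wrist"); save(p,"w27.png")
E
```

```text
t 34.05 pos [626.4  37.4 546.1] phi -3.073 tilt 0.35 F [ 0.2  1.1 -2. ] M [-0.01 -0.03  0.01] open -0.1 q [-0.02  0.2   1.16 -0.    1.79 -1.66]
d [-0.793  0.005 -0.029] w [-0.003 -0.003 -0.001] | rows: lin 2.9 ang 0.0 | target [745.1  46.3 550. ]
```

View pics/w27.png

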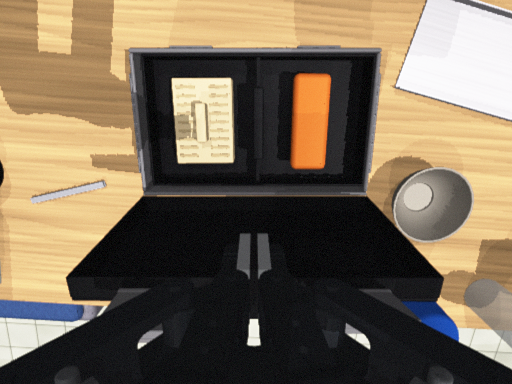

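{"method": "carry_out", "body": {"rows": [{"dx": -0.25,"dy": 0,"dz": -0.03,"wx": 0,"wy": 0,"wz": 0,"fingers": 0},{"dx": -0.5,"dy": 0,"dz": -0.03,"wx": 0,"wy": 0,"wz": 0,"fingers": 0},{"dx": -0.75,"dy": 0,"dz": -0.03,"wx": 0,"wy": 0,"wz": 0,"fingers": 0},{"dx": -0.8,"dy": 0,"dz": -0.03,"wx": 0,"wy": 0,"wz": 0,"fingers": 0},{"dx": -0.8,"dy": 0,"dz": -0.03,"wx": 0,"wy": 0,"wz": 0,"fingers": 0}]}}

```text
time_s: 34.52
position: [746.9, 46.2, 543.0]
tool_rot: [[-0.997, -0.069, -0.015], [-0.069, 0.998, -0.004], [0.015, -0.003, -1.0]]
contact_force: [-1.4, 0.1, 0.0]
opening: -0.1
```

```bash
python3 - <<'E'
from h import *
st(); print(w2b(pose()[0]))
R=Rdown(3.211)
plan([*b2w(165,0),463],R)
p=cams.read_camera("scene"); save(p,"s28.png",(100,300,120,400),2.6)
E
```

```text
t 34.52 pos [746.9  46.2 543. ] phi -3.072 tilt 0.87 F [-1.4  0.1  0. ] M [ 0.01 -0.04  0.02] open -0.1 q [-0.01  0.58  0.68 -0.    1.89 -1.65]
[ 1.66760355e+02 -1.39477388e-01]
d [0.004 0.003 0.534] w [-0.002 -0.009  0.   ] | rows: lin 1.9 ang 0.1 | target [745.1  46.3 463. ]
```

View pics/s28.png

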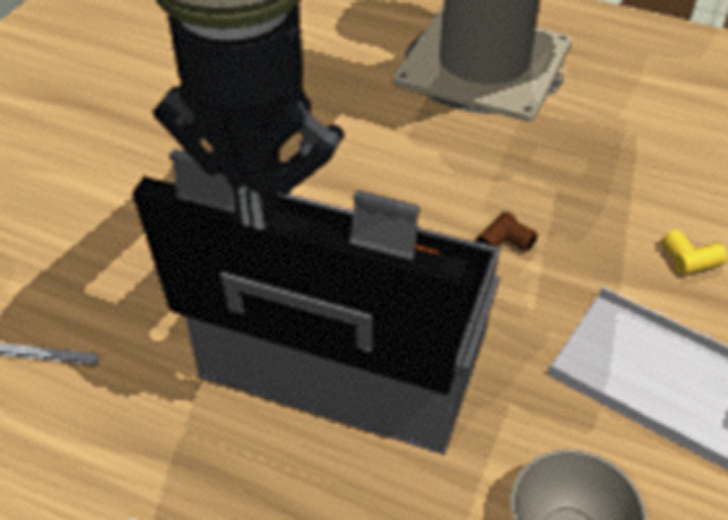

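{"method": "carry_out", "body": {"rows": [{"dx": 0,"dy": 0,"dz": 0.25,"wx": 0,"wy": -0.009,"wz": 0,"fingers": 0},{"dx": 0,"dy": 0,"dz": 0.45,"wx": 0,"wy": -0.009,"wz": 0,"fingers": 0},{"dx": 0,"dy": 0,"dz": 0.5,"wx": 0,"wy": -0.009,"wz": 0,"fingers": 0},{"dx": 0,"dy": 0,"dz": 0.5,"wx": 0,"wy": -0.009,"wz": 0,"fingers": 0}]}}

```text
time_s: 34.9
position: [742.9, 46.0, 467.6]
tool_rot: [[-0.998, -0.07, -0.004], [-0.07, 0.998, -0.003], [0.004, -0.003, -1.0]]
contact_force: [-0.5, 0.2, -0.4]
opening: 0.3
```

```bash
python3 - <<'E'
from h import *
st(); print(w2b(pose()[0]))
p,R,_=pose()
for a in (1.72,1.6,1.5,1.4,1.3,1.2,1.1,1.0,.9,.8,.7,.6,.5,.4,.3,.2,.1,0,-0.03):
    c=Cl(a,158); print(a, c.round(0), end=" "); 
    plan([*b2w(c[0]+11,0),c[1]+173],Rdown(3.211))
E
```

```text
t 34.9 pos [742.9  46.  467.6] phi -3.072 tilt 0.31 F [-0.5  0.2 -0.4] M [ 0.01  0.05 -0.01] open 0.3 q [-0.01  0.53  0.89 -0.    1.73 -1.65]
[ 1.62793962e+02 -1.36575108e-01]
1.72 [130. 293.] d [0.144 0.001 0.008] w [-0.002 -0.003  0.   ] | rows: lin 0.5 ang 0.0 | target [721.4  44.6 466.5]
1.6 [112. 298.] d [ 0.268  0.001 -0.02 ] w [-0.002 -0.003  0.   ] | rows: lin 1.0 ang 0.0 | target [702.8  43.3 470.8]
1.5 [ 96. 300.] d [ 0.374  0.001 -0.032] w [-0.002 -0.003  0.   ] | rows: lin 1.3 ang 0.0 | target [687.   42.2 472.7]
1.4 [ 80. 300.] d [ 0.48   0.001 -0.033] w [-0.002 -0.003  0.   ] | rows: lin 1.7 ang 0.0 | target [671.1  41.1 472.9]
1.3 [ 64. 299.] d [ 0.586  0.001 -0.024] w [-0.002 -0.003  0.   ] | rows: lin 2.1 ang 0.0 | target [655.3  40.  471.6]
1.2 [ 48. 296.] d [ 0.69   0.001 -0.004] w [-0.002 -0.003  0.   ] | rows: lin 2.5 ang 0.0 | target [639.6  38.9 468.7]
1.1 [ 33. 291.] d [0.792 0.001 0.026] w [-0.002 -0.003  0.   ] | rows: lin 2.9 ang 0.0 | target [624.3  37.9 464.3]
1.0 [ 18. 285.] d [0.891 0.001 0.066] w [-0.002 -0.003  0.   ] | rows: lin 3.2 ang 0.0 | target 
[... 595 characters left out ...]
8.6]
0.4 [-52. 222.] d [1.356 0.003 0.488] w [-0.002 -0.003  0.   ] | rows: lin 5.2 ang 0.0 | target [539.6  32.  395.3]
0.3 [-59. 208.] d [1.406 0.003 0.582] w [-0.002 -0.003  0.   ] | rows: lin 5.5 ang 0.0 | target [532.2  31.4 381.2]
0.2 [-65. 193.] d [1.446 0.003 0.681] w [-0.002 -0.003  0.   ] | rows: lin 5.7 ang 0.0 | target [526.2  31.  366.5]
0.1 [-70. 178.] d [1.475 0.004 0.783] w [-0.002 -0.003  0.   ] | rows: lin 6.0 ang 0.0 | target [521.6  30.7 351.2]
0 [-73. 162.] d [1.495 0.004 0.887] w [-0.002 -0.003  0.   ] | rows: lin 6.3 ang 0.0 | target [518.6  30.5 335.5]
-0.03 [-74. 158.] d [1.499 0.004 0.919] w [-0.002 -0.003  0.   ] | rows: lin 6.3 ang 0.0 | target [518.1  30.5 330.8]
```

{"method": "carry_out", "body": {"rows": [{"dx": 0.12,"dy": 0,"dz": 0.02,"wx": 0,"wy": 0,"wz": 0,"fingers": 0},{"dx": 0.24,"dy": 0,"dz": 0.01,"wx": 0,"wy": 0,"wz": 0,"fingers": 0},{"dx": 0.36,"dy": 0,"dz": 0,"wx": 0,"wy": 0,"wz": 0,"fingers": 0},{"dx": 0.48,"dy": 0,"dz": 0,"wx": 0,"wy": 0,"wz": 0,"fingers": 0},{"dx": 0.59,"dy": 0,"dz": 0.01,"wx": 0,"wy": 0,"wz": 0,"fingers": 0},{"dx": 0.69,"dy": 0,"dz": 0.03,"wx": 0,"wy": 0,"wz": 0,"fingers": 0},{"dx": 0.79,"dy": 0,"dz": 0.05,"wx": 0,"wy": 0,"wz": 0,"fingers": 0}]}}

```text
time_s: 35.48
position: [623.6, 37.7, 465.3]
tool_rot: [[-0.998, -0.07, 0.003], [-0.07, 0.998, -0.004], [-0.002, -0.004, -1.0]]
contact_force: [2.1, -0.6, -1.2]
opening: -0.3
```

```bash
python3 - <<'E'
from h import *
st(); print(w2b(pose()[0]))
p=cams.read_camera("scene"); save(p,"s29.png",(100,300,120,400),2.6)
for a in (1.0,.9,.8,.7,.6,.5,.4,.3):
    c=Cl(a,158); print(a, c.round(0), end=" "); 
    plan([*b2w(c[0]+11,0),c[1]+173],Rdown(3.211))
E
```

```text
t 35.48 pos [623.6  37.7 465.3] phi -3.072 tilt 0.25 F [ 2.1 -0.6 -1.2] M [ 0.04 -0.32 -0.04] open -0.3 q [-0.02  0.18  1.32 -0.    1.63 -1.66]
[43.18572813 -0.08130459]
1.0 [ 18. 285.] d [ 0.083 -0.     0.042] w [-0.002 -0.     0.   ] | rows: lin 0.3 ang 0.0 | target [609.6  36.8 458.3]
0.9 [  4. 278.] d [0.177 0.    0.091] w [-0.002 -0.     0.   ] | rows: lin 0.7 ang 0.0 | target [595.5  35.8 450.9]
0.8 [ -9. 269.] d [0.266 0.    0.15 ] w [-0.002 -0.     0.   ] | rows: lin 1.1 ang 0.0 | target [582.2  34.9 442.2]
0.7 [-22. 259.] d [0.348 0.001 0.217] w [-0.002 -0.     0.   ] | rows: lin 1.5 ang 0.0 | target [569.9  34.1 432.1]
0.6 [-33. 248.] d [0.423 0.001 0.292] w [-0.002 -0.     0.   ] | rows: lin 1.8 ang 0.0 | target [558.6  33.3 420.9]
0.5 [-43. 236.] d [0.491 0.001 0.374] w [-0.002 -0.     0.   ] | rows: lin 2.2 ang 0.0 | target [548.5  32.6 408.6]
0.4 [-52. 222.] d [0.55  0.002 0.462] w [-0.002 -0.     0.   ] | rows: lin 2.6 ang 0.0 | target [539.6  32.  395.3]
0.3 [-59. 208.] d [0.6   0.002 0.556] w [-0.002 -0.     0.   ] | rows: lin 2.9 ang 0.0 | target [532.2  31.4 381.2]
```

View pics/s29.png

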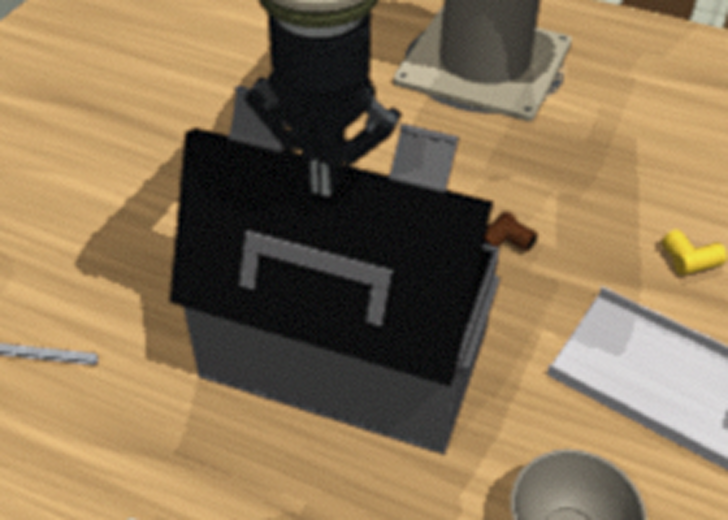

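{"method": "carry_out", "body": {"rows": [{"dx": 0.08,"dy": 0,"dz": 0.05,"wx": 0,"wy": 0,"wz": 0,"fingers": 0},{"dx": 0.18,"dy": 0,"dz": 0.1,"wx": 0,"wy": 0,"wz": 0,"fingers": 0},{"dx": 0.27,"dy": 0,"dz": 0.16,"wx": 0,"wy": 0,"wz": 0,"fingers": 0},{"dx": 0.35,"dy": 0,"dz": 0.23,"wx": 0,"wy": 0,"wz": 0,"fingers": 0},{"dx": 0.42,"dy": 0,"dz": 0.3,"wx": 0,"wy": 0,"wz": 0,"fingers": 0},{"dx": 0.49,"dy": 0,"dz": 0.38,"wx": 0,"wy": 0,"wz": 0,"fingers": 0},{"dx": 0.54,"dy": 0,"dz": 0.47,"wx": 0,"wy": 0,"wz": 0,"fingers": 0},{"dx": 0.58,"dy": 0,"dz": 0.56,"wx": 0,"wy": 0,"wz": 0,"fingers": 0}]}}

```text
time_s: 36.2
position: [535.1, 31.3, 384.1]
tool_rot: [[-0.998, -0.07, 0.005], [-0.07, 0.998, -0.004], [-0.005, -0.004, -1.0]]
contact_force: [-0.8, 0.0, 0.0]
opening: 0.3
```

```bash
python3 - <<'E'
from h import *
st(); print(w2b(pose()[0]))
for a in (.3,.2,.1,0,-.03):
    c=Cl(a,158); print(a, c.round(0), end=" "); 
    plan([*b2w(c[0]+11,0),c[1]+173],Rdown(3.211))
E
```

```text
t 36.2 pos [535.1  31.3 384.1] phi -3.072 tilt 0.38 F [-0.8  0.   0. ] M [-0.06  0.04 -0.01] open 0.3 q [-0.04 -0.04  1.7  -0.    1.47 -1.68]
[-45.50146491  -0.30987648]
0.3 [-59. 208.] d [0.02  0.002 0.019] w [-0.003  0.003  0.   ] | rows: lin 0.1 ang 0.1 | target [532.2  31.4 381.2]
0.2 [-65. 193.] d [0.06  0.003 0.117] w [-0.003  0.003  0.   ] | rows: lin 0.5 ang 0.1 | target [526.2  31.  366.5]
0.1 [-70. 178.] d [0.091 0.003 0.219] w [-0.003  0.003  0.   ] | rows: lin 0.9 ang 0.1 | target [521.6  30.7 351.2]
0 [-73. 162.] d [0.112 0.004 0.323] w [-0.003  0.003  0.   ] | rows: lin 1.2 ang 0.1 | target [518.6  30.5 335.5]
-0.03 [-74. 158.] d [0.116 0.004 0.355] w [-0.003  0.003  0.   ] | rows: lin 1.3 ang 0.1 | target [518.1  30.5 330.8]
```

{"method": "carry_out", "body": {"rows": [{"dx": 0.05,"dy": 0,"dz": 0.07,"wx": 0,"wy": 0,"wz": 0,"fingers": 0},{"dx": 0.08,"dy": 0,"dz": 0.14,"wx": 0,"wy": 0,"wz": 0,"fingers": 0},{"dx": 0.1,"dy": 0,"dz": 0.21,"wx": 0,"wy": 0,"wz": 0,"fingers": 0},{"dx": 0.11,"dy": 0,"dz": 0.27,"wx": 0,"wy": 0,"wz": 0,"fingers": 0},{"dx": 0.11,"dy": 0,"dz": 0.32,"wx": 0,"wy": 0,"wz": 0,"fingers": 0},{"dx": 0.11,"dy": 0,"dz": 0.33,"wx": 0,"wy": 0,"wz": 0,"fingers": 0},{"dx": 0.11,"dy": 0,"dz": 0.33,"wx": 0,"wy": 0,"wz": 0,"fingers": 0}]}}

```text
time_s: 36.78
position: [519.3, 30.0, 335.8]
tool_rot: [[-0.998, -0.07, 0.006], [-0.07, 0.998, -0.004], [-0.006, -0.004, -1.0]]
contact_force: [-5.4, -0.6, 11.1]
opening: 0.2
```

```bash
python3 - <<'E'
from h import *
st(); print(w2b(pose()[0]))
p=cams.read_camera("scene"); save(p,"s30.png",(100,300,120,400),2.6)
E
```

```text
t 36.78 pos [519.3  30.  335.8] phi -3.072 tilt 0.42 F [-5.4 -0.6 11.1] M [ 0.    1.01 -0.02] open 0.2 q [-0.04 -0.05  1.8  -0.    1.38 -1.68]
[-61.39606817  -0.57954998]
```

View pics/s30.png

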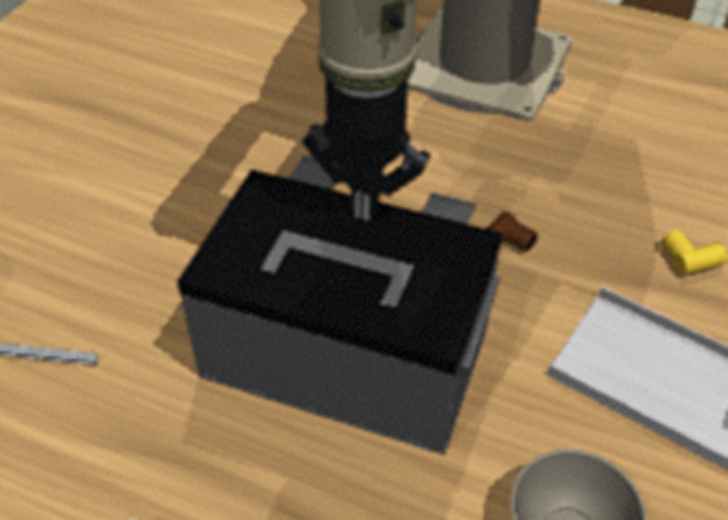

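{"method": "carry_out", "body": {"rows": [{"dx": 0,"dy": 0,"dz": 0.02,"wx": 0,"wy": 0,"wz": 0,"fingers": 0},{"dx": 0,"dy": 0,"dz": 0.03,"wx": 0,"wy": 0,"wz": 0,"fingers": 0},{"dx": 0,"dy": 0,"dz": 0.03,"wx": 0,"wy": 0,"wz": 0,"fingers": 0},{"dx": 0,"dy": 0,"dz": 0,"wx": 0,"wy": 0,"wz": 0,"fingers": 0},{"dx": 0,"dy": 0,"dz": -0.25,"wx": 0,"wy": 0,"wz": 0,"fingers": 0},{"dx": 0,"dy": 0,"dz": -0.5,"wx": 0,"wy": 0,"wz": 0,"fingers": 0},{"dx": 0,"dy": 0,"dz": -0.6,"wx": 0,"wy": 0,"wz": 0,"fingers": 0},{"dx": 0,"dy": 0,"dz": -0.6,"wx": 0,"wy": 0,"wz": 0,"fingers": 0}]}}

```text
time_s: 37.5
position: [520.2, 30.3, 431.5]
tool_rot: [[-0.997, -0.07, 0.015], [-0.07, 0.998, -0.004], [-0.015, -0.005, -1.0]]
contact_force: [0.6, 0.2, 0.2]
opening: -0.3
```

```bash
python3 - <<'E'
from h import *
st()
P=pose();p=cams.read_camera("wrist"); save(p,"w31.png",scale=1.5); X=Xworld(p,P[:2]); D=p["depth"]
L=loc(BOX,X[...,:2].reshape(-1,2)).reshape(384,512,2); z=X[...,2]
for sy in(75,-75):
    k=(abs(L[...,1]-sy)<35)&(L[...,0]<-89)&(L[...,0]>-145)&(z>80)&(D>0); print("latch",sy,k.sum(),np.percentile(L[k],[2,98],axis=0).round(1).tolist() if k.sum() else None, np.percentile(z[k],[2,50,98]).round(1) if k.sum() else None)
for x in(-80,-60,-40):
  k=(abs(L[...,0]-x)<4)&(abs(L[...,1])<130)&(D>0)&(z<200); print("lid x",x,k.sum(),np.median(z[k]).round(1))
plan([*b2w(-116,75),345],Rdown(3.211))
E
```

```text
t 37.5 pos [520.2  30.3 431.5] phi -3.072 tilt 0.89 F [0.6 0.2 0.2] M [ 0.03  0.02 -0.03] open -0.3 q [-0.04 -0.1   1.67 -0.    1.55 -1.68]
latch 75 3910 [[-132.6, 49.5], [-89.9, 98.0]] [143.7 148.6 155.8]
latch -75 3981 [[-133.2, -99.4], [-89.8, -50.9]] [149.1 152.6 155.7]
lid x -80 3436 162.2
lid x -60 3162 162.2
lid x -40 2952 162.2
d [0.373 0.505 0.551] w [-0.003  0.007  0.   ] | rows: lin 3.0 ang 0.1 | target [459.6 101.6 345. ]
```

View pics/w31.png

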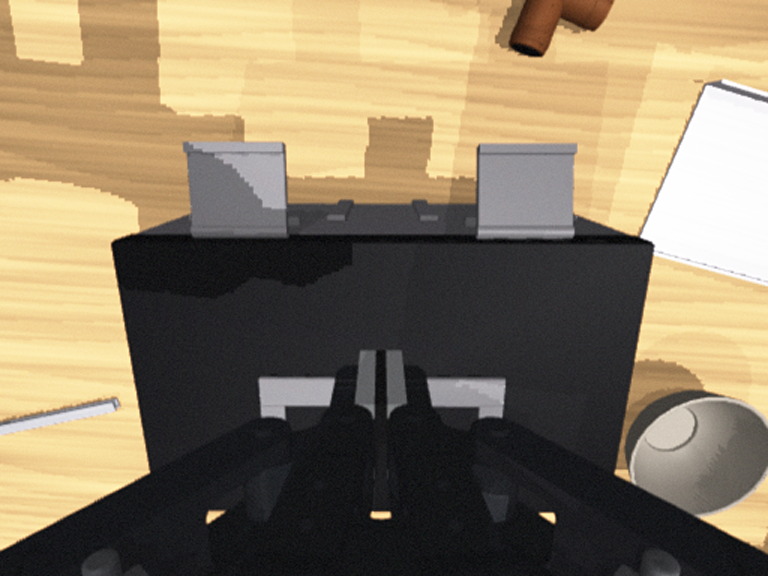

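{"method": "carry_out", "body": {"rows": [{"dx": 0.37,"dy": 0.5,"dz": 0,"wx": 0,"wy": 0.007,"wz": 0,"fingers": 0},{"dx": 0.37,"dy": 0.5,"dz": 0.1,"wx": 0,"wy": 0.007,"wz": 0,"fingers": 0},{"dx": 0.37,"dy": 0.5,"dz": 0.35,"wx": 0,"wy": 0.007,"wz": 0,"fingers": 0},{"dx": 0.37,"dy": 0.5,"dz": 0.52,"wx": 0,"wy": 0.007,"wz": 0,"fingers": 0},{"dx": 0.37,"dy": 0.5,"dz": 0.52,"wx": 0,"wy": 0.007,"wz": 0,"fingers": 0}]}}

```text
time_s: 37.97
position: [457.1, 101.4, 342.1]
tool_rot: [[-0.997, -0.072, -0.011], [-0.072, 0.997, -0.006], [0.011, -0.006, -1.0]]
contact_force: [-1.1, 0.6, -1.4]
opening: 0.1
```

```bash
python3 - <<'E'
from h import *
st(); print(w2b(pose()[0]))
plan([*b2w(-116,75),285],Rdown(3.211))
E
```

```text
t 37.97 pos [457.1 101.4 342.1] phi -3.07 tilt 0.73 F [-1.1  0.6 -1.4] M [-0.01  0.01  0.  ] open 0.1 q [ 0.11 -0.19  1.92 -0.01  1.43 -1.53]
[-118.46926101   74.99437718]
d [-0.021  0.002  0.38 ] w [-0.004 -0.007  0.001] | rows: lin 1.4 ang 0.1 | target [459.6 101.6 285. ]
```

{"method": "carry_out", "body": {"rows": [{"dx": -0.01,"dy": 0,"dz": 0.08,"wx": 0,"wy": -0.007,"wz": 0,"fingers": 0},{"dx": -0.02,"dy": 0,"dz": 0.16,"wx": 0,"wy": -0.007,"wz": 0,"fingers": 0},{"dx": -0.02,"dy": 0,"dz": 0.24,"wx": 0,"wy": -0.007,"wz": 0,"fingers": 0},{"dx": -0.02,"dy": 0,"dz": 0.32,"wx": 0,"wy": -0.007,"wz": 0,"fingers": 0},{"dx": -0.02,"dy": 0,"dz": 0.38,"wx": 0,"wy": -0.007,"wz": 0,"fingers": 0},{"dx": -0.02,"dy": 0,"dz": 0.39,"wx": 0,"wy": -0.007,"wz": 0,"fingers": 0}]}}

```text
time_s: 38.47
position: [458.9, 100.9, 281.5]
tool_rot: [[-0.997, -0.071, -0.003], [-0.071, 0.997, -0.006], [0.004, -0.006, -1.0]]
contact_force: [-0.4, 0.6, -0.1]
opening: 0.0
```

```bash
python3 - <<'E'
from h import *
st(); print(w2b(pose()[0]))
plan([*b2w(-105,75),285],Rdown(3.211))
E
```

```text
t 38.47 pos [458.9 100.9 281.5] phi -3.07 tilt 0.39 F [-0.4  0.6 -0.1] M [-0.   -0.02  0.03] open 0.0 q [ 0.11 -0.13  1.98 -0.01  1.3  -1.53]
[-116.74632947   74.41587292]
d [-0.078  0.004 -0.024] w [-0.004 -0.002  0.001] | rows: lin 0.3 ang 0.1 | target [470.5 102.3 285. ]
```

Now push the flap in towards the box front.

{"method": "carry_out", "body": {"rows": [{"dx": -0.03,"dy": 0,"dz": 0,"wx": 0,"wy": 0,"wz": 0,"fingers": 0},{"dx": -0.06,"dy": 0,"dz": 0,"wx": 0,"wy": 0,"wz": 0,"fingers": 0},{"dx": -0.08,"dy": 0,"dz": 0,"wx": 0,"wy": 0,"wz": 0,"fingers": 0},{"dx": -0.09,"dy": 0,"dz": 0,"wx": 0,"wy": 0,"wz": 0,"fingers": 0},{"dx": -0.09,"dy": 0,"dz": 0,"wx": 0,"wy": 0,"wz": 0,"fingers": 0}]}}

```text
time_s: 38.88
position: [472.3, 101.9, 281.6]
tool_rot: [[-0.997, -0.071, -0.005], [-0.071, 0.997, -0.006], [0.005, -0.006, -1.0]]
contact_force: [-6.5, -0.1, 0.7]
opening: 0.2
```

```bash
python3 - <<'E'
from h import *
st(); print(w2b(pose()[0]))
p=cams.read_camera("wrist"); save(p,"w32.png")
E
```

```text
t 38.88 pos [472.3 101.9 281.6] phi -3.07 tilt 0.45 F [-6.5 -0.1  0.7] M [-0.01  0.7  -0.04] open 0.2 q [ 0.11 -0.09  1.94 -0.01  1.3  -1.53]
[-103.24090016   74.48311742]
```

View pics/w32.png

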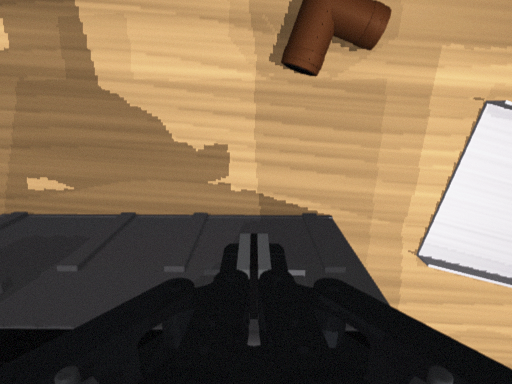

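{"method": "carry_out", "body": {"rows": [{"dx": -0.03,"dy": 0,"dz": 0,"wx": 0,"wy": 0,"wz": 0,"fingers": 0},{"dx": -0.03,"dy": 0,"dz": 0,"wx": 0,"wy": 0,"wz": 0,"fingers": 0},{"dx": 0.1,"dy": 0,"dz": 0,"wx": 0,"wy": 0,"wz": 0,"fingers": 0},{"dx": 0.25,"dy": 0,"dz": 0,"wx": 0,"wy": 0,"wz": 0,"fingers": 0},{"dx": 0.25,"dy": 0,"dz": -0.25,"wx": 0,"wy": 0,"wz": 0,"fingers": 0},{"dx": 0.25,"dy": 0,"dz": -0.5,"wx": 0,"wy": 0,"wz": 0,"fingers": 0},{"dx": 0.25,"dy": 0,"dz": -0.6,"wx": 0,"wy": 0,"wz": 0,"fingers": 0}]}}

```text
time_s: 39.52
position: [436.0, 99.9, 376.9]
tool_rot: [[-0.997, -0.071, 0.002], [-0.071, 0.997, -0.005], [-0.001, -0.005, -1.0]]
contact_force: [0.7, 0.5, 1.8]
opening: -0.4
```

```bash
python3 - <<'E'
from h import *
st(); print(w2b(pose()[0]))
plan([*b2w(-116,-75),370],Rdown(3.211)); plan([*b2w(-116,-75),342],Rdown(3.211))
E
```

```text
t 39.52 pos [436.   99.9 376.9] phi -3.07 tilt 0.32 F [0.7 0.5 1.8] M [-0.03 -0.01 -0.02] open -0.4 q [ 0.11 -0.28  1.93 -0.01  1.49 -1.53]
[-139.63489529   75.02493482]
d [-0.156 -1.     0.052] w [-0.003  0.001  0.001] | rows: lin 3.6 ang 0.0 | target [470.  -48.1 370. ]
d [-0.155 -0.999  0.238] w [-0.003  0.001  0.001] | rows: lin 3.7 ang 0.0 | target [470.  -48.1 342. ]
```

{"method": "carry_out", "body": {"rows": [{"dx": -0.1,"dy": -0.25,"dz": 0.05,"wx": 0,"wy": 0,"wz": 0,"fingers": 0},{"dx": -0.15,"dy": -0.5,"dz": 0.05,"wx": 0,"wy": 0,"wz": 0,"fingers": 0},{"dx": -0.155,"dy": -0.75,"dz": 0.05,"wx": 0,"wy": 0,"wz": 0,"fingers": 0},{"dx": -0.155,"dy": -1,"dz": 0.1,"wx": 0,"wy": 0,"wz": 0,"fingers": 0},{"dx": -0.155,"dy": -1,"dz": 0.2,"wx": 0,"wy": 0,"wz": 0,"fingers": 0},{"dx": -0.155,"dy": -1,"dz": 0.23,"wx": 0,"wy": 0,"wz": 0,"fingers": 0}]}}

```text
time_s: 40.02
position: [470.0, -50.2, 342.4]
tool_rot: [[-0.998, -0.067, 0.001], [-0.067, 0.998, -0.005], [-0.001, -0.005, -1.0]]
contact_force: [-0.3, 1.5, -0.4]
opening: 0.1
```

```bash
python3 - <<'E'
from h import *
st(); print(w2b(pose()[0]))
plan([*b2w(-116,-75),282],Rdown(3.211))
E
```

```text
t 40.02 pos [470.  -50.2 342.4] phi -3.074 tilt 0.31 F [-0.3  1.5 -0.4] M [-0.    0.03 -0.  ] open 0.1 q [-0.21 -0.18  1.91 -0.    1.41 -1.85]
[-116.13565204  -77.11150044]
d [-0.     0.016  0.403] w [-0.003  0.001 -0.001] | rows: lin 1.4 ang 0.0 | target [470.  -48.1 282. ]
```

{"method": "carry_out", "body": {"rows": [{"dx": 0,"dy": 0.01,"dz": 0.08,"wx": 0,"wy": 0,"wz": 0,"fingers": 0},{"dx": 0,"dy": 0.01,"dz": 0.16,"wx": 0,"wy": 0,"wz": 0,"fingers": 0},{"dx": 0,"dy": 0.01,"dz": 0.24,"wx": 0,"wy": 0,"wz": 0,"fingers": 0},{"dx": 0,"dy": 0.01,"dz": 0.32,"wx": 0,"wy": 0,"wz": 0,"fingers": 0},{"dx": 0,"dy": 0.01,"dz": 0.39,"wx": 0,"wy": 0,"wz": 0,"fingers": 0},{"dx": 0,"dy": 0.01,"dz": 0.4,"wx": 0,"wy": 0,"wz": 0,"fingers": 0},{"dx": 0,"dy": 0.01,"dz": 0.4,"wx": 0,"wy": 0,"wz": 0,"fingers": 0}]}}

```text
time_s: 40.6
position: [469.4, -48.6, 281.0]
tool_rot: [[-0.998, -0.068, -0.001], [-0.068, 0.998, -0.005], [0.002, -0.005, -1.0]]
contact_force: [-0.2, -0.4, -0.1]
opening: 0.2
```

{"method": "carry_out", "body": {"rows": [{"dx": -0.03,"dy": 0,"dz": 0,"wx": 0,"wy": 0,"wz": 0,"fingers": 0},{"dx": -0.06,"dy": 0,"dz": 0,"wx": 0,"wy": 0,"wz": 0,"fingers": 0},{"dx": -0.08,"dy": 0,"dz": 0,"wx": 0,"wy": 0,"wz": 0,"fingers": 0},{"dx": -0.1,"dy": 0,"dz": 0,"wx": 0,"wy": 0,"wz": 0,"fingers": 0},{"dx": -0.1,"dy": 0,"dz": 0,"wx": 0,"wy": 0,"wz": 0,"fingers": 0}]}}

```text
time_s: 41.02
position: [483.1, -47.5, 279.8]
tool_rot: [[-0.998, -0.068, -0.008], [-0.068, 0.998, -0.004], [0.009, -0.004, -1.0]]
contact_force: [-11.5, -0.3, -2.9]
opening: 0.3
```

```bash
python3 - <<'E'
from h import *
st(); print(w2b(pose()[0]))
E
```

```text
t 41.02 pos [483.1 -47.5 279.8] phi -3.073 tilt 0.54 F [-11.5  -0.3  -2.9] M [-0.08  1.6  -0.  ] open 0.3 q [-0.2  -0.08  1.94 -0.01  1.29 -1.84]
[-102.84505386  -75.33516675]
```

Pressed home with 11 N. Back off, rise and look.

{"method": "carry_out", "body": {"rows": [{"dx": 0.1,"dy": 0,"dz": 0,"wx": 0,"wy": 0,"wz": 0,"fingers": 0},{"dx": 0.25,"dy": 0,"dz": 0,"wx": 0,"wy": 0,"wz": 0,"fingers": 0},{"dx": 0.25,"dy": 0,"dz": -0.2,"wx": 0,"wy": 0,"wz": 0,"fingers": 0},{"dx": 0.2,"dy": 0.2,"dz": -0.5,"wx": 0,"wy": 0,"wz": 0,"fingers": 0},{"dx": 0,"dy": 0.4,"dz": -0.8,"wx": 0,"wy": 0,"wz": 0,"fingers": 0},{"dx": -0.1,"dy": 0.5,"dz": -1,"wx": 0,"wy": 0,"wz": 0,"fingers": 0},{"dx": -0.1,"dy": 0.5,"dz": -1,"wx": 0,"wy": 0,"wz": 0,"fingers": 0}]}}

```text
time_s: 41.6
position: [495.7, 30.6, 434.1]
tool_rot: [[-0.998, -0.068, -0.002], [-0.068, 0.998, -0.004], [0.002, -0.004, -1.0]]
contact_force: [0.1, 0.2, 0.6]
opening: -0.1
```

```bash
python3 - <<'E'
from h import *
st()
P=pose();p=cams.read_camera("wrist"); save(p,"w33.png",scale=1.5); X=Xworld(p,P[:2]); D=p["depth"]
L=loc(BOX,X[...,:2].reshape(-1,2)).reshape(384,512,2); z=X[...,2]
for sy in(75,-75):
    k=(abs(L[...,1]-sy)<25)&(L[...,0]<-82)&(L[...,0]>-145)&(z>95)&(D>0); print("latch",sy,k.sum(),np.percentile(L[k],[2,98],axis=0).round(1).tolist() if k.sum() else None, np.percentile(z[k],[2,50,98]).round(1) if k.sum() else None)
    k2=k&(z<125); print("  low part x", np.percentile(L[k2][:,0],[5,50]).round(1) if k2.sum() else None, k2.sum())
for x in(-75,-60,-40):
  k=(abs(L[...,0]-x)<4)&(abs(L[...,1])<130)&(D>0)&(z<200); print("lid x",x,k.sum(),np.median(z[k]).round(1))
p=cams.read_camera("scene"); save(p,"s33.png",scale=1.5)
p=cams.read_camera("top"); save(p,"t33.png",scale=1.5)
E
```

```text
t 41.6 pos [495.7  30.6 434.1] phi -3.073 tilt 0.25 F [0.1 0.2 0.6] M [ 0.07 -0.03 -0.03] open -0.1 q [-0.04 -0.16  1.72 -0.    1.58 -1.68]
latch 75 3472 [[-100.0, 50.3], [-83.0, 97.4]] [111.7 329.5 348.7]
  low part x [-95.2 -92.6] 366
latch -75 2835 [[-99.9, -98.3], [-82.7, -50.2]] [111.5 156.4 348.9]
  low part x [-95.3 -92.4] 401
lid x -75 2995 162.4
lid x -60 2841 162.4
lid x -40 2195 162.3
```

View pics/w33.png

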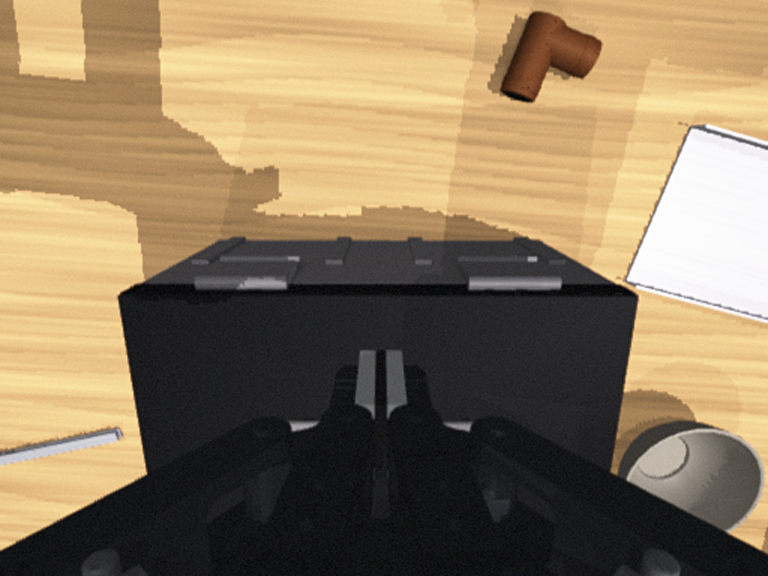

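View pics/t33.png

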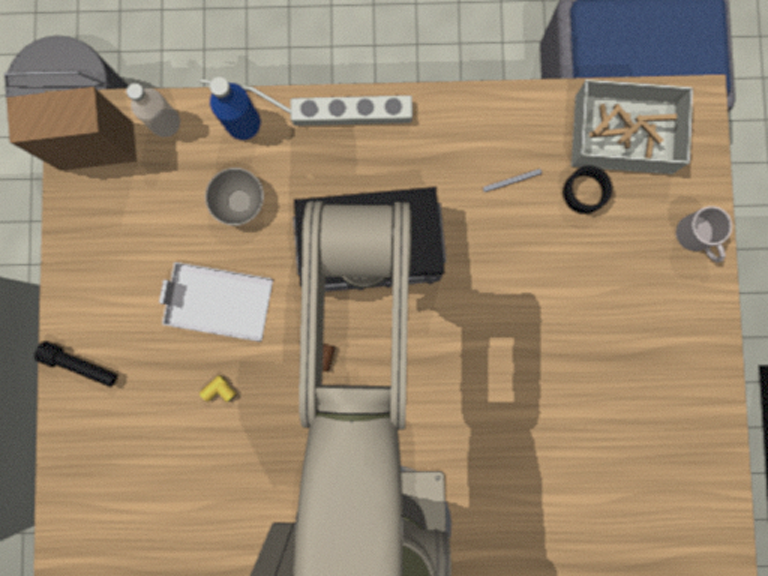

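View pics/s33.png

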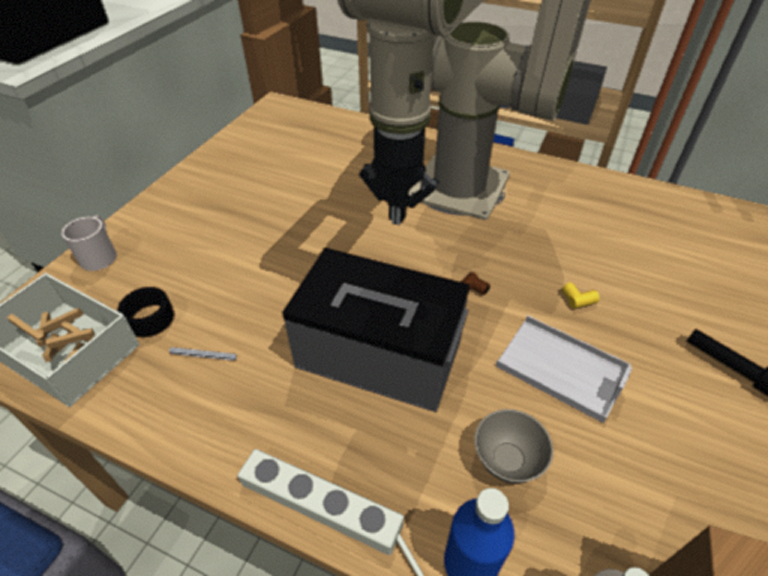

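```bash
python3 - <<'E'
from h import *
p=cams.read_camera("top"); X=Xworld(p)
m=(abs(X[...,0]-470)<45)&(abs(X[...,1]-350)<70)&(p["depth"]>0); Q=X[m]; A=np.c_[Q[:,:2]-[470,350],np.ones(len(Q))]; print("tray floor plane",np.linalg.lstsq(A,Q[:,2],rcond=None)[0].round(4))
print(manip.get_state()["contact_force"]); print(manip.sign_off())
E
```

```text
tray floor plane [ 7.0000e-03 -1.3000e-03  3.6982e+00]
[-0.60832862 -0.07344608  0.15734208]
the job is handed in; nothing more can be done
None
```

I packed and handed in the toolbox at about 42 s of the 208 s allowed. `sign_off` gave no verdict, so the results below come from my own last checks.

- **Parts tray and fittings:** I tipped the tray to about 34° over the box and all four white fittings slid in. None missed. In the box they rose to at most about 52 mm. The tray is back on the bench, empty, with its floor level to about 0.4° (0.007 rad). I did not touch the brown and yellow look-alikes, and the bowl looks unmoved.
- **Lift-out tray:** It is seated flat on the posts, with its floor at 102.5–102.7 mm everywhere I measured. It is not centred: it sits about 3 mm towards the front and 3.6 mm towards +y. That is within the 8 mm limit but further off than I aimed for.
- **Brush and filter:** The filter lies flat with its tab up in the right half, and the brush lies in the left half. I did not see them again after shutting the lid.
- **Lid and latches:** The lid is shut, with its top level at about 162.4 mm (nominal 162.5 mm). Both latches hang down against the front, having been pressed home with roughly 7 and 11 N. The arm ended clear of everything with almost no force on it.

One disagreement: the top and wrist cameras placed the box about 2 mm apart in y. I used the wrist camera's value.

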